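# Set out the staining station

## Robot

A 6-joint arm with a two-finger parallel gripper is mounted at the origin on the work surface. World frame = base frame: x ahead of the robot, y to its left, z up, the work surface at z = 0. Lengths are in m, angles in rad, forces in N, time in s.
With the tool pointing down it reaches from about 0.375 to 0.975 m from the base axis. Payload 3.8 kg.
Tool frame: the origin (TCP) lies on the centre line of the jaws, within the pads' length; the fingertips stand 25 mm ahead of it and the grasp point (between the pads) lies 6 mm ahead of it; z points along the fingers, y is the direction in which the jaws open and shut (so a half turn about z gives the same grasp; the last joint's range is limited). The gripper opens to 85 mm and grips with 20 to 120 N. Pads are 22 mm wide; open, the fingers measure 114 mm over their backs; the gripper's body (76 mm by 85 mm) begins 54 mm behind the grasp point. The pads swing forward as they close: fully open they stand 13 mm farther back than shut.
Start: joints at [1.175, 0.264, 1.604, -0, 1.274, -0.037], TCP at [0.237, 0.632, 0.256] pointing down, gripper open.
Joint ranges: [-2.63, 2.63], [-0.94, 2.18], [0.31, 2.57], [-1.31, 4.45], [0, 2.66], [-2.55, 2.55]. Speed limits (rad/s): [2.57, 2.57, 3.14, 3.14, 3.14, 3.14].

## Interface

Orientations are given as a rotation vector (axis times angle).
In Python, from workcell import bot gives the robot as it stands.
- The arm moves only by the tool servo_tool, never from a script. Its argument "moves" is a list of rows, each a list of 3 entries, a list of its own where there are three numbers: the closure in counts, from 0 (fully open) to 255 (shut), then the shift along the tool's x, y, z in m, then the turn about the tool's z in rad. A call has exactly 8 rows; each row shifts and turns the pose as measured when the row begins, along the tool's axes as they then stand; what a row does not reach is not made up. A row lasts 1/12 s, in which the tool goes at most 41.7 mm and 7.16 degrees, less where a joint would pass 70% of its speed; a pose out of reach is approached as far as the arm can. A call is refused whole if a number of a shift passes 0.0417 or a number of a turn 0.125, either way. A call with a gripper value outside its range is refused whole. The fingers move at their own pace and stop on an object; "newtons" is the grip in N (left out, the last holds). Time passes only in rows, so rows that do not move let the fingers close, or fill a call up. It gives the time, the measured TCP pose, the force and the opening at its end, in the units of the state.
- bot.read_state(): the state, without advancing time (a new reading comes with each control period).
- bot.read_camera(name): name is "scene" or "top" or "wrist"; returns a dict with "pixels" (400x640x3 uint8, red, green, blue), "depth" (400x640 float32, m along the optical axis (not along the pixel's ray), 0 where there is no reading), "intrinsics" (3x3 intrinsics, pixels), "dist" ([k1, k2, p1, p2, k3] as OpenCV has them; the pictures are not rectified), "R" (3x3) and "t" (3): a world point X has camera coordinates R X + t. Camera axes: x right, y down, z forward; pixel columns grow to the right and rows downward; lengths in m; the calibration is good to about 2 mm. A picture is of the moment at which its call begins.
- bot.finish_job(): hands the job in, once; it reports no verdict.
The state is a dict: "time": time; "q": joint angles; "joint_vel": joint speeds; "joint_torque": joint torques, N m; "tool_pos": TCP position; "tcp_rot": TCP orientation; "wrist_force": force on the tool from outside, world axes, zero at the start; "torque": the same for the moment, N m; "width": opening from 0.0 (shut) to 1.0 (fully open).
Only numpy, scipy, OpenCV 4.12 (cv2) and the standard library are available. Lean on these libraries where they do the work, as an engineer would, in place of code of your own. Each camera call takes 0.05 s, during which the arm holds its last target.

## Task

Set out the staining station: pull open the drawer of the low grey unit, take out every brush in it and lay each level in the white brush rest, across both combs and one to a notch, then leave the drawer pushed fully shut. Stand every amber dropper bottle upright on the high rear step of the white riser and every squat lidded jar upright on its low front step, each with its whole base on its step. Set the glass down gently, never dropping it or tipping it over, and leave the other things on the desk where they are.

Things in the scene. Friction and masses are not known exactly. Their poses are not given: they have to be found in the camera images.
- riser: white two-step bottle riser, fixed, 190 mm deep (its x) by 240 mm wide (its y). Origin: on the desk below the edge between the steps. Low front step, top 20 mm up, spans x -110 to 0; high rear step, top 50 mm up, spans x 0 to +80; both are flat, span y -120 to +120, and have no lip. Its +x points away from the robot, more or less
- rest: white ceramic brush rest, fixed, 134 mm (its x) by 92 mm (its y). Origin: centre of its underside. Two combs 10 mm thick stand at y = -38 and +38, 42 mm high, each with three square notches 18 mm wide at x = -40, 0, +40, open above, floor 28 mm up. A brush lies along the rest's y in a notch of both combs, its axis then 33.5 mm up; the base between the combs is 8 mm thick
- unit_drawer0 (a joint): the drawer of the low grey unit: m pulled out towards the robot along the unit's -x, 0 = fully shut, 0.166 = fully out; runs stiffly with about 1 N of friction and some damping, stays where it is left
- unit_drawer0_handle (a point): middle of the drawer's bar handle (moves with the drawer): a level bar 11 mm thick and 110 mm long along the unit's y, its middle 35 mm in front of the drawer's face (29 mm clear), 42 mm above the desk and 34 mm below the unit's top
- unit: low grey drawer unit, fixed, 240 mm deep (its x) by 220 mm wide (its y) by 75 mm high, front facing its -x, towards the robot. Origin: centre of its underside. The drawer's inside is 195 mm deep, 178 mm wide with walls 37 mm high; its floor is 22 mm above the desk. Shut, the inside spans the unit's x from -99 to +96
- brush_a: brush lying in the drawer, roughly along the unit's y: dark wooden handle with flat sides, 11 mm thick and 110 mm long, then a metal ferrule 8 mm thick and the hair, 144 mm in all, 18 g. Origin: on its axis at the middle of the handle; its x points along it to the hair (ends at x = -55 and +89)
- brush_b: brush lying in the drawer, roughly along the unit's y: dark wooden handle with flat sides, 11 mm thick and 110 mm long, then a metal ferrule 8 mm thick and the hair, 144 mm in all, 18 g. Origin: on its axis at the middle of the handle; its x points along it to the hair (ends at x = -55 and +89)
- dropper_a: dropper bottle (may be absent): amber glass body 40 mm in diameter and 56 mm high, sloping shoulder to 66 mm, brass collar 23 mm in diameter from 66 to 90 mm (the place to grip it), black rubber bulb 15 mm in diameter up to 112 mm; about 110 g. Origin: centre of its underside; z up when it stands
- dropper_b: dropper bottle (may be absent): amber glass body 40 mm in diameter and 56 mm high, sloping shoulder to 66 mm, brass collar 23 mm in diameter from 66 to 90 mm (the place to grip it), black rubber bulb 15 mm in diameter up to 112 mm; about 110 g. Origin: centre of its underside; z up when it stands
- dropper_c: dropper bottle (may be absent): amber glass body 40 mm in diameter and 56 mm high, sloping shoulder to 66 mm, brass collar 23 mm in diameter from 66 to 90 mm (the place to grip it), black rubber bulb 15 mm in diameter up to 112 mm; about 110 g. Origin: centre of its underside; z up when it stands
- jar_a: squat jar (may be absent): glass body 48 mm in diameter, white lid 50 mm in diameter from 24 to 36 mm up; about 70 g. Origin: centre of its underside; z up when it stands
- jar_b: squat jar (may be absent): glass body 48 mm in diameter, white lid 50 mm in diameter from 24 to 36 mm up; about 70 g. Origin: centre of its underside; z up when it stands
- cup: bystander: brown paper cup, 76 mm across, 90 mm high, behind the brush rest. Origin: centre of underside
- mouse: bystander: black round computer mouse, 60 mm across, 33 mm high, at the right front. Origin: centre of underside
- glasses_case: bystander: dark spectacle case, 66 x 165 x 40 mm, lying on top of the drawer unit. Origin: centre of underside
- marker: bystander: marker pen, 130 mm long, 12 mm thick, lying at the right, near the robot. Origin: middle of its underside, x along it
- palette: bystander: white ceramic palette, 75 x 110 x 10 mm, near the robot. Origin: centre of underside
- spray: bystander: clear spray bottle, 48 mm across, 165 mm high, behind the riser. Origin: centre of underside
- loupe: bystander: black eye loupe, 36 mm across, 30 mm high, near the robot. Origin: centre of underside
Things that resemble listed ones, but are neither listed nor needed, are in the scene too. Leave any red or yellow look-alike of the jar_b alone.

How it is judged:
On the way, in this order (a step that is already met when the one before it is completed fails the run):
1. the drawer is pulled well open (value of joint unit_drawer0 above 0.08 m), for 0.1 s.
2. every brush lies level in the rest (z of brush_a in the frame of rest between 0.03 and 0.037 m and x of brush_a in the frame of rest between -0.05 and 0.05 m and y of brush_a in the frame of rest between -0.03 and 0.03 m and angle between brush_a's own x axis and vertical between 1.5208 and 1.6208 rad and angle between the x axis of each of brush_a, brush_b and the y axis of rest, either way round below 0.15 rad and linear speed of each of brush_a, brush_b below 0.03 m/s and z of brush_b in the frame of rest between 0.03 and 0.037 m and x of brush_b in the frame of rest between -0.05 and 0.05 m and y of brush_b in the frame of rest between -0.03 and 0.03 m and angle between brush_b's own x axis and vertical between 1.5208 and 1.6208 rad), for 0.2 s.
At the end, for the whole second after the job is handed in: bottles upright (0.08 rad) on the high step, jars on the low step, axes within 25 mm (jars 32 mm) of its middle line and 105 mm of the riser's middle; brushes level (0.05 rad) in notches of both combs, handle centred within 30 mm; drawer shut within 10 mm; all at rest (all of step 2 and x of dropper_a in the frame of riser between 0.015 and 0.065 m and y of dropper_a in the frame of riser between -0.105 and 0.105 m and z of dropper_a in the frame of riser between 0.045 and 0.056 m and angle between each of dropper_a, dropper_b, dropper_c, jar_a, jar_b's own z axis and vertical below 0.08 rad and linear speed of each of dropper_a, dropper_b, dropper_c, jar_a, jar_b below 0.03 m/s and x of dropper_b in the frame of riser between 0.015 and 0.065 m and y of dropper_b in the frame of riser between -0.105 and 0.105 m and z of dropper_b in the frame of riser between 0.045 and 0.056 m and x of dropper_c in the frame of riser between 0.015 and 0.065 m and y of dropper_c in the frame of riser between -0.105 and 0.105 m and z of dropper_c in the frame of riser between 0.045 and 0.056 m and x of jar_a in the frame of riser between -0.087 and -0.023 m and y of jar_a in the frame of riser between -0.105 and 0.105 m and z of jar_a in the frame of riser between 0.015 and 0.026 m and x of jar_b in the frame of riser between -0.087 and -0.023 m and y of jar_b in the frame of riser between -0.105 and 0.105 m and z of jar_b in the frame of riser between 0.015 and 0.026 m and value of joint unit_drawer0 below 0.01 m); the robot touches nothing.
It fails at once if a bottle or jar is tipped over (more than 0.7 rad) (angle between any of dropper_a, dropper_b, dropper_c, jar_a, jar_b's own z axis and vertical above 0.7 rad).
It fails at once if a bottle or jar is let fall (moving over 0.5 m/s out of the fingers; a jar only while more than 30 mm above the desk) ((linear speed of dropper_a above 0.5 m/s and contact force between dropper_a and the fingers below 0.5 N) or (linear speed of dropper_b above 0.5 m/s and contact force between dropper_b and the fingers below 0.5 N) or (linear speed of dropper_c above 0.5 m/s and contact force between dropper_c and the fingers below 0.5 N) or (linear speed of jar_a above 0.5 m/s and contact force between jar_a and the fingers below 0.5 N and height (world z) of jar_a above 0.03 m) or (linear speed of jar_b above 0.5 m/s and contact force between jar_b and the fingers below 0.5 N and height (world z) of jar_b above 0.03 m)).
It fails at once if a bottle or jar is banged onto the riser (more than 60 N) (contact force between any of dropper_a, dropper_b, dropper_c, jar_a, jar_b and riser above 60 N).
It fails at once if another thing on the desk is shifted by more than 40 mm (distance of any of cup, mouse, glasses_case, marker, palette, spray, loupe from where it was at the start of the episode above 0.04 m).
Of dropper_a, dropper_b, dropper_c only 2 to 3 are there at a start; the rules pass over those that are not, and their reading is None.
Of jar_a, jar_b only 1 to 2 are there at a start; the rules pass over those that are not, and their reading is None.
At some moment in a run one of jar_a, jar_b may be knocked a few centimetres aside while the robot is not near it.
It also fails if it takes over 210 s, if anything falls off the work surface, if the arm or the gripper's body presses on something with over 40 N, if the wrist force passes 120 N, or if a joint passes its speed limit or range.

## Working session

There is one attempt and no reset: what is moved stays moved. The work goes in short steps, Python scripts to look and compute and a tool call to move; the robot and the scene stay as the last step left them, time stands still between calls to the robot, and variables do not carry over. Pictures are saved under pics/ and viewed, and the job is handed in when it is done.

Besides the shell and the picture viewer there is one more tool, called after ">>>" as name(argument=value, ...) on one line, values as JSON. servo_tool: Moves the arm, as the interface text tells. Its arguments: {"type":"object","properties":{"moves":{"type":"array","items":{"type":"array"}},"newtons":{"type":"number"}},"required":["moves"]}

```bash
ls; mkdir -p pics; cat > h.py <<'E'
import numpy as np, cv2
from workcell import bot
def cam(n):
    c=bot.read_camera(n); return {k:(np.array(v) if not isinstance(v,str) else v) for k,v in c.items()}
def save(c,f): cv2.imwrite('pics/'+f,cv2.cvtColor(c['pixels'].astype(np.uint8),cv2.COLOR_RGB2BGR))
def ray(c,uv):
    uv=np.array(uv,float).reshape(-1,1,2)
    n=cv2.undistortPoints(uv,c['intrinsics'],c['dist']).reshape(-1,2)
    d=np.c_[n,np.ones(len(n))]@c['R']; o=-c['R'].T@c['t']; return o,d
def plane(c,uv,z):
    o,d=ray(c,uv); s=(z-o[2])/d[:,2]; return o+d*s[:,None]
def proj(c,X):
    rv,_=cv2.Rodrigues(c['R']); return cv2.projectPoints(np.array(X,float).reshape(-1,3),rv,c['t'],c['intrinsics'],c['dist'])[0].reshape(-1,2)
def cloud(c):
    h,w=c['depth'].shape; u,v=np.meshgrid(np.arange(w),np.arange(h))
    o,d=ray(c,np.stack([u.ravel(),v.ravel()],1)); return (o+d*c['depth'].ravel()[:,None]).reshape(h,w,3)
def st():
    s=bot.read_state(); print({k:np.round(v,4).tolist() for k,v in s.items() if k in('time','q','tool_pos','tcp_rot','wrist_force','width')})
    R=cv2.Rodrigues(np.array(s['tcp_rot'],float))[0]; print('tool x',R[:,0].round(3),'y',R[:,1].round(3),'z',R[:,2].round(3)); return s,R
def go(p,yaw=None):
    """print the shift needed in tool axes to TCP p"""
    s=bot.read_state();R=cv2.Rodrigues(np.array(s['tcp_rot'],float))[0]
    print('shift tool',(R.T@(np.array(p)-s['tool_pos'])).round(4))
E
cat > a.py <<'E'
from h import *
st()
for n in('scene','top','wrist'):
    c=cam(n); save(c,n+'0.png'); np.savez(n+'0.npz',**c); print(n,(-c['R'].T@c['t']).round(3),c['R'][2].round(2),c['intrinsics'][0,0], c['dist'])
E
python3 a.py
```

```text
pics
{'time': 0.0, 'q': [1.1751, 0.2647, 1.6054, 0.0, 1.2737, -0.0369], 'tool_pos': [0.2368, 0.6314, 0.255], 'tcp_rot': [-0.5605, -3.0907, 0.0034], 'wrist_force': [0.0891, -1.1516, -0.0373], 'width': 0.9982}
tool x [-0.936  0.351  0.   ] y [ 0.351  0.936 -0.002] z [-0.001 -0.002 -1.   ]
scene [1.231 0.413 0.947] [-0.58 -0.38 -0.72] 502.00613933123617 [0.01830619 0.         0.         0.         0.        ]
top [ 0.376 -0.037  1.319] [ 0.13  0.01 -0.99] 487.58518045474176 [-0.1529322  0.         0.         0.         0.       ]
wrist [0.173 0.655 0.373] [ 0.25 -0.1  -0.96] 278.71062805207805 [-0.03117304  0.          0.          0.          0.        ]
```

View pics/top0.png

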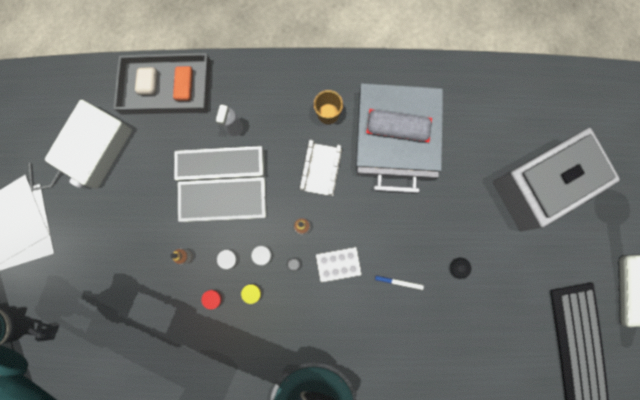

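View pics/scene0.png

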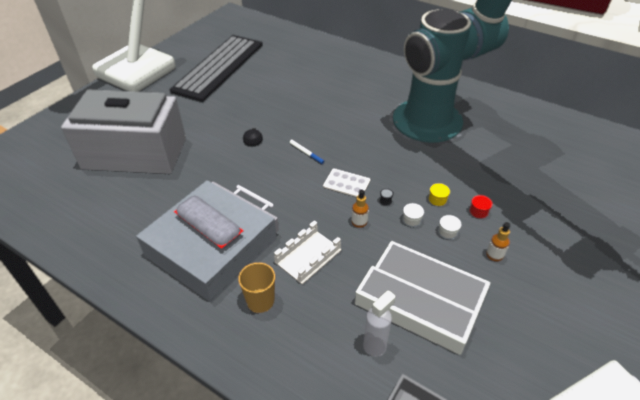

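View pics/wrist0.png

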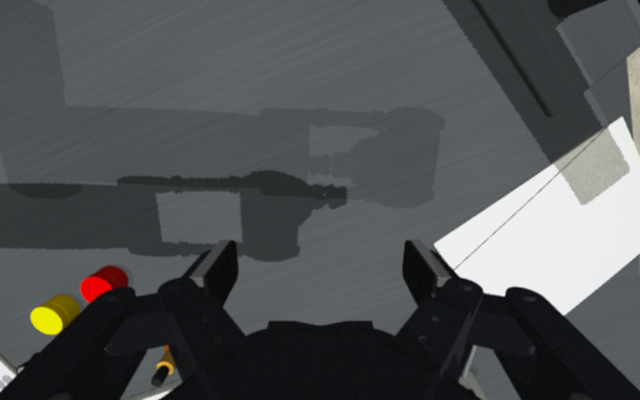

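The top view shows droppers at (302,226) and (181,256), and white jars at (226,259) and (261,255). The riser is around (220,185), the rest at (321,168), and the unit at (400,130) with its handle at (397,187). There are two droppers and two jars. Next I'll measure positions.

```bash
cat > m.py <<'E'
from h import *
for n in ('top','scene'):
    c=dict(np.load(n+'0.npz')); P=cloud(c); c['P']=P
    print(n,'depth valid',(c['depth']>0).mean())
    hsv=cv2.cvtColor(c['pixels'].astype(np.uint8),cv2.COLOR_RGB2HSV)
    z=P[...,2]
    # height blobs
    x,y=P[...,0],P[...,1]
    m=((z>0.008)&(z<0.2)&(x>0.2)&(x<0.95)&(abs(y)<0.7)&(c['depth']>0)).astype(np.uint8)
    k,l,s,ce=cv2.connectedComponentsWithStats(m)
    for i in range(1,k):
        if s[i,4]>40:
            q=P[l==i]; print('blob',s[i].tolist(),ce[i].round(0),'lo',q.min(0).round(3),'hi',q.max(0).round(3),'med',np.median(q,0).round(3))
            if n=='top':
                zt=np.percentile(q[:,2],95); r=cv2.minAreaRect(q[q[:,2]>zt-.01][:,:2].astype(np.float32)); print('   top rect',np.round(r[0],4),np.round(r[1],4),round(r[2],2),'zt',zt.round(4))
E
python3 m.py
```

```text
top depth valid 0.996171875
blob [113, 55, 98, 59, 1330] [159.  95.] lo [0.795 0.309 0.008] hi [0.95  0.574 0.059] med [0.819 0.453 0.037]
   top rect [0.8722 0.4413] [0.1549 0.2642] 0.13 zt 0.0536
blob [165, 63, 33, 41, 714] [182.  83.] lo [0.825 0.341 0.008] hi [0.947 0.44  0.048] med [0.874 0.379 0.039]
   top rect [0.8763 0.3814] [0.1  0.05] 0.44 zt 0.0448
blob [133, 64, 31, 35, 645] [146.  80.] lo [0.842 0.445 0.008] hi [0.948 0.538 0.05 ] med [0.883 0.486 0.041]
   top rect [0.8866 0.4903] [0.0757 0.0588] 1.44 zt 0.0471
blob [356, 84, 87, 109, 7910] [399. 133.] lo [ 0.568 -0.336  0.009] hi [ 0.858 -0.106  0.122] med [ 0.713 -0.217  0.076]
   top rect [ 0.7346 -0.2145] [0.1617 0.0642] 82.73 zt 0.1155
blob [314, 91, 28, 33, 560] [327. 105.] lo [ 0.756 -0.065  0.008] hi [0.83  0.006 0.098] med [ 0.812 -0.028  0.059]
   top rect [ 0.7927 -0.0291] [0.0734 0.0711] 0.04 zt 0.0919
blob [60, 100, 72, 89, 4053] [ 91. 144.] lo [0.575 0.528 0.008] hi [0.815 0.7   0.095] med [0.692 0.618 0.085]
   top rect [0.697  0.6396] [0.154  0.1996] 60.4 zt 0.0899
blob [216, 105, 27, 31, 516] [229. 121
[... 3870 characters left out ...]
0.398 0.234 0.034]
blob [274, 221, 44, 42, 566] [296. 242.] lo [ 0.566 -0.069  0.008] hi [ 0.699 -0.021  0.046] med [ 0.633 -0.049  0.026]
blob [487, 222, 24, 38, 573] [499. 242.] lo [0.382 0.333 0.008] hi [0.418 0.375 0.114] med [0.405 0.354 0.057]
blob [292, 237, 49, 45, 605] [318. 259.] lo [ 0.576 -0.017  0.008] hi [0.712 0.041 0.047] med [0.647 0.023 0.026]
blob [355, 241, 135, 114, 9362] [418. 299.] lo [0.489 0.134 0.008] hi [0.78  0.382 0.168] med [0.632 0.254 0.046]
blob [550, 360, 90, 40, 2109] [604. 385.] lo [0.58  0.546 0.061] hi [0.716 0.672 0.089] med [0.639 0.617 0.084]
blob [388, 374, 57, 26, 581] [413. 389.] lo [0.798 0.308 0.008] hi [0.855 0.393 0.054] med [0.805 0.336 0.041]
```

```bash
python3 - <<'E'
import cv2
a=cv2.imread('pics/top0.png')[80:320,160:480]; cv2.imwrite('pics/top0z.png',cv2.resize(a,(800,600),interpolation=2))
E
```

```text
(no output)
```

View pics/top0z.png

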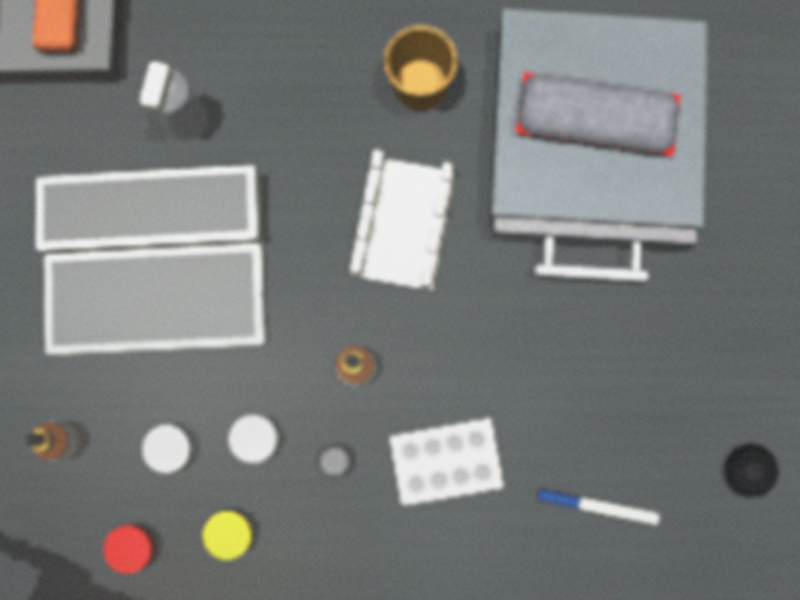

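```bash
cat > m2.py <<'E'
from h import *
c=dict(np.load('top0.npz'));P=cloud(c); z=P[...,2];
s=dict(np.load('scene0.npz'));S=cloud(s)
for nm,Q,cc in(('top',P,c),('scene',S,s)):
    zz=Q[...,2]; x,y=Q[...,0],Q[...,1]
    d=(x>.45)&(x<.56)&(y<-.35)&(y>-.45); print(nm,'desk z',np.median(zz[d]).round(4))
    def rect(lo,hi,box,t):
        m=(zz>lo)&(zz<hi)&(x>box[0])&(x<box[1])&(y>box[2])&(y<box[3])
        m=cv2.morphologyEx(m.astype(np.uint8),cv2.MORPH_OPEN,np.ones((2,2)))>0
        r=cv2.minAreaRect(Q[m][:,:2].astype(np.float32)); print('  ',t,np.round(r[0],4),np.round(r[1],4),round(r[2],2),'z',np.median(zz[m]).round(4))
    rect(.066,.087,(.56,.9,-.4,-.05),'unit')
    rect(.032,.06,(.55,.61,-.3,-.13),'handle')
    rect(.042,.062,(.45,.72,.1,.42),'riser hi'); rect(.013,.032,(.45,.72,.1,.42),'riser lo')
    rect(.036,.055,(.55,.73,-.08,.06),'rest tops')
p=[(375,187.6),(419,190.2)]
print('handle ends',plane(c,p,.047).round(4))
# zoomed unit top corners TL,TR,BR,BL
q=np.array([(503,10),(706,22),(703,226),(494,217)])*.4+[160,80]
C=plane(c,q,.075); print(C.round(4), C.mean(0).round(4)); print([np.degrees(np.arctan2(*(C[a]-C[b])[[1,0]])).round(2) for a,b in((0,3),(1,2))])
# rest tops corners
q=np.array([(378,152),(447,164),(431,287),(354,272)])*.4+[160,80]
C=plane(c,q,.042); print('rest',C.round(4), C.mean(0).round(4),[np.degrees(np.arctan2(*(C[a]-C[b])[[1,0]])).round(2) for a,b in((0,3),(1,2))])
E
python3 m2.py
```

```text
top desk z 0.0004
   unit [ 0.6236 -0.1979] [0.3021 0.5078] 87.84 z 0.0753
   handle [ 0.5236 -0.1434] [0.0959 0.3513] 39.14 z 0.0448
   riser hi [0.578  0.1413] [0.5055 0.1903] 62.07 z 0.0509
   riser lo [0.5235 0.1597] [0.4581 0.1819] 74.77 z 0.0211
   rest tops [ 0.6373 -0.0134] [0.0849 0.1399] 79.88 z 0.0391
scene desk z -0.0008
   unit [0.8864 0.0669] [0.9296 0.2967] 62.81 z 0.074
   handle [ 0.5739 -0.2194] [0.1444 0.0595] 79.3 z 0.0434
   riser hi [0.9049 0.277 ] [0.6645 0.2382] 2.88 z 0.0492
   riser lo [0.8622 0.276 ] [0.7511 0.2379] 3.16 z 0.0195
   rest tops [ 0.623  -0.0171] [0.1014 0.162 ] 81.39 z 0.0383
handle ends [[ 0.5787 -0.1564  0.047 ]
 [ 0.5729 -0.2734  0.047 ]]
[[ 0.8553 -0.1189  0.075 ]
 [ 0.8458 -0.3382  0.075 ]
 [ 0.6215 -0.3278  0.075 ]
 [ 0.6285 -0.1088  0.075 ]] [ 0.7378 -0.2234  0.075 ]
[np.float64(-2.55), np.float64(-2.66)]
rest [[ 0.7056  0.0142  0.042 ]
 [ 0.6928 -0.0602  0.042 ]
 [ 0.5592 -0.044   0.042 ]
 [ 0.5746  0.0378  0.042 ]] [ 0.633  -0.0131  0.042 ] [np.float64(-10.24), np.float64(-6.9)]
```

>>> servo_tool(moves=[[0,[-0.028,-0.03,0],0],[0,[-0.028,-0.03,0],0],[0,[-0.028,-0.03,0],0],[0,[-0.028,-0.03,0],0],[0,[-0.028,-0.03,0],0],[0,[-0.028,-0.03,0],0],[0,[-0.028,-0.03,0],0],[0,[-0.028,-0.03,0],0]])

```text
time: 0.82
tool_pos: [0.3605, 0.3269, 0.2495]
tcp_rot: [-0.54, -3.091, 0.007]
wrist_force: [1.6, 0.4, 0.3]
width: 1.002
```

>>> servo_tool(moves=[[0,[-0.028,-0.03,0],0],[0,[-0.028,-0.03,0],0],[0,[-0.028,-0.03,0],0],[0,[-0.028,-0.03,0],0],[0,[-0.028,-0.03,0],0],[0,[-0.028,-0.03,0],0],[0,[-0.028,-0.03,0],0],[0,[-0.028,-0.03,0],0]])

```text
time: 1.48
tool_pos: [0.4871, 0.0185, 0.2495]
tcp_rot: [-0.537, -3.093, 0.006]
wrist_force: [0.6, 0.5, -0.0]
width: 0.999
```

>>> servo_tool(moves=[[130,[0,0,0],0.124],[130,[0,0,0],0.124],[130,[0,0,0],0.124],[130,[0,0,0],0.124],[130,[0,0,0],0.124],[130,[0,0,0],0.124],[130,[0,0,0],0.124],[130,[0,0,0],0.124]])

```text
time: 2.15
tool_pos: [0.4883, 0.0063, 0.2472]
tcp_rot: [-1.962, -2.454, 0.014]
wrist_force: [0.5, 0.1, -0.1]
width: 0.489
```

```bash
cat >> h.py <<'E'
def tgt(p,ang=None):
    """shift (tool axes) to TCP target; ang = wanted world angle (deg) of tool y"""
    s,R=st(); d=np.array(p)-s['tool_pos']; a=np.degrees(np.arctan2(R[1,1],R[0,1]))
    print('tool shift',(R.T@d).round(4),'y angle',a.round(2))
    if ang is not None:
        t=(a-ang+90)%180-90; print('turn about tool z',np.radians(t).round(4))
        # shift after turn done
        R2=R@cv2.Rodrigues(np.array([0,0,np.radians(t)]))[0]; print('shift after turn',(R2.T@d).round(4))
E
python3 -c "
from h import *
tgt([.576,-.215,.25],-2.6)"
```

```text
{'time': 2.15, 'q': [-0.0336, -0.0843, 1.9987, -0.0072, 1.2325, -0.2531], 'tool_pos': [0.4883, 0.0063, 0.2472], 'tcp_rot': [-1.9617, -2.4535, 0.0136], 'wrist_force': [0.4877, 0.1213, -0.0588], 'width': 0.4887}
tool x [-0.22   0.975 -0.005] y [ 0.975  0.22  -0.007] z [-0.006 -0.007 -1.   ]
tool shift [-0.2352  0.0368 -0.0018] y angle 12.71
turn about tool z 0.2672
shift after turn [-0.2171  0.0976 -0.0018]
```

>>> servo_tool(moves=[[155,[0,0,0],0.09],[155,[0,0,0],0.09],[155,[0,0,0],0.09],[155,[-0.037,0.017,0],0],[155,[-0.037,0.017,0],0],[155,[-0.037,0.017,0],0],[155,[-0.037,0.017,0],0],[155,[-0.037,0.017,0],0]])

```text
time: 2.82
tool_pos: [0.5596, -0.1817, 0.2451]
tcp_rot: [-2.279, -2.155, 0.013]
wrist_force: [1.2, -0.3, 0.5]
width: 0.392
```

```bash
python3 -c "
from h import *
tgt([.576,-.215,.1],-2.6)
c=cam('wrist');save(c,'w1.png');np.savez('w1.npz',**c)"
```

```text
{'time': 2.8167, 'q': [-0.3535, 0.1139, 1.8018, -0.0053, 1.2342, -0.2958], 'tool_pos': [0.5596, -0.1817, 0.2451], 'tcp_rot': [-2.2789, -2.1548, 0.0128], 'wrist_force': [1.2235, -0.2745, 0.5457], 'width': 0.3919}
tool x [ 0.056  0.998 -0.002] y [ 0.998 -0.056 -0.009] z [-0.01  -0.002 -1.   ]
tool shift [-0.032   0.0196  0.145 ] y angle -3.21
turn about tool z -0.0106
shift after turn [-0.0322  0.0193  0.145 ]
```

View pics/w1.png

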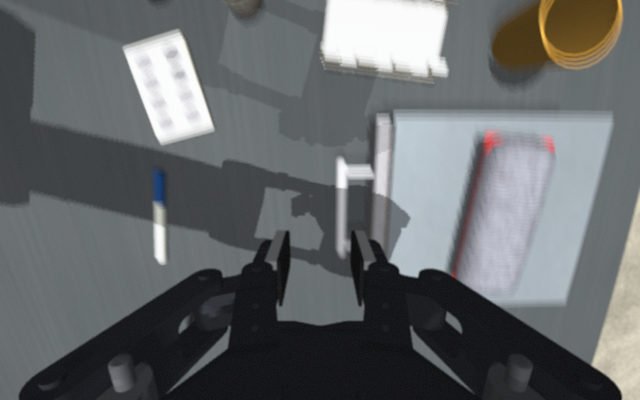

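```bash
python3 -c "
from h import *
c=dict(np.load('w1.npz'))
print(plane(c,[(341,158),(342,256)],.0475).round(4))
P=cloud(c); m=(abs(P[...,2]-.0475)<.006)&(P[...,0]<.595)&(P[...,0]>.56)&(P[...,1]<-.1)&(P[...,1]>-.3)
q=P[m]; print(len(q),q.min(0).round(4),q.max(0).round(4),np.median(q,0).round(4))
"
```

```text
[[ 0.5828 -0.159   0.0475]
 [ 0.5799 -0.2818  0.0475]]
956 [ 0.5704 -0.2759  0.0416] [ 0.5943 -0.1562  0.0497] [ 0.5788 -0.2122  0.0464]
```

>>> servo_tool(moves=[[155,[-0.018,0.011,0],0],[155,[-0.017,0.011,0],0],[155,[-0.002,0.001,0.03],0],[155,[0,0,0.03],0],[155,[0,0,0.03],0],[155,[0,0,0.01],0],[155,[0,0,0],0],[155,[0,0,0],0]])

```text
time: 3.53
tool_pos: [0.584, -0.236, 0.1412]
tcp_rot: [2.294, 2.143, -0.017]
wrist_force: [-0.1, -0.6, -0.5]
width: 0.387
```

```bash
python3 -c "
from h import *
tgt([.579,-.216,.048],-2.6)
c=cam('wrist');save(c,'w2.png');np.savez('w2.npz',**c)
P=cloud(c); m=(abs(P[...,2]-.0475)<.006)&(P[...,0]<.595)&(P[...,0]>.56)&(P[...,1]<-.1)&(P[...,1]>-.3)
q=P[m]; print(len(q),q.min(0).round(4),q.max(0).round(4),np.median(q,0).round(4))
"
```

```text
{'time': 3.5333, 'q': [-0.418, 0.274, 1.8133, -0.0123, 1.0564, -0.344], 'tool_pos': [0.584, -0.236, 0.1412], 'tcp_rot': [2.2939, 2.1431, -0.0168], 'wrist_force': [-0.1356, -0.628, -0.5002], 'width': 0.3866}
tool x [ 0.068  0.998 -0.009] y [ 0.998 -0.068 -0.006] z [-0.006 -0.009 -1.   ]
tool shift [ 0.0205 -0.0058  0.093 ] y angle -3.89
turn about tool z -0.0226
shift after turn [ 0.0206 -0.0054  0.093 ]
2313 [ 0.5706 -0.2761  0.0416] [ 0.595  -0.1565  0.0497] [ 0.5796 -0.2101  0.0463]
```

View pics/w2.png

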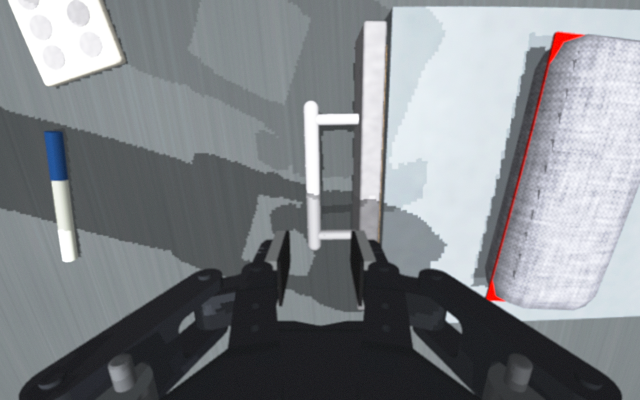

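>>> servo_tool(moves=[[178,[0.02,-0.005,0],-0.02],[178,[0,0,0],0],[178,[0,0,0.03],0],[178,[0,0,0.03],0],[178,[0,0,0.02],0],[178,[0,0,0],0],[178,[0,0,0],0],[178,[0,0,0],0]])

```text
time: 4.25
tool_pos: [0.5936, -0.2206, 0.0836]
tcp_rot: [2.246, 2.149, 0.001]
wrist_force: [-2.9, 0.7, -2.0]
width: 0.302
```

```bash
python3 -c "
from h import *
tgt([.58,-.216,.048],-2.6)
"
```

```text
{'time': 4.25, 'q': [-0.3887, 0.3254, 1.867, -0.0159, 0.9189, -0.3353], 'tool_pos': [0.5936, -0.2206, 0.0836], 'tcp_rot': [2.2459, 2.1493, 0.0012], 'wrist_force': [-2.871, 0.7176, -1.9582], 'width': 0.3022}
tool x [ 0.044  0.999 -0.022] y [ 0.999 -0.044  0.024] z [ 0.023 -0.023 -0.999]
tool shift [ 0.0048 -0.0147  0.0351] y angle -2.5
turn about tool z 0.0017
shift after turn [ 0.0047 -0.0147  0.0351]
```

>>> servo_tool(moves=[[178,[0,0,-0.02],0],[178,[0,0,0],0],[178,[0.005,-0.014,0],0],[178,[0,0,0],0],[178,[0,0,0],0],[178,[0,0,0],0],[178,[0,0,0],0],[178,[0,0,0],0]])

```text
time: 4.92
tool_pos: [0.5877, -0.2175, 0.1117]
tcp_rot: [2.232, 2.137, 0.015]
wrist_force: [0.3, -0.5, 0.6]
width: 0.297
```

```bash
python3 -c "
from h import *
tgt([.58,-.216,.048],-2.6)
"
```

```text
{'time': 4.9167, 'q': [-0.3879, 0.2707, 1.8796, -0.0152, 0.9405, -0.3355], 'tool_pos': [0.5877, -0.2175, 0.1117], 'tcp_rot': [2.2324, 2.1367, 0.0147], 'wrist_force': [0.2649, -0.4619, 0.585], 'width': 0.297}
tool x [ 0.044  0.999 -0.029] y [ 0.998 -0.043  0.044] z [ 0.042 -0.031 -0.999]
tool shift [ 0.003  -0.0105  0.0632] y angle -2.47
turn about tool z 0.0022
shift after turn [ 0.003  -0.0105  0.0632]
```

>>> servo_tool(moves=[[178,[0.003,-0.011,0],0],[178,[0,0,0],0],[178,[0,0,0.015],0],[178,[0,0,0],0],[178,[0,0,0],0],[178,[0,0,0],0],[178,[0,0,0],0],[178,[0,0,0],0]])

```text
time: 5.58
tool_pos: [0.5762, -0.2142, 0.0959]
tcp_rot: [2.233, 2.137, 0.014]
wrist_force: [-0.1, 0.9, 0.1]
width: 0.302
```

```bash
python3 -c "
from h import *
tgt([.58,-.216,.048],-2.6)
"
```

```text
{'time': 5.5833, 'q': [-0.39, 0.2692, 1.9153, -0.0154, 0.9071, -0.3369], 'tool_pos': [0.5762, -0.2142, 0.0959], 'tcp_rot': [2.233, 2.1371, 0.0142], 'wrist_force': [-0.0718, 0.8784, 0.1022], 'width': 0.3022}
tool x [ 0.044  0.999 -0.028] y [ 0.998 -0.043  0.043] z [ 0.042 -0.03  -0.999]
tool shift [-0.0003  0.0018  0.048 ] y angle -2.48
turn about tool z 0.0021
shift after turn [-0.0003  0.0018  0.048 ]
```

>>> servo_tool(moves=[[178,[0,0.001,0.02],0],[178,[0,0,0.02],0],[178,[0,0,0.005],0],[178,[0,0,0],0],[178,[0,0,0],0],[178,[0,0,0],0],[178,[0,0,0],0],[178,[0,0,0],0]])

```text
time: 6.25
tool_pos: [0.5837, -0.2174, 0.0566]
tcp_rot: [2.226, 2.131, 0.02]
wrist_force: [-0.3, 0.5, -0.5]
width: 0.301
```

```bash
python3 -c "
from h import *
tgt([.58,-.216,.048],-2.6)
c=cam('wrist');save(c,'w3.png')
"
```

```text
{'time': 6.25, 'q': [-0.3902, 0.327, 1.9258, -0.0165, 0.8287, -0.3356], 'tool_pos': [0.5837, -0.2174, 0.0566], 'tcp_rot': [2.2262, 2.1307, 0.0205], 'wrist_force': [-0.2836, 0.4862, -0.4996], 'width': 0.3011}
tool x [ 0.045  0.998 -0.032] y [ 0.998 -0.043  0.052] z [ 0.051 -0.034 -0.998]
tool shift [ 0.0015 -0.0042  0.0083] y angle -2.46
turn about tool z 0.0024
shift after turn [ 0.0015 -0.0042  0.0083]
```

View pics/w3.png

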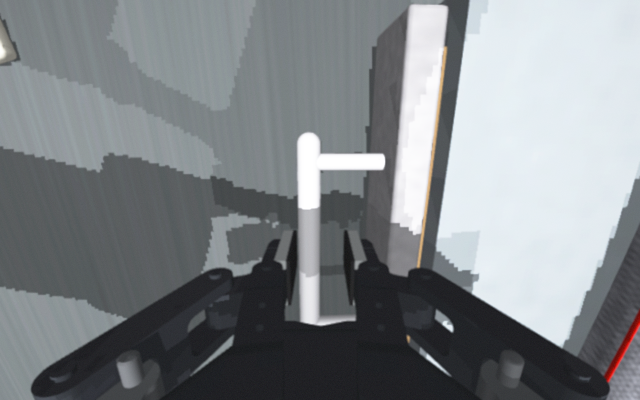

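>>> servo_tool(moves=[[178,[0,-0.004,0.006],0],[255,[0,0,0],0],[255,[0,0,0],0],[255,[0,0,0],0],[255,[0,0,0],0],[255,[0,0,0],0],[255,[0,0,0],0],[255,[0,0,0],0]], newtons=30)

```text
time: 6.97
tool_pos: [0.5778, -0.2175, 0.0512]
tcp_rot: [2.228, 2.132, 0.018]
wrist_force: [-0.7, -0.3, 0.9]
width: 0.11
```

```bash
python3 -c "
from h import *
tgt([.58,-.216,.048],-2.6)
"
```

```text
{'time': 6.9667, 'q': [-0.3937, 0.3266, 1.9386, -0.0176, 0.8189, -0.3377], 'tool_pos': [0.5778, -0.2175, 0.0512], 'tcp_rot': [2.2282, 2.1316, 0.0175], 'wrist_force': [-0.6515, -0.2971, 0.9329], 'width': 0.1103}
tool x [ 0.045  0.998 -0.032] y [ 0.998 -0.043  0.05 ] z [ 0.048 -0.034 -0.998]
tool shift [0.0017 0.002  0.0033] y angle -2.49
turn about tool z 0.0019
shift after turn [0.0018 0.002  0.0033]
```

>>> servo_tool(moves=[[255,[0,0.005,0],0],[255,[0,0.005,0],0],[255,[0,0.005,0],0],[255,[0,0.005,0],0],[255,[0,0.005,0],0],[255,[0,0.005,0],0],[255,[0,0.005,0],0],[255,[0,0.005,0],0]])

```text
time: 7.63
tool_pos: [0.5793, -0.2176, 0.0507]
tcp_rot: [-2.255, -2.168, 0.071]
wrist_force: [-15.6, 0.3, 14.5]
width: 0.115
```

```bash
python3 -c "
from h import *
tgt([.58,-.216,.048],-2.6)
"
```

```text
{'time': 7.6333, 'q': [-0.381, 0.375, 1.8713, -0.0448, 0.9263, -0.3141], 'tool_pos': [0.5793, -0.2176, 0.0507], 'tcp_rot': [-2.2547, -2.1676, 0.0707], 'wrist_force': [-15.623, 0.3334, 14.5241], 'width': 0.1145}
tool x [ 0.039  0.999 -0.023] y [ 0.998 -0.04  -0.041] z [-0.042 -0.022 -0.999]
tool shift [0.0017 0.0008 0.0027] y angle -2.29
turn about tool z 0.0055
shift after turn [0.0017 0.0008 0.0027]
```

>>> servo_tool(moves=[[255,[0,-0.015,0],0],[255,[0,-0.02,0],0],[255,[0,-0.02,0],0],[255,[0,-0.02,0],0],[255,[0,-0.02,0],0],[255,[0,-0.02,0],0],[255,[0,-0.015,0],0],[255,[0,0,0],0]])

```text
time: 8.3
tool_pos: [0.4458, -0.2109, 0.0511]
tcp_rot: [-2.254, -2.168, 0.068]
wrist_force: [0.3, 0.7, 1.5]
width: 0.113
```

```bash
python3 -c "
from h import *
tgt([.42,-.210,.048],-2.6)
"
```

```text
{'time': 8.3, 'q': [-0.4685, 0.1668, 2.1451, -0.0484, 0.8575, -0.3972], 'tool_pos': [0.4458, -0.2109, 0.0511], 'tcp_rot': [-2.2542, -2.1675, 0.0681], 'wrist_force': [0.319, 0.7089, 1.5362], 'width': 0.1128}
tool x [ 0.039  0.999 -0.022] y [ 0.998 -0.04  -0.04 ] z [-0.041 -0.02  -0.999]
tool shift [ 0.     -0.0257  0.0041] y angle -2.27
turn about tool z 0.0057
shift after turn [-0.0001 -0.0257  0.0041]
```

>>> servo_tool(moves=[[255,[0,-0.016,0],0],[255,[0,-0.016,0],0],[255,[0,-0.003,0],0],[255,[0,-0.003,0],0],[255,[0,-0.004,0],0],[255,[0,-0.004,0],0],[255,[0,0,0],0],[255,[0,0,0],0]])

```text
time: 8.97
tool_pos: [0.4144, -0.2095, 0.0514]
tcp_rot: [2.262, 2.158, -0.03]
wrist_force: [-1.9, -0.2, 1.1]
width: 0.115
```

```bash
python3 -c "
from h import *
tgt([.42,-.210,.048],-2.6)
c=cam('wrist');save(c,'w4.png');np.savez('w4.npz',**c)
c=cam('top');save(c,'t4.png');np.savez('t4.npz',**c)
"
```

```text
{'time': 8.9667, 'q': [-0.506, 0.0945, 2.2276, -0.0313, 0.811, -0.4375], 'tool_pos': [0.4144, -0.2095, 0.0514], 'tcp_rot': [2.2621, 2.1579, -0.0297], 'wrist_force': [-1.8527, -0.16, 1.1029], 'width': 0.1154}
tool x [ 0.047  0.999 -0.024] y [ 0.999 -0.047 -0.002] z [-0.003 -0.024 -1.   ]
tool shift [-0.0001  0.0057  0.0034] y angle -2.7
turn about tool z -0.0018
shift after turn [-0.0001  0.0057  0.0034]
```

View pics/w4.png

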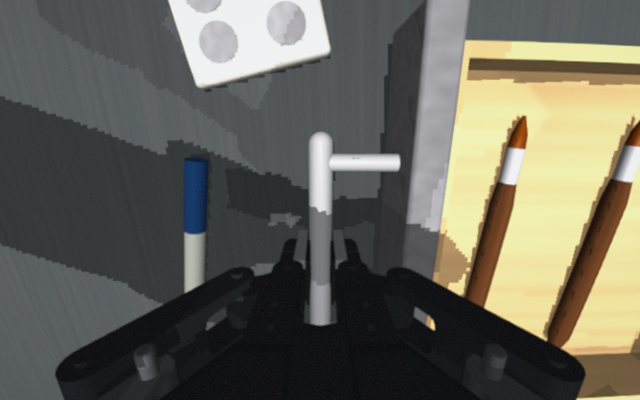

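View pics/t4.png

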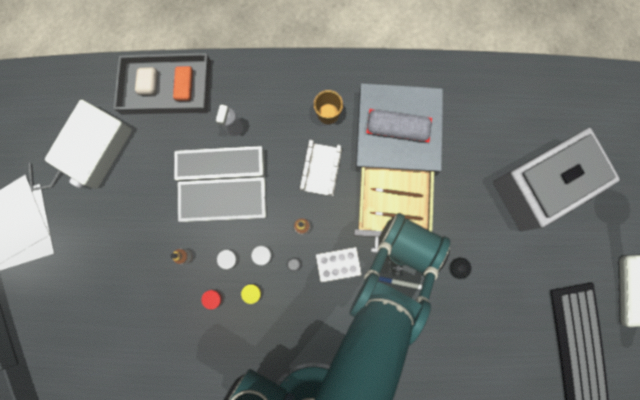

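>>> servo_tool(moves=[[178,[0,0,0],0],[178,[0,0,0],0],[178,[0,0,0],0],[178,[0,0,-0.03],0],[178,[0,0,-0.04],0],[178,[0,0,-0.04],0],[178,[0,0,-0.03],0],[178,[0,0,0],0]])

```text
time: 9.73
tool_pos: [0.4119, -0.205, 0.1944]
tcp_rot: [2.27, 2.165, -0.036]
wrist_force: [0.1, -0.2, 0.2]
width: 0.3
```

>>> servo_tool(moves=[[178,[-0.005,0.03,0],0],[178,[-0.005,0.03,0],0],[178,[0,0,0],0],[178,[0,0,0],0],[178,[0,0,0],0],[178,[0,0,0],0],[178,[0,0,0],0],[178,[0,0,0],0]])

```text
time: 10.4
tool_pos: [0.4701, -0.2177, 0.1939]
tcp_rot: [2.27, 2.163, -0.037]
wrist_force: [-0.8, -0.4, 0.2]
width: 0.302
```

```bash
python3 -c "
from h import *
tgt([.42,-.210,.048],-2.6)
c=cam('wrist');save(c,'w5.png');np.savez('w5.npz',**c)
c=cam('top');save(c,'t5.png');np.savez('t5.npz',**c)
c=cam('scene');save(c,'s5.png');np.savez('s5.npz',**c)
"
```

```text
{'time': 10.4, 'q': [-0.4668, 0.0181, 2.0021, -0.0265, 1.1243, -0.4069], 'tool_pos': [0.4701, -0.2177, 0.1939], 'tcp_rot': [2.2705, 2.1631, -0.0368], 'wrist_force': [-0.7696, -0.3523, 0.2007], 'width': 0.3024}
tool x [ 0.048  0.999 -0.021] y [ 0.999 -0.049 -0.012] z [-0.013 -0.02  -1.   ]
tool shift [ 0.0083 -0.0486  0.1464] y angle -2.78
turn about tool z -0.0032
shift after turn [ 0.0084 -0.0486  0.1464]
```

View pics/w5.png

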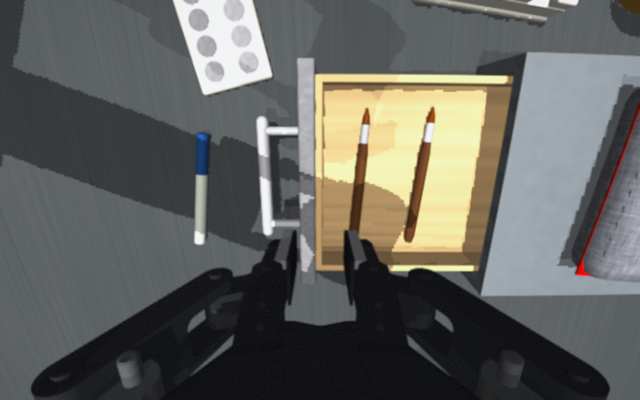

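View pics/s5.png

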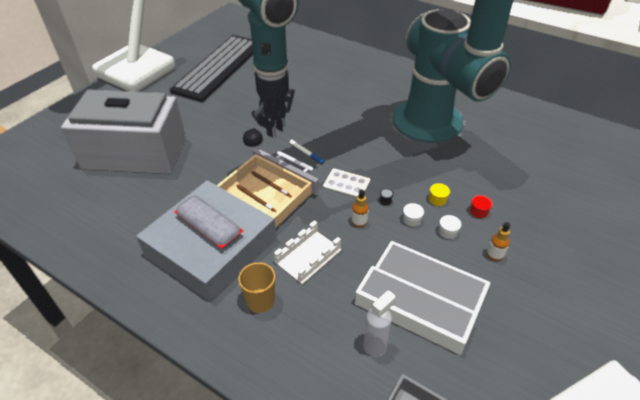

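```bash
cat > br.py <<'E'
from h import *
import sys
f=sys.argv[1]; c=dict(np.load(f))
pts=eval(sys.argv[2]); z=float(sys.argv[3])
X=plane(c,pts,z); print(X.round(4))
E
python3 br.py w5.npz "[(366,109),(363,145),(354,235),(432,108),(427,144),(408,241)]" .030
python3 - <<'E'
from h import *
c=dict(np.load('w5.npz')); P=cloud(c)
hsv=cv2.cvtColor(c['pixels'],cv2.COLOR_RGB2HSV)
m=((hsv[...,2]<130)&(hsv[...,1]>110)&(abs(P[...,2]-.03)<.012)&(P[...,0]<.63)).astype(np.uint8)
k,l,s,ce=cv2.connectedComponentsWithStats(m)
for i in range(1,k):
    if s[i,4]>150:
        v,u=np.nonzero(l==i); X=P[l==i]; r=cv2.minAreaRect(plane(c,np.c_[u,v],.032)[:,:2].astype(np.float32)); print(s[i],r,np.median(X[:,2]))
E
python3 -c "
import cv2
a=cv2.imread('pics/t5.png')[150:270,340:500]; cv2.imwrite('pics/t5z.png',cv2.resize(a,(800,600),interpolation=2))"
```

```text
[[ 0.5158 -0.1467  0.03  ]
 [ 0.5127 -0.1809  0.03  ]
 [ 0.5026 -0.2783  0.03  ]
 [ 0.5793 -0.1484  0.03  ]
 [ 0.5764 -0.1827  0.03  ]
 [ 0.5621 -0.2881  0.03  ]]
[337  83  54   7 165] ((0.5131727457046509, -0.1259051412343979), (0.005286400206387043, 0.04945855960249901), 87.39236450195312) 0.022759002768869108
[404 142  26 100 933] ((0.5671833753585815, -0.23378048837184906), (0.10720090568065643, 0.011163875460624695), 82.40375518798828) 0.03229209955685802
[349 144  18  88 835] ((0.506945788860321, -0.22602233290672302), (0.09298212081193924, 0.011563651263713837), 83.60209655761719) 0.03242211571614545
[376 246  96  15 514] ((0.5801185369491577, -0.3038657009601593), (0.01725783944129944, 0.10709910839796066), 88.93756103515625) 0.033770792457516546
```

View pics/t5z.png

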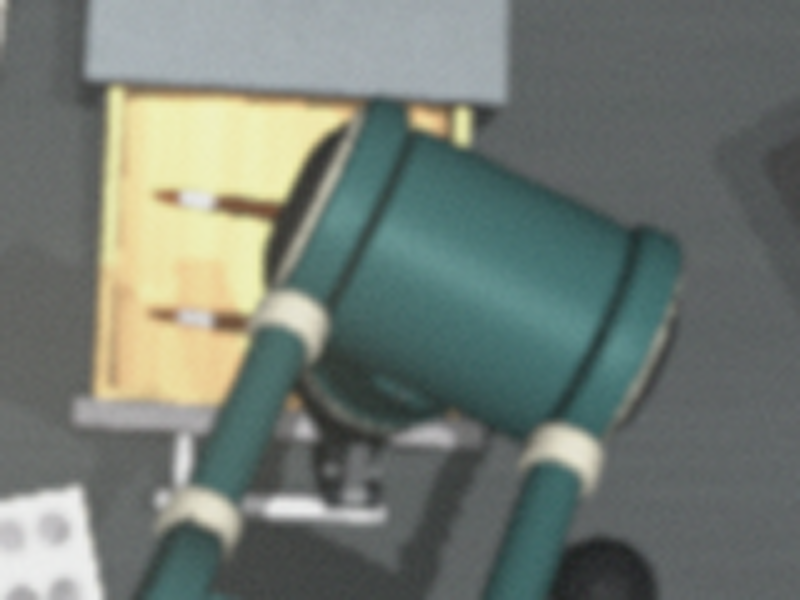

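```bash
python3 -c "
from h import *
tgt([.567,-.235,.11],-7.6)"
```

```text
{'time': 10.55, 'q': [-0.4667, 0.0181, 2.0014, -0.0264, 1.1242, -0.4068], 'tool_pos': [0.4705, -0.2178, 0.1942], 'tcp_rot': [2.27, 2.1626, -0.0362], 'wrist_force': [-0.0732, 0.2799, 0.4266], 'width': 0.3012}
tool x [ 0.048  0.999 -0.021] y [ 0.999 -0.049 -0.011] z [-0.012 -0.02  -1.   ]
tool shift [-0.0108  0.0982  0.0833] y angle -2.78
turn about tool z 0.0841
shift after turn [-0.0025  0.0987  0.0833]
```

>>> servo_tool(moves=[[178,[0,0,0],0.084],[178,[-0.001,0.035,0],0],[178,[-0.001,0.035,0],0],[178,[0,0.028,0.01],0],[178,[0,0,0.03],0],[178,[0,0,0.03],0],[178,[0,0,0.013],0],[178,[0,0,0],0]])

```text
time: 11.22
tool_pos: [0.57, -0.2357, 0.109]
tcp_rot: [2.36, 2.055, -0.032]
wrist_force: [-1.1, -0.3, -0.5]
width: 0.3
```

```bash
python3 -c "
from h import *
tgt([.567,-.235,.052],-7.6)
c=cam('wrist');save(c,'w6.png');np.savez('w6.npz',**c)"
```

```text
{'time': 11.2167, 'q': [-0.42, 0.2832, 1.8683, -0.0286, 0.9875, -0.2662], 'tool_pos': [0.57, -0.2357, 0.109], 'tcp_rot': [2.3598, 2.0546, -0.032], 'wrist_force': [-1.0833, -0.313, -0.5152], 'width': 0.3002}
tool x [ 0.138  0.99  -0.024] y [ 0.99  -0.138 -0.004] z [-0.007 -0.023 -1.   ]
tool shift [ 0.0016 -0.0029  0.057 ] y angle -7.91
turn about tool z -0.0054
shift after turn [ 0.0016 -0.0028  0.057 ]
```

View pics/w6.png

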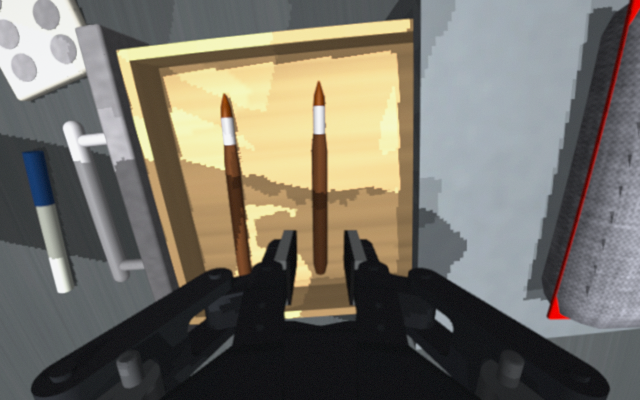

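```bash
python3 br.py w6.npz "[(320,134),(320,272),(229,145)]" .031
```

```text
[[ 0.5774 -0.1808  0.031 ]
 [ 0.5627 -0.2874  0.031 ]
 [ 0.5138 -0.1795  0.031 ]]
```

>>> servo_tool(moves=[[178,[0,0,0.02],0],[178,[0,0,0.02],0],[178,[0,0,0.016],0],[178,[0,0,0],0],[178,[0,0,0],0],[178,[0,0,0],0],[178,[0,0,0],0],[178,[0,0,0],0]])

```text
time: 11.93
tool_pos: [0.5761, -0.2403, 0.0652]
tcp_rot: [2.349, 2.043, -0.021]
wrist_force: [0.4, 0.9, -0.2]
width: 0.301
```

```bash
python3 -c "
from h import *
tgt([.569,-.235,.052],-7.6)"
```

```text
{'time': 11.9333, 'q': [-0.4228, 0.3387, 1.8893, -0.0306, 0.8937, -0.2649], 'tool_pos': [0.5761, -0.2403, 0.0652], 'tcp_rot': [2.3489, 2.0433, -0.0207], 'wrist_force': [0.414, 0.9383, -0.2146], 'width': 0.3006}
tool x [ 0.139  0.99  -0.029] y [ 0.99  -0.138  0.013] z [ 0.009 -0.03  -1.   ]
tool shift [ 0.0047 -0.008   0.0129] y angle -7.95
turn about tool z -0.0061
shift after turn [ 0.0047 -0.0079  0.0129]
```

>>> servo_tool(moves=[[178,[0.004,-0.008,0],0],[178,[0,0,0],0],[178,[0,0,0.004],0],[178,[0,0,0.003],0],[178,[0,0,0.003],0],[178,[0,0,0],0],[178,[0,0,0],0],[178,[0,0,0],0]])

```text
time: 12.6
tool_pos: [0.5698, -0.2357, 0.0573]
tcp_rot: [2.345, 2.04, -0.017]
wrist_force: [0.5, -0.6, -1.3]
width: 0.305
```

```bash
python3 -c "
from h import *
tgt([.569,-.235,.052],-7.6)"
```

```text
{'time': 12.6, 'q': [-0.42, 0.3337, 1.9139, -0.0313, 0.8688, -0.2613], 'tool_pos': [0.5698, -0.2357, 0.0573], 'tcp_rot': [2.3451, 2.0404, -0.0171], 'wrist_force': [0.4512, -0.6328, -1.2568], 'width': 0.305}
tool x [ 0.139  0.99  -0.03 ] y [ 0.99  -0.138  0.018] z [ 0.013 -0.032 -0.999]
tool shift [ 0.0007 -0.001   0.0053] y angle -7.94
turn about tool z -0.0058
shift after turn [ 0.0007 -0.001   0.0053]
```

Straddling the brush. I'll go down the last 5 mm and close.

>>> servo_tool(moves=[[178,[0,-0.001,0.005],0],[178,[0,0,0.002],0],[178,[0,0,0],0],[255,[0,0,0],0],[255,[0,0,0],0],[255,[0,0,0],0],[255,[0,0,0],0],[255,[0,0,0],0]], newtons=25)

```text
time: 13.27
tool_pos: [0.5689, -0.2359, 0.0492]
tcp_rot: [2.346, 2.04, -0.017]
wrist_force: [0.4, 0.2, 0.5]
width: 0.119
```

```bash
python3 -c "
from h import *
tgt([.569,-.235,.12],-7.6)"
```

```text
{'time': 13.2667, 'q': [-0.421, 0.3435, 1.9189, -0.0317, 0.8546, -0.2616], 'tool_pos': [0.5689, -0.2359, 0.0492], 'tcp_rot': [2.3456, 2.0405, -0.0175], 'wrist_force': [0.4242, 0.2451, 0.4704], 'width': 0.1189}
tool x [ 0.139  0.99  -0.03 ] y [ 0.99  -0.138  0.017] z [ 0.013 -0.032 -0.999]
tool shift [-0.0012  0.0011 -0.0708] y angle -7.94
turn about tool z -0.006
shift after turn [-0.0012  0.0011 -0.0708]
```

>>> servo_tool(moves=[[255,[0,0,-0.02],0],[255,[0,0,-0.04],0],[255,[0,0,-0.04],0],[255,[0,0,-0.03],0],[255,[0,0,0],0],[255,[0,0,0],0],[255,[0,0,0],0],[255,[0,0,0],0]])

```text
time: 13.93
tool_pos: [0.5652, -0.2307, 0.1819]
tcp_rot: [2.35, 2.044, -0.021]
wrist_force: [-0.3, 0.6, -0.1]
width: 0.117
```

```bash
python3 -c "
from h import *
tgt([.675,-.060,.2],-9.5)
c=cam('wrist');save(c,'w7.png');np.savez('w7.npz',**c)"
```

```text
{'time': 13.9333, 'q': [-0.4157, 0.189, 1.8372, -0.0269, 1.0966, -0.2648], 'tool_pos': [0.5652, -0.2307, 0.1819], 'tcp_rot': [2.3495, 2.0439, -0.0212], 'wrist_force': [-0.3408, 0.6257, -0.1211], 'width': 0.1167}
tool x [ 0.139  0.99  -0.028] y [ 0.99  -0.138  0.012] z [ 0.008 -0.03  -1.   ]
tool shift [ 0.1837  0.0854 -0.0223] y angle -7.95
turn about tool z 0.0271
shift after turn [ 0.186   0.0804 -0.0223]
```

View pics/w7.png

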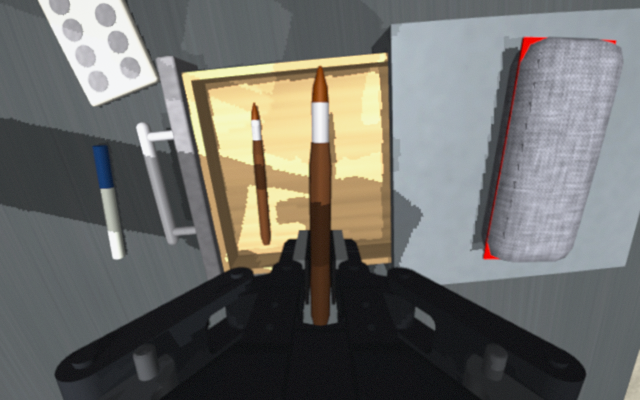

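>>> servo_tool(moves=[[255,[0,0,0],0.027],[255,[0.036,0.016,0],0],[255,[0.036,0.016,0],0],[255,[0.036,0.016,0],0],[255,[0.036,0.016,0],0],[255,[0.02,0.01,0],0],[255,[0,0,0],0],[255,[0,0,0],0]])

```text
time: 14.65
tool_pos: [0.6611, -0.0761, 0.1607]
tcp_rot: [2.398, 2.016, -0.045]
wrist_force: [-0.3, -0.3, -0.1]
width: 0.119
```

```bash
python3 -c "
from h import *
tgt([.675,-.018,.12],-9.5)
c=cam('wrist');save(c,'w8.png');np.savez('w8.npz',**c)"
```

```text
{'time': 14.65, 'q': [-0.1389, 0.3248, 1.7084, -0.03, 1.1217, 0.0472], 'tool_pos': [0.6611, -0.0761, 0.1607], 'tcp_rot': [2.3983, 2.0157, -0.0452], 'wrist_force': [-0.2511, -0.2502, -0.0606], 'width': 0.1194}
tool x [ 0.172  0.985 -0.027] y [ 0.985 -0.172 -0.012] z [-0.017 -0.025 -1.   ]
tool shift [0.0607 0.0042 0.039 ] y angle -9.92
turn about tool z -0.0073
shift after turn [0.0607 0.0046 0.039 ]
```

View pics/w8.png

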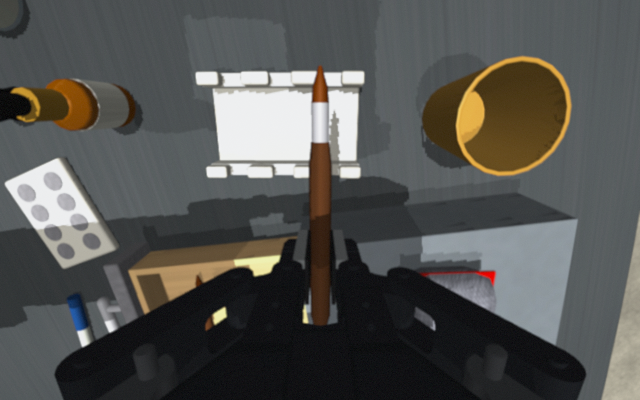

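```bash
python3 -c "
from h import *
c=dict(np.load('w8.npz'))
C=plane(c,[(196,72),(364,71),(360,178),(206,177.5)],.042);print(C.round(4),C.mean(0).round(4))
for a,b in((1,0),(2,3),(1,2),(0,3)): d=C[a]-C[b];print(np.linalg.norm(d).round(4),np.degrees(np.arctan2(d[1],d[0])).round(2))
P=cloud(c);m=(P[...,2]>.034)&(P[...,2]<.05)&(P[...,0]>.53)&(P[...,0]<.74)&(P[...,1]>-.08)&(P[...,1]<.06)
u=np.argwhere(m)[:,::-1]; m2=m.astype(np.uint8); k,l,s,ce=cv2.connectedComponentsWithStats(m2)
for i in range(1,k):
  if s[i,4]>30: v,u=np.nonzero(l==i); print(s[i],plane(c,np.c_[u,v],.042).mean(0).round(4))
"
python3 -c "
import cv2
a=cv2.imread('pics/w8.png')[50:200,180:380]; cv2.imwrite('pics/w8z.png',cv2.resize(a,(800,600),interpolation=2))"
```

```text
[[ 0.5807  0.0394  0.042 ]
 [ 0.7106  0.0169  0.042 ]
 [ 0.6964 -0.0673  0.042 ]
 [ 0.5643 -0.0443  0.042 ]] [ 0.638  -0.0138  0.042 ]
0.1318 -9.83
0.134 -9.89
0.0854 80.38
0.0853 78.93
[196  72  25  15 333] [0.5888 0.033  0.042 ]
[240  72  30  15 400] [0.6255 0.0263 0.042 ]
[291  72  25  14 293] [0.6627 0.0202 0.042 ]
[341  72  24  14 299] [0.701  0.0133 0.042 ]
[206 165  24  13 278] [ 0.5761 -0.0407  0.042 ]
[248 165  26  13 301] [ 0.6128 -0.0472  0.042 ]
[293 165  15  14 188] [ 0.6465 -0.0534  0.042 ]
[339 166  21  13 263] [ 0.6877 -0.0605  0.042 ]
```

View pics/w8z.png

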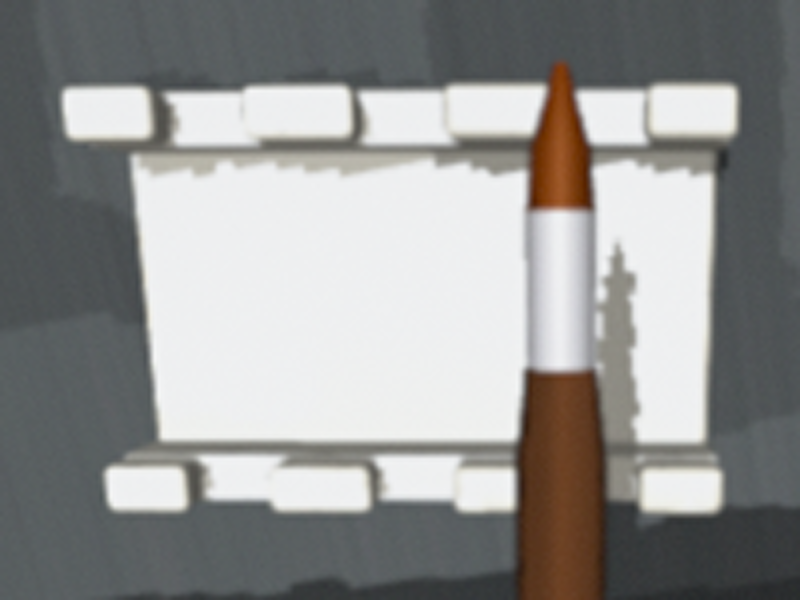

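```bash
python3 -c "
from h import *
tgt([.677,-.0195,.10],-9.85)"
```

```text
{'time': 14.7, 'q': [-0.1394, 0.3246, 1.7092, -0.0295, 1.1216, 0.0471], 'tool_pos': [0.6606, -0.0762, 0.1603], 'tcp_rot': [2.3996, 2.0154, -0.0453], 'wrist_force': [-0.3556, 0.374, -0.9531], 'width': 0.1184}
tool x [ 0.172  0.985 -0.027] y [ 0.985 -0.173 -0.013] z [-0.017 -0.024 -1.   ]
tool shift [0.0603 0.0071 0.0586] y angle -9.96
turn about tool z -0.0018
shift after turn [0.0603 0.0072 0.0586]
```

>>> servo_tool(moves=[[255,[0.03,0.004,0],0],[255,[0.03,0.003,0],0],[255,[0,0,0],0],[255,[0,0,0.02],0],[255,[0,0,0.02],0],[255,[0,0,0.01],0],[255,[0,0,0],0],[255,[0,0,0],0]])

```text
time: 15.37
tool_pos: [0.6705, -0.029, 0.1025]
tcp_rot: [2.412, 2.006, -0.06]
wrist_force: [0.5, -1.0, -0.6]
width: 0.115
```

```bash
python3 -c "
from h import *
tgt([.677,-.0195,.075],-9.85)
c=cam('wrist');save(c,'w9.png');np.savez('w9.npz',**c)"
```

```text
{'time': 15.3667, 'q': [-0.0663, 0.3976, 1.7268, -0.0338, 1.0429, 0.1343], 'tool_pos': [0.6705, -0.029, 0.1025], 'tcp_rot': [2.4121, 2.0062, -0.0605], 'wrist_force': [0.516, -1.0269, -0.6128], 'width': 0.1146}
tool x [ 0.182  0.983 -0.032] y [ 0.983 -0.182 -0.022] z [-0.027 -0.027 -0.999]
tool shift [0.0114 0.0053 0.0271] y angle -10.52
turn about tool z -0.0117
shift after turn [0.0114 0.0054 0.0271]
```

View pics/w9.png

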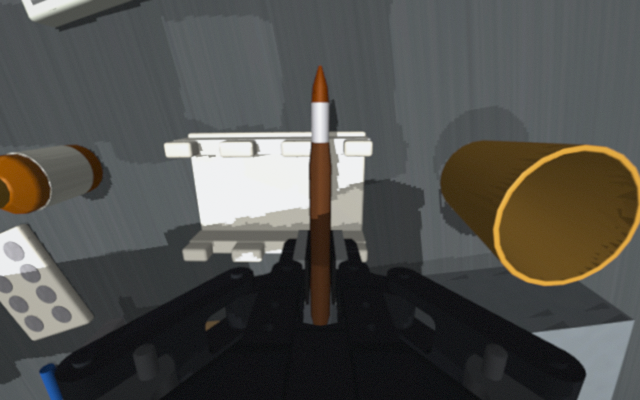

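```bash
python3 -c "
from h import *
c=dict(np.load('w9.npz'))
P=cloud(c);m=(P[...,2]>.036)&(P[...,2]<.05)&(P[...,0]>.53)&(P[...,0]<.74)&(P[...,1]>-.09)&(P[...,1]<.06)
k,l,s,ce=cv2.connectedComponentsWithStats(m.astype(np.uint8))
for i in range(1,k):
  if s[i,4]>30: v,u=np.nonzero(l==i); print(s[i],plane(c,np.c_[u,v],.042).mean(0).round(4))
q=plane(c,[(164,149),(372,148)],.042);print(q.round(4))
"
```

```text
[164 141  32  16 465] [0.5891 0.034  0.042 ]
[219 140  37  17 561] [0.626  0.0272 0.042 ]
[281 140  30  17 481] [0.6625 0.0208 0.042 ]
[343 140  30  16 449] [0.7012 0.0141 0.042 ]
[183 245  27  16 386] [ 0.5765 -0.0395  0.042 ]
[232 246  32  16 482] [ 0.6132 -0.0466  0.042 ]
[357 246  11  16 114] [ 0.6943 -0.0598  0.042 ]
[[0.579  0.0356 0.042 ]
 [0.71   0.0122 0.042 ]]
```

```bash
python3 -c "
from h import *
c=cam('wrist')
s=bot.read_state();R=cv2.Rodrigues(np.array(s['tcp_rot']))[0];T=np.array(s['tool_pos'])
for a in (0,.05): print(proj(c,T+R@np.array([a,0,.022])))
"
```

```text
[[320.90617907 245.85327028]]
[[321.12896514 153.92592603]]
```

>>> servo_tool(moves=[[255,[0.011,0.006,0],-0.011],[255,[0,0,0],0],[255,[0,0,0.01],0],[255,[0,0,0.01],0],[255,[0,0,0],0],[255,[0,0,0],0],[255,[0,0,0],0],[255,[0,0,0],0]])

```text
time: 16.13
tool_pos: [0.6821, -0.0191, 0.0849]
tcp_rot: [2.396, 2.018, -0.051]
wrist_force: [-0.4, 0.4, 0.9]
width: 0.121
```

```bash
python3 -c "
from h import *
tgt([.678,-.0203,.0555],-9.85)
"
```

```text
{'time': 16.1333, 'q': [-0.0509, 0.431, 1.7159, -0.0339, 1.013, 0.1385], 'tool_pos': [0.6821, -0.0191, 0.0849], 'tcp_rot': [2.3962, 2.0175, -0.0514], 'wrist_force': [-0.4487, 0.4378, 0.9041], 'width': 0.1207}
tool x [ 0.17   0.985 -0.031] y [ 0.985 -0.171 -0.014] z [-0.019 -0.028 -0.999]
tool shift [-0.001  -0.0034  0.0294] y angle -9.82
turn about tool z 0.0005
shift after turn [-0.001  -0.0034  0.0294]
```

>>> servo_tool(moves=[[255,[-0.001,-0.003,0],0],[255,[0,0,0],0],[255,[0,0,0.005],0],[255,[0,0,0],0],[255,[0,0,0],0],[255,[0,0,0],0],[255,[0,0,0],0],[255,[0,0,0],0]])

```text
time: 16.8
tool_pos: [0.6785, -0.02, 0.0801]
tcp_rot: [2.396, 2.017, -0.051]
wrist_force: [1.3, -0.3, -0.6]
width: 0.117
```

```bash
python3 -c "
from h import *
tgt([.678,-.0203,.0555],-9.85)
c=cam('wrist');save(c,'w10.png');np.savez('w10.npz',**c)
c=cam('scene');save(c,'s10.png');np.savez('s10.npz',**c)
a=cv2.imread('pics/s10.png')[190:310,230:390]; cv2.imwrite('pics/s10z.png',cv2.resize(a,(800,600),interpolation=2))
"
```

```text
{'time': 16.8, 'q': [-0.0524, 0.43, 1.7274, -0.0343, 1.0016, 0.1377], 'tool_pos': [0.6785, -0.02, 0.0801], 'tcp_rot': [2.3961, 2.0168, -0.0506], 'wrist_force': [1.2875, -0.3493, -0.5966], 'width': 0.1165}
tool x [ 0.17   0.985 -0.031] y [ 0.985 -0.171 -0.014] z [-0.019 -0.028 -0.999]
tool shift [ 0.0004 -0.0001  0.0246] y angle -9.84
turn about tool z 0.0002
shift after turn [ 0.0004 -0.0001  0.0246]
```

View pics/w10.png

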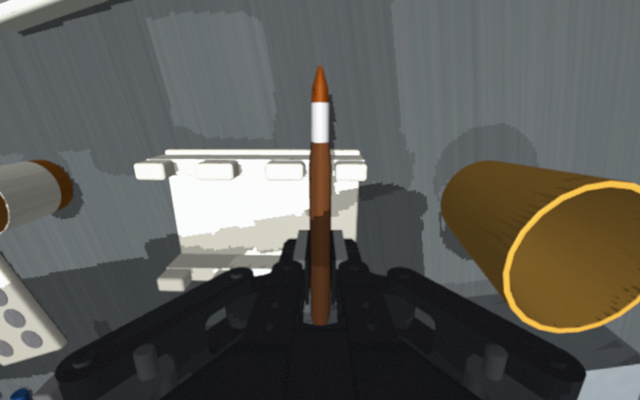

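View pics/s10z.png

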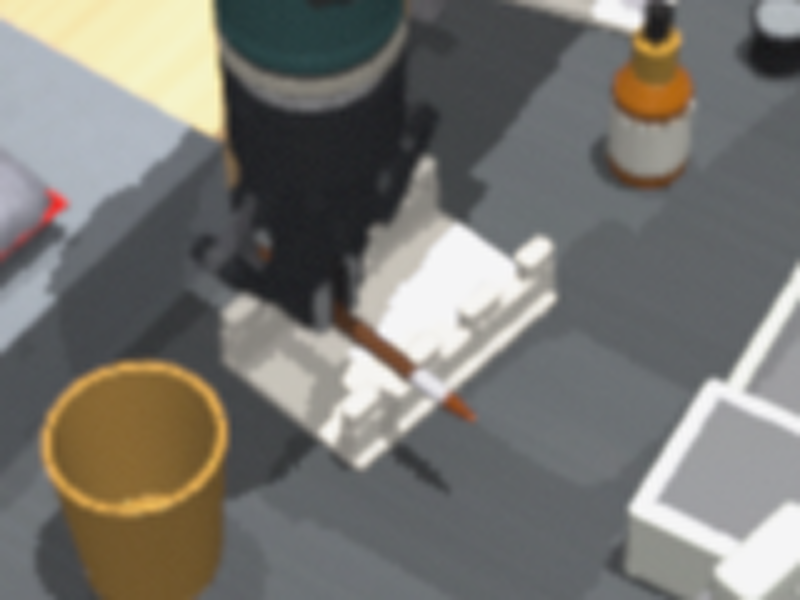

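>>> servo_tool(moves=[[255,[0,0,0.005],0],[255,[0,0,0.005],0],[255,[0,0,0],0],[255,[0,0,0],0],[255,[0,0,0],0],[255,[0,0,0],0],[255,[0,0,0],0],[255,[0,0,0],0]])

```text
time: 17.57
tool_pos: [0.6783, -0.0203, 0.0686]
tcp_rot: [2.396, 2.017, -0.051]
wrist_force: [-0.1, 0.2, -0.8]
width: 0.117
```

```bash
python3 -c "
from h import *
tgt([.678,-.0203,.0555],-9.85)
"
```

```text
{'time': 17.5667, 'q': [-0.0528, 0.4426, 1.7335, -0.0347, 0.9834, 0.138], 'tool_pos': [0.6783, -0.0203, 0.0686], 'tcp_rot': [2.3962, 2.0171, -0.051], 'wrist_force': [-0.0819, 0.217, -0.7712], 'width': 0.117}
tool x [ 0.17   0.985 -0.031] y [ 0.985 -0.171 -0.014] z [-0.019 -0.028 -0.999]
tool shift [ 0.0003 -0.0001  0.0131] y angle -9.83
turn about tool z 0.0003
shift after turn [ 0.0003 -0.0001  0.0131]
```

Slow descents are accurate. I'll lower 12 mm more.

>>> servo_tool(moves=[[255,[0,0,0.005],0],[255,[0,0,0.005],0],[255,[0,0,0.001],0],[255,[0,0,0],0],[255,[0,0,0],0],[255,[0,0,0],0],[255,[0,0,0],0],[255,[0,0,0],0]])

```text
time: 18.23
tool_pos: [0.678, -0.0206, 0.0564]
tcp_rot: [2.396, 2.017, -0.051]
wrist_force: [0.5, 0.2, -0.4]
width: 0.123
```

```bash
python3 -c "
from h import *
tgt([.678,-.0203,.0555],-9.85)
c=cam('scene');save(c,'s11.png')
a=cv2.imread('pics/s11.png')[190:310,230:390]; cv2.imwrite('pics/s11z.png',cv2.resize(a,(800,600),interpolation=2))
"
```

```text
{'time': 18.2333, 'q': [-0.0534, 0.4563, 1.7398, -0.0351, 0.9636, 0.1383], 'tool_pos': [0.678, -0.0206, 0.0564], 'tcp_rot': [2.3962, 2.0172, -0.0511], 'wrist_force': [0.5466, 0.1817, -0.4097], 'width': 0.1226}
tool x [ 0.17   0.985 -0.031] y [ 0.985 -0.171 -0.014] z [-0.019 -0.028 -0.999]
tool shift [ 0.0003 -0.0001  0.0009] y angle -9.83
turn about tool z 0.0003
shift after turn [ 0.0003 -0.0001  0.0009]
```

View pics/s11z.png

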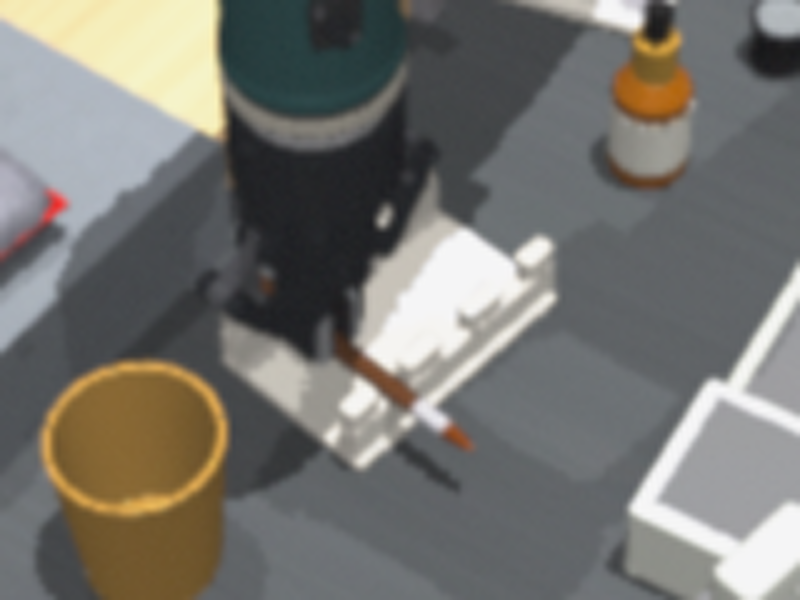

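>>> servo_tool(moves=[[235,[0,0,0.001],0],[235,[0,0,0],0],[195,[0,0,0],0],[180,[0,0,0],0],[180,[0,0,0],0],[180,[0,0,-0.015],0],[180,[0,0,-0.03],0],[180,[0,0,-0.03],0]])

```text
time: 18.95
tool_pos: [0.6735, -0.0183, 0.1251]
tcp_rot: [-2.401, -2.021, 0.07]
wrist_force: [0.0, 0.2, 0.1]
width: 0.296
```

>>> servo_tool(moves=[[180,[0,0,-0.03],0],[180,[-0.035,-0.014,-0.01],0],[180,[-0.036,-0.018,0],0],[180,[-0.036,-0.018,0],0],[180,[-0.036,-0.018,0],0],[180,[-0.036,-0.018,0],0],[180,[0,0,0],0],[180,[0,0,0],0]])

```text
time: 19.62
tool_pos: [0.5652, -0.1841, 0.1975]
tcp_rot: [2.381, 2.015, -0.039]
wrist_force: [0.8, 0.6, 0.1]
width: 0.294
```

```bash
python3 -c "
from h import *
tgt([.508,-.235,.11],-6.4)
c=cam('wrist');save(c,'w12.png');np.savez('w12.npz',**c)
c=cam('scene');save(c,'s12.png')
a=cv2.imread('pics/s12.png')[190:310,230:390]; cv2.imwrite('pics/s12z.png',cv2.resize(a,(800,600),interpolation=2))
"
```

```text
{'time': 19.6167, 'q': [-0.339, 0.1535, 1.8482, -0.0363, 1.1336, -0.1573], 'tool_pos': [0.5652, -0.1841, 0.1975], 'tcp_rot': [2.3812, 2.0147, -0.0391], 'wrist_force': [0.7629, 0.6148, 0.085], 'width': 0.2937}
tool x [ 0.166  0.986 -0.034] y [ 0.986 -0.166  0.001] z [-0.005 -0.033 -0.999]
tool shift [-0.0567 -0.048   0.0894] y angle -9.53
turn about tool z -0.0547
shift after turn [-0.054  -0.0511  0.0894]
```

View pics/w12.png

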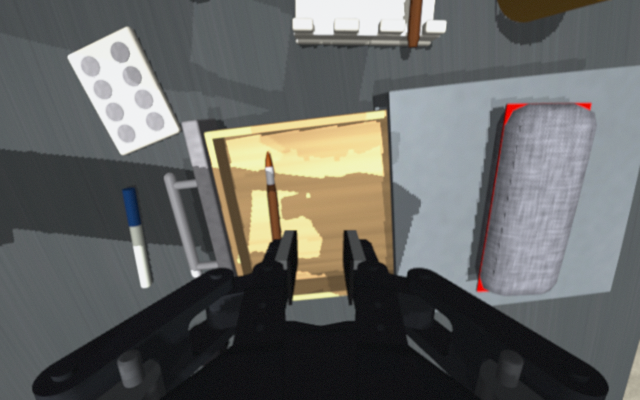

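View pics/s12z.png

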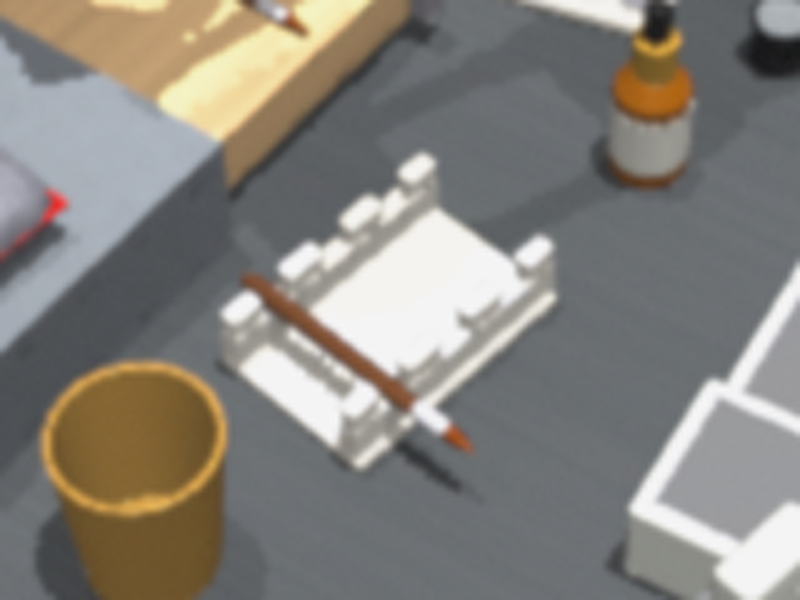

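>>> servo_tool(moves=[[180,[0,0,0],-0.055],[180,[-0.027,-0.025,0],0],[180,[-0.027,-0.025,0],0],[180,[0,0,0.03],0],[180,[0,0,0.03],0],[180,[0,0,0.01],0],[180,[0,0,0],0],[180,[0,0,0],0]])

```text
time: 20.38
tool_pos: [0.519, -0.2274, 0.1312]
tcp_rot: [2.301, 2.099, -0.031]
wrist_force: [-0.6, -0.2, -0.9]
width: 0.294
```

```bash
python3 -c "
from h import *
tgt([.508,-.235,.08],-6.4)
c=cam('wrist');save(c,'w13.png');np.savez('w13.npz',**c)
"
```

```text
{'time': 20.3833, 'q': [-0.4406, 0.1623, 1.9715, -0.0343, 0.9905, -0.3303], 'tool_pos': [0.519, -0.2274, 0.1312], 'tcp_rot': [2.3009, 2.0988, -0.0308], 'wrist_force': [-0.558, -0.1509, -0.889], 'width': 0.2939}
tool x [ 0.092  0.995 -0.033] y [ 0.996 -0.092  0.007] z [ 0.004 -0.033 -0.999]
tool shift [-0.0068 -0.0106  0.0514] y angle -5.25
turn about tool z 0.02
shift after turn [-0.0071 -0.0105  0.0514]
```

View pics/w13.png

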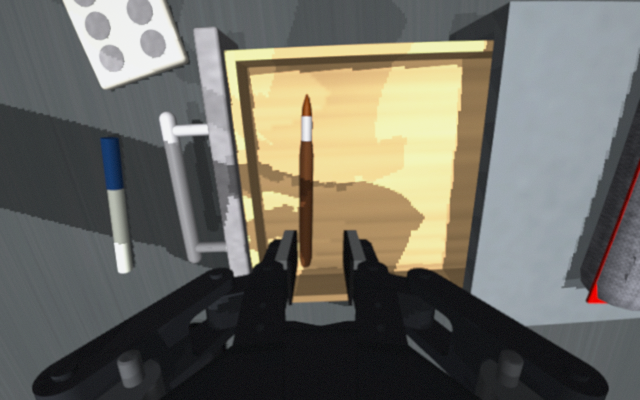

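```bash
python3 br.py w13.npz "[(306.5,140),(306,264)]" .031
```

```text
[[ 0.5139 -0.1785  0.031 ]
 [ 0.5022 -0.2855  0.031 ]]
```

>>> servo_tool(moves=[[180,[-0.006,-0.01,0],0.015],[180,[0,0,0],0],[180,[0,0,0.01],0],[180,[0,0,0.01],0],[180,[0,0,0.01],0],[180,[0,0,0.01],0],[180,[0,0,0],0],[180,[0,0,0],0]])

```text
time: 21.1
tool_pos: [0.5125, -0.2347, 0.0929]
tcp_rot: [2.309, 2.077, -0.024]
wrist_force: [0.5, -0.3, 0.1]
width: 0.293
```

```bash
python3 -c "
from h import *
tgt([.508,-.233,.0495],-6.2)
"
```

```text
{'time': 21.1, 'q': [-0.4577, 0.198, 2.011, -0.0355, 0.9055, -0.3303], 'tool_pos': [0.5125, -0.2347, 0.0929], 'tcp_rot': [2.3091, 2.0768, -0.0245], 'wrist_force': [0.5087, -0.2702, 0.0697], 'width': 0.2929}
tool x [ 0.106  0.994 -0.036] y [ 0.994 -0.105  0.016] z [ 0.012 -0.037 -0.999]
tool shift [ 0.0028 -0.0054  0.0433] y angle -6.05
turn about tool z 0.0027
shift after turn [ 0.0028 -0.0054  0.0433]
```

>>> servo_tool(moves=[[180,[0.003,-0.006,0],0],[180,[0,0,0],0],[180,[0,0,0.006],0],[180,[0,0,0.006],0],[180,[0,0,0.006],0],[180,[0,0,0.006],0],[180,[0,0,0],0],[180,[0,0,0],0]])

```text
time: 21.77
tool_pos: [0.5065, -0.2316, 0.0659]
tcp_rot: [2.309, 2.077, -0.025]
wrist_force: [-0.3, -0.3, -0.4]
width: 0.294
```

```bash
python3 -c "
from h import *
tgt([.508,-.233,.0495],-6.2)
"
```

```text
{'time': 21.7667, 'q': [-0.4575, 0.223, 2.0407, -0.0371, 0.8513, -0.3275], 'tool_pos': [0.5065, -0.2316, 0.0659], 'tcp_rot': [2.3095, 2.0771, -0.0247], 'wrist_force': [-0.3087, -0.2713, -0.3732], 'width': 0.2936}
tool x [ 0.106  0.994 -0.035] y [ 0.994 -0.105  0.016] z [ 0.012 -0.037 -0.999]
tool shift [-0.0006  0.0014  0.0165] y angle -6.05
turn about tool z 0.0026
shift after turn [-0.0006  0.0014  0.0165]
```

>>> servo_tool(moves=[[180,[0,0.001,0.005],0],[180,[0,0,0.005],0],[180,[0,0,0.005],0],[180,[0,0,0.001],0],[180,[0,0,0],0],[180,[0,0,0],0],[180,[0,0,0],0],[180,[0,0,0],0]])

```text
time: 22.43
tool_pos: [0.508, -0.2325, 0.0481]
tcp_rot: [2.31, 2.077, -0.025]
wrist_force: [-0.2, -0.8, 0.3]
width: 0.294
```

```bash
python3 -c "
from h import *
tgt([.508,-.233,.0495],-6.2)
"
```

```text
{'time': 22.4333, 'q': [-0.4577, 0.2517, 2.0455, -0.0382, 0.8179, -0.3261], 'tool_pos': [0.508, -0.2325, 0.0481], 'tcp_rot': [2.3096, 2.0771, -0.0247], 'wrist_force': [-0.2403, -0.7686, 0.3011], 'width': 0.2941}
tool x [ 0.106  0.994 -0.035] y [ 0.994 -0.105  0.016] z [ 0.012 -0.037 -0.999]
tool shift [-0.0005  0.     -0.0014] y angle -6.05
turn about tool z 0.0026
shift after turn [-0.0005  0.     -0.0014]
```

>>> servo_tool(moves=[[180,[0,0,-0.001],0],[255,[0,0,0],0],[255,[0,0,0],0],[255,[0,0,0],0],[255,[0,0,0],0],[255,[0,0,0],0],[255,[0,0,-0.02],0],[255,[0,0,-0.03],0]])

```text
time: 23.1
tool_pos: [0.503, -0.2286, 0.0944]
tcp_rot: [2.318, 2.084, -0.032]
wrist_force: [-0.3, 0.4, -0.0]
width: 0.121
```

>>> servo_tool(moves=[[255,[0,0,-0.03],0],[255,[0,0,-0.02],0],[255,[0,0,0],0.066],[255,[0.035,0.013,0],0],[255,[0.035,0.013,0],0],[255,[0.035,0.013,0],0],[255,[0.03,0.012,0],0],[255,[0,0,0],0]])

```text
time: 23.77
tool_pos: [0.5829, -0.103, 0.1518]
tcp_rot: [2.387, 1.983, -0.019]
wrist_force: [-1.7, -0.5, -0.4]
width: 0.116
```

```bash
python3 -c "
from h import *
tgt([.5992,-.0069,.1],-9.85)
c=cam('wrist');save(c,'w14.png');np.savez('w14.npz',**c)
"
```

```text
{'time': 23.7667, 'q': [-0.1987, 0.1829, 1.9048, -0.0393, 1.0322, 0.0051], 'tool_pos': [0.5829, -0.103, 0.1518], 'tcp_rot': [2.3866, 1.9834, -0.0193], 'wrist_force': [-1.6676, -0.4973, -0.421], 'width': 0.1158}
tool x [ 0.183  0.982 -0.034] y [ 0.983 -0.183  0.021] z [ 0.015 -0.037 -0.999]
tool shift [ 0.0992 -0.0026  0.0484] y angle -10.52
turn about tool z -0.0117
shift after turn [ 0.0992 -0.0014  0.0484]
```

View pics/w14.png

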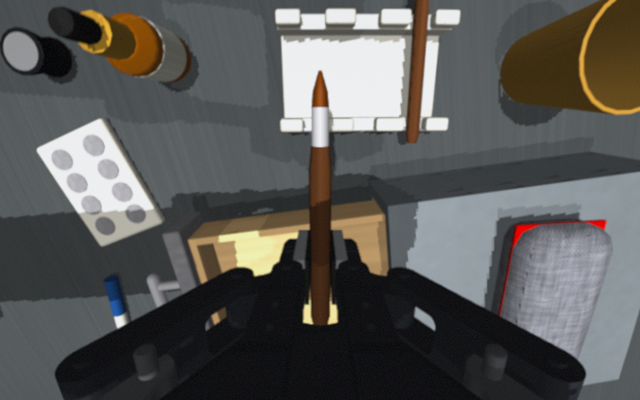

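>>> servo_tool(moves=[[255,[0.033,0,0],-0.011],[255,[0.033,-0.001,0],0],[255,[0.03,0,0],0],[255,[0,0,0],0],[255,[0,0,0.01],0],[255,[0,0,0.01],0],[255,[0,0,0.01],0],[255,[0,0,0],0]])

```text
time: 24.48
tool_pos: [0.5953, -0.0153, 0.114]
tcp_rot: [2.377, 1.993, -0.031]
wrist_force: [-0.9, -0.6, -1.0]
width: 0.118
```

```bash
python3 -c "
from h import *
tgt([.5992,-.0069,.085],-9.85)
c=cam('wrist');save(c,'w15.png');np.savez('w15.npz',**c)
"
```

```text
{'time': 24.4833, 'q': [-0.0445, 0.2365, 1.9179, -0.0514, 0.9761, 0.1593], 'tool_pos': [0.5953, -0.0153, 0.114], 'tcp_rot': [2.3771, 1.9932, -0.0313], 'wrist_force': [-0.9099, -0.6032, -1.016], 'width': 0.1183}
tool x [ 0.175  0.984 -0.041] y [ 0.985 -0.174  0.017] z [ 0.01  -0.043 -0.999]
tool shift [0.0101 0.0018 0.0286] y angle -10.02
turn about tool z -0.003
shift after turn [0.0101 0.0019 0.0286]
```

View pics/w15.png

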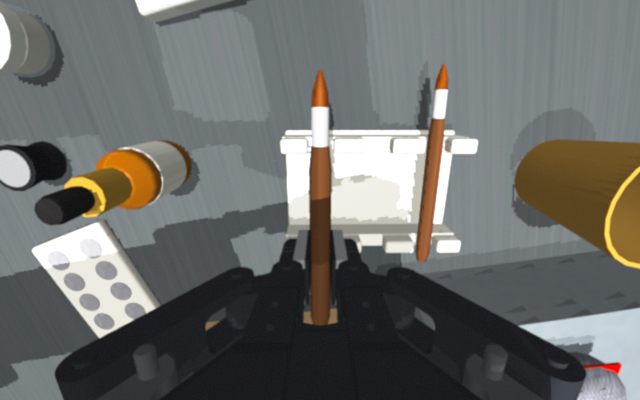

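>>> servo_tool(moves=[[255,[0.01,0.002,0],0],[255,[0,0,0],0],[255,[0,0,0.006],0],[255,[0,0,0.006],0],[255,[0,0,0.006],0],[255,[0,0,0.006],0],[255,[0,0,0],0],[255,[0,0,0],0]])

```text
time: 25.2
tool_pos: [0.6002, -0.009, 0.0877]
tcp_rot: [2.38, 1.988, -0.031]
wrist_force: [0.5, 0.1, -1.0]
width: 0.115
```

```bash
python3 -c "
from h import *
tgt([.5992,-.0069,.0565],-9.85)
c=cam('wrist');save(c,'w16.png');np.savez('w16.npz',**c)
"
```

```text
{'time': 25.2, 'q': [-0.0332, 0.2758, 1.9243, -0.0539, 0.9305, 0.1779], 'tool_pos': [0.6002, -0.009, 0.0877], 'tcp_rot': [2.3804, 1.9881, -0.031], 'wrist_force': [0.4994, 0.0953, -0.9993], 'width': 0.1148}
tool x [ 0.178  0.983 -0.041] y [ 0.984 -0.178  0.018] z [ 0.01  -0.044 -0.999]
tool shift [ 0.0032 -0.0019  0.0311] y angle -10.24
turn about tool z -0.0069
shift after turn [ 0.0032 -0.0019  0.0311]
```

View pics/w16.png

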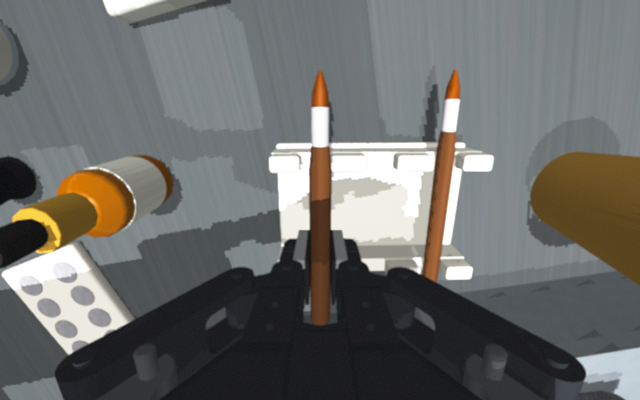

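>>> servo_tool(moves=[[255,[0.003,-0.0025,0],-0.007],[255,[0,0,0],0],[255,[0,0,0.006],0],[255,[0,0,0.003],0],[255,[0,0,0],0],[255,[0,0,0],0],[255,[0,0,0],0],[255,[0,0,0],0]])

```text
time: 25.92
tool_pos: [0.5984, -0.0055, 0.0783]
tcp_rot: [2.372, 1.997, -0.03]
wrist_force: [-0.5, -0.4, -0.3]
width: 0.119
```

```bash
python3 -c "
from h import *
tgt([.5992,-.0069,.0565],-9.85)
c=cam('wrist');save(c,'w17.png');np.savez('w17.npz',**c)
"
```

```text
{'time': 25.9167, 'q': [-0.0274, 0.2841, 1.934, -0.0547, 0.9116, 0.1769], 'tool_pos': [0.5984, -0.0055, 0.0783], 'tcp_rot': [2.3719, 1.9973, -0.0301], 'wrist_force': [-0.4804, -0.3521, -0.2755], 'width': 0.1192}
tool x [ 0.17   0.985 -0.041] y [ 0.985 -0.17   0.019] z [ 0.011 -0.044 -0.999]
tool shift [-0.0004  0.0006  0.0219] y angle -9.78
turn about tool z 0.0012
shift after turn [-0.0004  0.0006  0.0219]
```

View pics/w17.png

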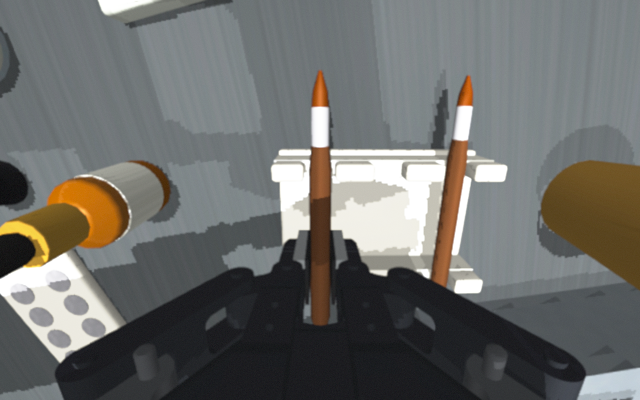

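>>> servo_tool(moves=[[255,[0,0,0.005],0],[255,[0,0,0.005],0],[255,[0,0,0.005],0],[255,[0,0,0.003],0],[255,[0,0,0],0],[255,[0,0,0],0],[255,[0,0,0],0],[255,[0,0,0],0]])

```text
time: 26.63
tool_pos: [0.5984, -0.0065, 0.0579]
tcp_rot: [2.372, 1.997, -0.031]
wrist_force: [-0.3, -0.5, -1.3]
width: 0.115
```

```bash
python3 -c "
from h import *
tgt([.5992,-.0069,.056],-9.85)
"
```

```text
{'time': 26.6333, 'q': [-0.0291, 0.311, 1.944, -0.0563, 0.8755, 0.178], 'tool_pos': [0.5984, -0.0065, 0.0579], 'tcp_rot': [2.3725, 1.9973, -0.0309], 'wrist_force': [-0.2767, -0.4939, -1.2684], 'width': 0.1149}
tool x [ 0.171  0.984 -0.041] y [ 0.985 -0.17   0.018] z [ 0.011 -0.044 -0.999]
tool shift [-0.0002  0.0008  0.0019] y angle -9.79
turn about tool z 0.001
shift after turn [-0.0002  0.0008  0.0019]
```

>>> servo_tool(moves=[[255,[0,0,0.002],0],[235,[0,0,0],0],[235,[0,0,0],0],[200,[0,0,0],0],[180,[0,0,0],0],[180,[0,0,0],0],[180,[0,0,-0.015],0],[180,[0,0,-0.02],0]])

```text
time: 27.3
tool_pos: [0.595, -0.005, 0.0876]
tcp_rot: [2.376, 2.0, -0.04]
wrist_force: [0.1, 0.1, -0.7]
width: 0.292
```

>>> servo_tool(moves=[[180,[0,0,-0.03],0],[180,[0,0,-0.03],0],[180,[0,0,-0.03],0],[180,[-0.03,-0.015,0],0],[180,[-0.036,-0.02,0],0],[180,[-0.036,-0.02,0],0],[180,[-0.03,-0.02,0],0],[180,[0,0,0],0]])

```text
time: 27.97
tool_pos: [0.5001, -0.1204, 0.1932]
tcp_rot: [2.361, 2.003, -0.027]
wrist_force: [-0.5, -0.1, -0.3]
width: 0.291
```

```bash
python3 -c "
from h import *
tgt([.415,-.2095,.11],-2.6)
c=cam('wrist');save(c,'w18.png');np.savez('w18.npz',**c)
c=cam('scene');save(c,'s18.png')
a=cv2.imread('pics/s18.png')[190:310,230:390]; cv2.imwrite('pics/s18z.png',cv2.resize(a,(800,600),interpolation=2))
"
```

```text
{'time': 27.9667, 'q': [-0.2593, -0.0064, 2.0286, -0.0455, 1.0928, -0.0749], 'tool_pos': [0.5001, -0.1204, 0.1932], 'tcp_rot': [2.3614, 2.0027, -0.0275], 'wrist_force': [-0.5179, -0.0791, -0.2903], 'width': 0.2912}
tool x [ 0.164  0.986 -0.043] y [ 0.986 -0.163  0.023] z [ 0.016 -0.046 -0.999]
tool shift [-0.0982 -0.0714  0.0858] y angle -9.37
turn about tool z -0.1181
shift after turn [-0.0891 -0.0825  0.0858]
```

View pics/w18.png

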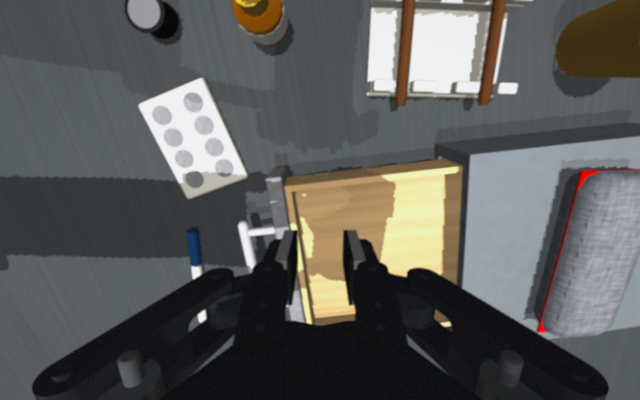

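View pics/s18z.png

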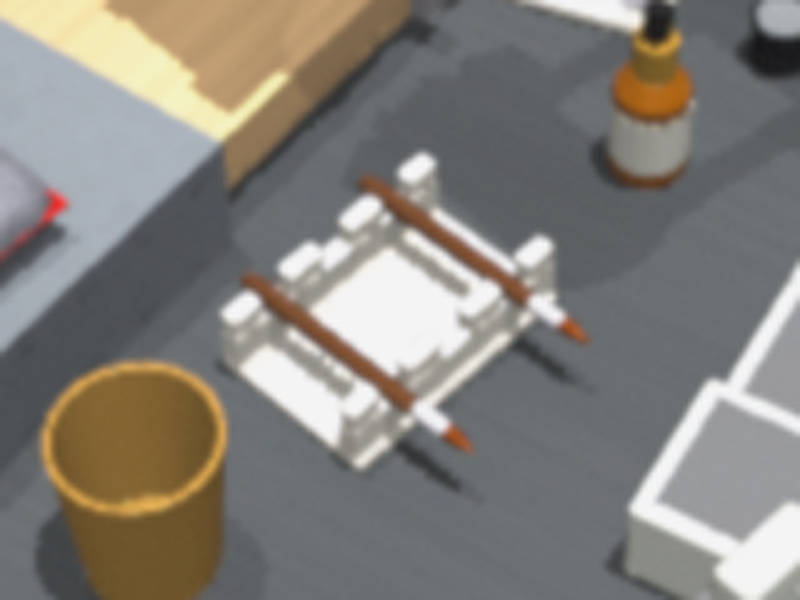

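>>> servo_tool(moves=[[180,[0,0,0],-0.118],[180,[-0.03,-0.027,0],0],[180,[-0.03,-0.027,0],0],[180,[-0.028,-0.027,0],0],[180,[0,0,0],0],[180,[0,0,0.02],0],[180,[0,0,0.02],0],[180,[0,0,0.01],0]])

```text
time: 28.73
tool_pos: [0.4296, -0.2042, 0.1491]
tcp_rot: [2.217, 2.144, -0.01]
wrist_force: [-1.0, 0.6, 0.2]
width: 0.292
```

```bash
python3 -c "
from h import *
tgt([.4145,-.2095,.09],-2.6)
"
```

```text
{'time': 28.7333, 'q': [-0.4796, -0.0523, 2.1622, -0.0295, 0.9795, -0.4306], 'tool_pos': [0.4296, -0.2042, 0.1491], 'tcp_rot': [2.2166, 2.1443, -0.0103], 'wrist_force': [-1.0419, 0.555, 0.1661], 'width': 0.2918}
tool x [ 0.034  0.998 -0.045] y [ 0.999 -0.032  0.037] z [ 0.035 -0.046 -0.998]
tool shift [-0.0031 -0.017   0.0587] y angle -1.85
turn about tool z 0.013
shift after turn [-0.0033 -0.017   0.0587]
```

>>> servo_tool(moves=[[180,[-0.003,-0.017,0],0.01],[180,[0,0,0],0],[180,[0,0,0.01],0],[180,[0,0,0.01],0],[180,[0,0,0.01],0],[180,[0,0,0.01],0],[180,[0,0,0],0],[180,[0,0,0],0]])

```text
time: 29.4
tool_pos: [0.419, -0.2042, 0.1014]
tcp_rot: [2.223, 2.143, -0.007]
wrist_force: [0.1, -0.4, 0.3]
width: 0.292
```

```bash
python3 -c "
from h import *
tgt([.4145,-.2095,.05],-2.6)
c=cam('wrist');save(c,'w19.png');np.savez('w19.npz',**c)
"
```

```text
{'time': 29.4, 'q': [-0.4925, -0.0054, 2.2183, -0.027, 0.8795, -0.4389], 'tool_pos': [0.419, -0.2042, 0.1014], 'tcp_rot': [2.2235, 2.143, -0.0073], 'wrist_force': [0.0699, -0.4389, 0.2522], 'width': 0.292}
tool x [ 0.038  0.998 -0.04 ] y [ 0.999 -0.036  0.035] z [ 0.034 -0.042 -0.999]
tool shift [-0.0034 -0.0061  0.0514] y angle -2.07
turn about tool z 0.0093
shift after turn [-0.0034 -0.0061  0.0514]
```

View pics/w19.png

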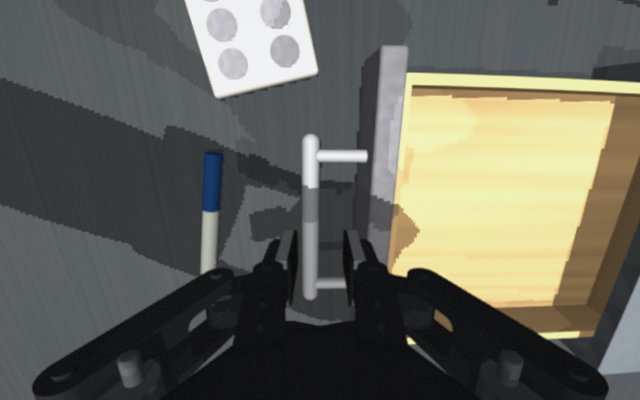

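>>> servo_tool(moves=[[180,[-0.003,-0.006,0],0.01],[180,[0,0,0],0],[180,[0,0,0.01],0],[180,[0,0,0.01],0],[180,[0,0,0.01],0],[180,[0,0,0.01],0],[180,[0,0,0],0],[180,[0,0,0],0]])

```text
time: 30.12
tool_pos: [0.4143, -0.2101, 0.0585]
tcp_rot: [2.235, 2.127, -0.005]
wrist_force: [0.6, 0.5, 0.5]
width: 0.293
```

```bash
python3 -c "
from h import *
tgt([.4145,-.2095,.05],-2.6)
"
```

```text
{'time': 30.1167, 'q': [-0.5089, 0.0575, 2.2519, -0.0285, 0.7796, -0.44], 'tool_pos': [0.4143, -0.2101, 0.0585], 'tcp_rot': [2.2346, 2.1273, -0.0054], 'wrist_force': [0.6148, 0.4841, 0.4812], 'width': 0.293}
tool x [ 0.05   0.998 -0.041] y [ 0.998 -0.048  0.038] z [ 0.036 -0.043 -0.998]
tool shift [ 0.0009 -0.0002  0.0085] y angle -2.77
turn about tool z -0.003
shift after turn [ 0.0009 -0.0002  0.0085]
```

>>> servo_tool(moves=[[180,[0,0,0.007],0],[255,[0,0,0],0],[255,[0,0,0],0],[255,[0,0,0],0],[255,[0,0,0],0],[255,[0,0,0],0],[255,[0,0.01,0],0],[255,[0,0.02,0.001],0]], newtons=30)

```text
time: 30.78
tool_pos: [0.4418, -0.2117, 0.0508]
tcp_rot: [2.238, 2.129, -0.01]
wrist_force: [-1.2, 1.0, 4.4]
width: 0.115
```

>>> servo_tool(moves=[[255,[0,0.02,0.001],0],[255,[0,0.02,0.001],0],[255,[0,0.02,0.001],0],[255,[0,0.02,0.001],0],[255,[0,0.02,0.001],0],[255,[0,0.01,0],0],[255,[0,0,0],0],[255,[0,0,0],0]])

```text
time: 31.45
tool_pos: [0.561, -0.2177, 0.0508]
tcp_rot: [2.236, 2.129, -0.011]
wrist_force: [-1.2, -0.7, 1.3]
width: 0.111
```

```bash
python3 -c "
from h import *
tgt([.579,-.2175,.05],-2.6)
"
```

```text
{'time': 31.45, 'q': [-0.3966, 0.3078, 1.965, -0.0381, 0.8225, -0.3221], 'tool_pos': [0.561, -0.2177, 0.0508], 'tcp_rot': [2.2363, 2.1289, -0.0106], 'wrist_force': [-1.2267, -0.696, 1.2783], 'width': 0.111}
tool x [ 0.05   0.998 -0.042] y [ 0.998 -0.048  0.034] z [ 0.032 -0.044 -0.999]
tool shift [0.0012 0.0179 0.0014] y angle -2.78
turn about tool z -0.0031
shift after turn [0.0011 0.0179 0.0014]
```

>>> servo_tool(moves=[[255,[0,0.009,0],0],[255,[0,0.009,0],0],[255,[0,0.005,0],0],[255,[0,0.005,0],0],[255,[-0.004,0.002,0],0],[255,[-0.004,0,0],0],[255,[0,0,0],0],[255,[0,0,0],0]])

```text
time: 32.12
tool_pos: [0.5782, -0.2187, 0.0509]
tcp_rot: [2.264, 2.147, -0.025]
wrist_force: [-1.3, -2.5, -3.5]
width: 0.114
```

```bash
python3 -c "
from h import *
tgt([.579,-.2175,.05],-2.6)
"
```

```text
{'time': 32.1167, 'q': [-0.3898, 0.3508, 1.9045, -0.0303, 0.8735, -0.3177], 'tool_pos': [0.5782, -0.2187, 0.0509], 'tcp_rot': [2.2637, 2.1473, -0.0248], 'wrist_force': [-1.3455, -2.5316, -3.5232], 'width': 0.1139}
tool x [ 0.053  0.998 -0.026] y [ 0.999 -0.053  0.005] z [ 0.003 -0.026 -1.   ]
tool shift [0.0013 0.0008 0.0009] y angle -3.02
turn about tool z -0.0073
shift after turn [0.0013 0.0008 0.0009]
```

>>> servo_tool(moves=[[255,[-0.005,0.002,0],0],[255,[-0.005,0,0],0],[255,[-0.004,0,0],0],[255,[0,0,0],0],[255,[0,0,0],0],[180,[0,0,0],0],[180,[0,0,0],0],[180,[0,0,0],0]])

```text
time: 32.78
tool_pos: [0.5793, -0.2205, 0.0514]
tcp_rot: [2.284, 2.152, -0.005]
wrist_force: [0.1, -0.4, -0.3]
width: 0.295
```

```bash
python3 -c "
from h import *
tgt([.579,-.2175,.05],-2.6)
"
```

```text
{'time': 32.7833, 'q': [-0.4019, 0.3582, 1.8929, -0.0052, 0.8886, -0.3392], 'tool_pos': [0.5793, -0.2205, 0.0514], 'tcp_rot': [2.2839, 2.1522, -0.0045], 'wrist_force': [0.0502, -0.4342, -0.2801], 'width': 0.2947}
tool x [ 0.059  0.998 -0.004] y [ 0.998 -0.059  0.   ] z [ 0.    -0.004 -1.   ]
tool shift [ 0.003  -0.0005  0.0014] y angle -3.4
turn about tool z -0.014
shift after turn [ 0.003  -0.0004  0.0014]
```

>>> servo_tool(moves=[[180,[0,0,-0.01],0],[180,[0,0,-0.01],0],[180,[0,0,-0.01],0],[180,[0,0,-0.02],0],[180,[0,0,-0.03],0],[180,[0,0,-0.04],0],[180,[0,0,-0.04],0],[120,[0,0,0],0]])

```text
time: 33.45
tool_pos: [0.5784, -0.2203, 0.2233]
tcp_rot: [2.287, 2.15, -0.004]
wrist_force: [0.6, -1.3, 2.1]
width: 0.425
```

```bash
python3 -c "
from h import *
tgt([.48,-.10,.2],-2.6)
c=cam('top');save(c,'t20.png');np.savez('t20.npz',**c)
"
```

```text
{'time': 33.45, 'q': [-0.4024, 0.1808, 1.7665, -0.0038, 1.193, -0.3396], 'tool_pos': [0.5784, -0.2203, 0.2233], 'tcp_rot': [2.2868, 2.1504, -0.0043], 'wrist_force': [0.6272, -1.3167, 2.0557], 'width': 0.4252}
tool x [ 0.061  0.998 -0.004] y [ 0.998 -0.061  0.   ] z [-0.    -0.004 -1.   ]
tool shift [ 0.1142 -0.1056  0.0228] y angle -3.52
turn about tool z -0.0161
shift after turn [ 0.1158 -0.1037  0.0228]
```

View pics/t20.png

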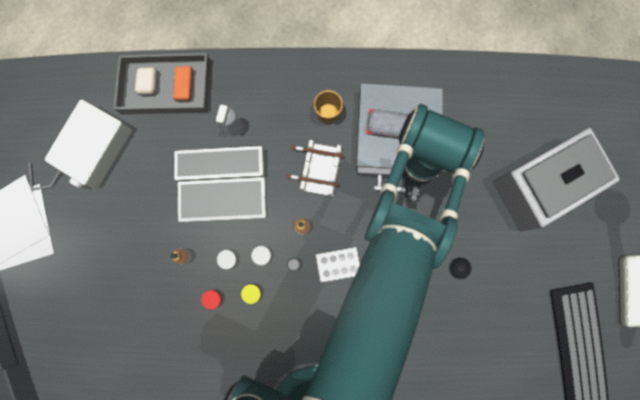

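>>> servo_tool(moves=[[60,[0.032,-0.015,0],0],[60,[0.032,-0.015,0],0],[60,[0.032,-0.015,0],0],[60,[0.032,-0.015,0],0],[60,[0.032,-0.015,0],0],[60,[0.032,-0.015,0],0],[60,[0.032,-0.015,0],0],[60,[0.02,-0.01,0],0]])

```text
time: 34.17
tool_pos: [0.4754, 0.0342, 0.2226]
tcp_rot: [2.294, 2.133, 0.0]
wrist_force: [0.1, -0.2, -0.2]
width: 0.766
```

>>> servo_tool(moves=[[60,[0,0,0],-0.124],[60,[0,0,0],-0.124],[60,[0,0,0],-0.124],[60,[0,0,0],-0.124],[60,[0,0,0],-0.124],[60,[0,0,0],-0.124],[60,[0,0,0],-0.124],[60,[0,0,0],-0.124]])

```text
time: 34.83
tool_pos: [0.4679, 0.0409, 0.2216]
tcp_rot: [0.985, 2.979, -0.005]
wrist_force: [0.8, -0.2, 0.1]
width: 0.769
```

>>> servo_tool(moves=[[60,[0,0,0],-0.124],[60,[0,0,0],-0.124],[60,[0,0,0],-0.124],[60,[0,0,0],-0.124],[60,[0,0,0],-0.124],[60,[0,0,0],-0.05],[60,[0,0,0],0],[60,[0,0,0],0]])

```text
time: 35.5
tool_pos: [0.4641, 0.0407, 0.2203]
tcp_rot: [0.066, -3.14, 0.006]
wrist_force: [0.1, -0.0, -0.4]
width: 0.766
```

```bash
python3 -c "
from h import *
tgt([.474,.037,.2],93)
c=cam('wrist');save(c,'w21.png');np.savez('w21.npz',**c)
c=cam('top');save(c,'t21.png');np.savez('t21.npz',**c)
"
```

```text
{'time': 35.5, 'q': [0.0368, -0.1119, 2.0746, -0.0043, 1.1797, -1.5743], 'tool_pos': [0.4641, 0.0407, 0.2203], 'tcp_rot': [0.066, -3.1401, 0.0063], 'wrist_force': [0.1469, -0.0316, -0.4012], 'width': 0.7657}
tool x [-0.999 -0.042  0.001] y [-0.042  0.999 -0.004] z [-0.001 -0.004 -1.   ]
tool shift [-0.0097 -0.0041  0.0204] y angle 92.41
turn about tool z -0.0103
shift after turn [-0.0097 -0.0042  0.0204]
```

View pics/w21.png

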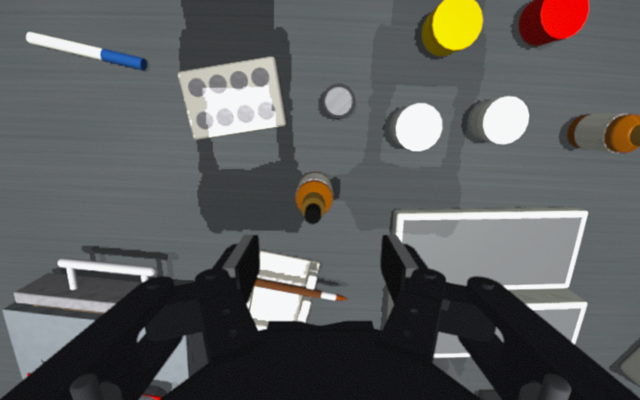

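View pics/t21.png

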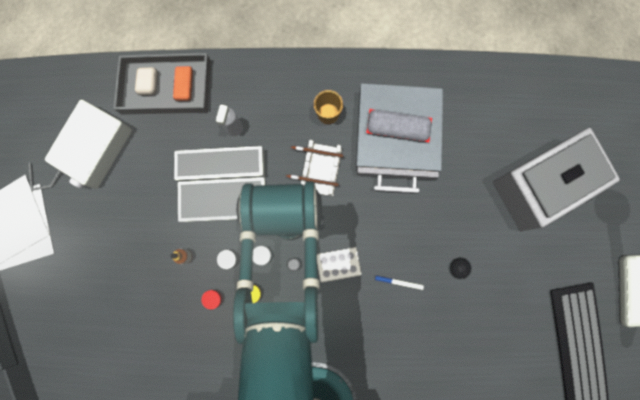

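```bash
python3 -c "
from h import *
c=dict(np.load('w21.npz'))
print('bulb',plane(c,[(313,213)],.112).round(4),'collar',plane(c,[(313.5,207)],.09).round(4))
t=dict(np.load('top0.npz'));
P=cloud(t)
for b in((290,310,216,236),(168,194,246,266)):
  q=P[b[2]:b[3],b[0]:b[1]].reshape(-1,3); q=q[(q[:,2]>.1)&(q[:,2]<.13)]; print(q.mean(0).round(4),len(q))
s=dict(np.load('s18.npz')) if 0 else dict(np.load('scene0.npz'))
print('scene bulb', plane(s,[(361,193),(506,227)],.110).round(4))
# jars by lid color in wrist
for p in((416,127),(505,119)): print(plane(c,[p],.036).round(4))
# riser corners lo front etc
print(plane(c,[(397,212),(588,212)],.020).round(4), plane(c,[(401,291)],.05))
"
```

```text
bulb [[0.4741 0.0342 0.112 ]] collar [[0.4757 0.0341 0.09  ]]
[0.4743 0.037  0.1116] 29
[0.3917 0.3546 0.1117] 36
scene bulb [[0.4843 0.0362 0.11  ]
 [0.4032 0.3553 0.11  ]]
[[0.3996 0.1382 0.036 ]]
[[0.3865 0.2322 0.036 ]]
[[0.5    0.1339 0.02  ]
 [0.4899 0.3726 0.02  ]] [[0.58901755 0.14163423 0.05      ]]
```

>>> servo_tool(moves=[[100,[-0.01,-0.004,0],-0.01],[100,[0,0,0],0],[100,[0,0,0.02],0],[100,[0,0,0.02],0],[100,[0,0,0.02],0],[100,[0,0,0.02],0],[100,[0,0,0],0],[100,[0,0,0],0]])

```text
time: 36.27
tool_pos: [0.4801, 0.0358, 0.1405]
tcp_rot: [-0.075, 3.135, -0.006]
wrist_force: [0.7, 0.0, 0.3]
width: 0.609
```

```bash
python3 -c "
from h import *
tgt([.474,.036,.094],93)
"
```

```text
{'time': 36.2667, 'q': [0.0255, -0.0019, 2.13, -0.0048, 1.0074, -1.5904], 'tool_pos': [0.4801, 0.0358, 0.1405], 'tcp_rot': [-0.0746, 3.1346, -0.0064], 'wrist_force': [0.7035, 0.0333, 0.2834], 'width': 0.6086}
tool x [-0.999 -0.048 -0.006] y [-0.048  0.999 -0.004] z [ 0.006 -0.004 -1.   ]
tool shift [0.0063 0.0007 0.0464] y angle 92.73
turn about tool z -0.0048
shift after turn [0.0063 0.0007 0.0464]
```

>>> servo_tool(moves=[[120,[0.006,0.0,0],0],[120,[0,0,0],0],[120,[0,0,0.01],0],[120,[0,0,0.01],0],[120,[0,0,0.01],0],[120,[0,0,0.01],0],[120,[0,0,0],0],[120,[0,0,0],0]])

```text
time: 36.93
tool_pos: [0.4772, 0.0353, 0.1012]
tcp_rot: [-0.073, 3.127, -0.006]
wrist_force: [0.9, -0.4, 0.4]
width: 0.527
```

```bash
python3 -c "
from h import *
tgt([.474,.036,.094],93)
c=cam('wrist');save(c,'w22.png');np.savez('w22.npz',**c)
"
```

```text
{'time': 36.9333, 'q': [0.0246, 0.0399, 2.1715, -0.0051, 0.9166, -1.59], 'tool_pos': [0.4772, 0.0353, 0.1012], 'tcp_rot': [-0.0734, 3.1271, -0.0063], 'wrist_force': [0.9302, -0.3698, 0.4399], 'width': 0.5271}
tool x [-0.999 -0.047 -0.014] y [-0.047  0.999 -0.004] z [ 0.014 -0.004 -1.   ]
tool shift [0.0033 0.0009 0.0072] y angle 92.69
turn about tool z -0.0055
shift after turn [0.0033 0.0009 0.0072]
```

View pics/w22.png

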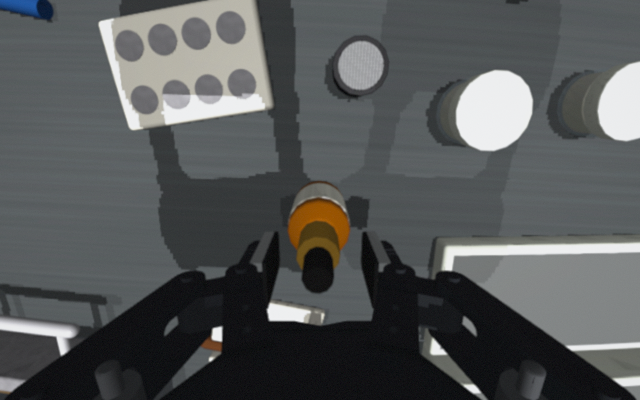

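>>> servo_tool(moves=[[120,[0.003,0,0.004],0],[120,[0,0,0.002],0],[160,[0,0,0],0],[190,[0,0,0],0],[220,[0,0,0],0],[255,[0,0,0],0],[255,[0,0,0],0],[255,[0,0,0],0]], newtons=35)

```text
time: 37.65
tool_pos: [0.4742, 0.0352, 0.0952]
tcp_rot: [-0.073, 3.127, -0.006]
wrist_force: [0.5, 0.2, -0.9]
width: 0.252
```

```bash
python3 -c "
from h import *
tgt([.474,.036,.094],93)
c=cam('wrist');save(c,'w23.png');np.savez('w23.npz',**c)
"
```

```text
{'time': 37.65, 'q': [0.0244, 0.0426, 2.182, -0.0052, 0.9028, -1.5901], 'tool_pos': [0.4742, 0.0352, 0.0952], 'tcp_rot': [-0.0733, 3.1265, -0.0063], 'wrist_force': [0.5356, 0.1614, -0.9377], 'width': 0.2523}
tool x [-0.999 -0.047 -0.014] y [-0.047  0.999 -0.004] z [ 0.014 -0.004 -1.   ]
tool shift [0.0002 0.0009 0.0012] y angle 92.69
turn about tool z -0.0055
shift after turn [0.0002 0.0009 0.0012]
```

View pics/w23.png

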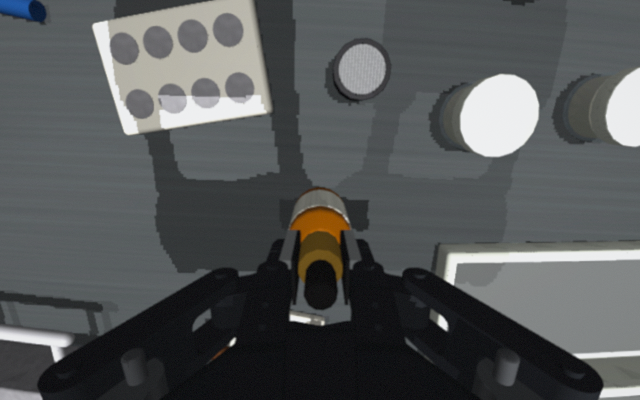

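>>> servo_tool(moves=[[255,[0,0,-0.01],0],[255,[0,0,-0.025],0],[255,[0,0,-0.03],0],[255,[0,0,-0.03],0],[255,[0,0,-0.02],0],[255,[0,0,0],0],[255,[-0.012,0.01,0],0],[255,[-0.022,0.02,0],0]])

```text
time: 38.37
tool_pos: [0.5014, 0.0652, 0.2179]
tcp_rot: [-0.069, 3.13, -0.009]
wrist_force: [0.0, 0.3, 0.2]
width: 0.252
```

>>> servo_tool(moves=[[255,[-0.025,0.022,0],0],[255,[-0.025,0.022,0],0],[255,[-0.025,0.022,0],0],[255,[-0.025,0.022,0],0],[255,[-0.02,0.018,0],0],[255,[-0.01,0.01,0],0],[255,[0,0,0],0],[255,[0,0,0],0]])

```text
time: 39.03
tool_pos: [0.6315, 0.1953, 0.2119]
tcp_rot: [-0.07, 3.134, -0.009]
wrist_force: [-0.7, -0.4, -1.0]
width: 0.256
```

```bash
python3 -c "
from h import *
tgt([.6457,.2031,.17],93)
c=cam('wrist');save(c,'w24.png');np.savez('w24.npz',**c)
"
```

```text
{'time': 39.0333, 'q': [0.2659, 0.2642, 1.6868, -0.0081, 1.1854, -1.3467], 'tool_pos': [0.6315, 0.1953, 0.2119], 'tcp_rot': [-0.0703, 3.134, -0.0095], 'wrist_force': [-0.6533, -0.3595, -1.0017], 'width': 0.2559}
tool x [-0.999 -0.045 -0.007] y [-0.045  0.999 -0.006] z [ 0.007 -0.006 -1.   ]
tool shift [-0.0143  0.0074  0.0419] y angle 92.57
turn about tool z -0.0076
shift after turn [-0.0143  0.0073  0.0419]
```

View pics/w24.png

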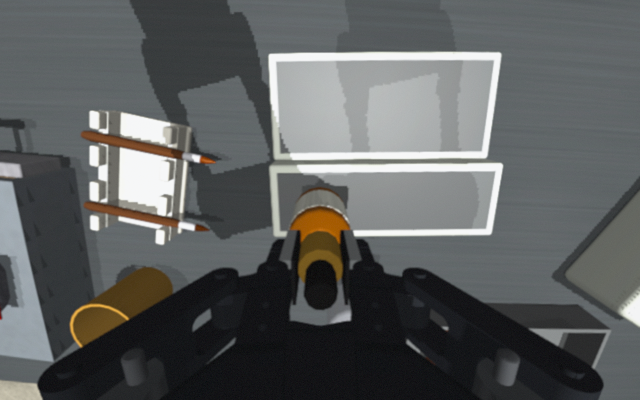

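```bash
python3 -c "
from h import *
c=dict(np.load('w24.npz'))
C=plane(c,[(269.5,164.5),(502.5,162.5),(494,235),(273,237)],.05); print(C.round(4),C.mean(0).round(4))
L=plane(c,[(269,53.5),(500.5,53)],.02);print(L.round(4))
O=np.array([.6027,.2610]);a=np.radians(2.93);x=np.array([np.cos(a),np.sin(a)]);y=np.array([-x[1],x[0]])
for p in (C,L): print([(((q[:2]-O)@x).round(4),((q[:2]-O)@y).round(4)) for q in p])
"
```

```text
[[0.6115 0.1416 0.05  ]
 [0.5978 0.3781 0.05  ]
 [0.6774 0.3868 0.05  ]
 [0.6911 0.1452 0.05  ]] [0.6444 0.2629 0.05  ]
[[0.5027 0.1357 0.02  ]
 [0.4899 0.3718 0.02  ]]
[(np.float64(0.0027), np.float64(-0.1196)), (np.float64(0.0011), np.float64(0.1172)), (np.float64(0.081), np.float64(0.1218)), (np.float64(0.0823), np.float64(-0.1202))]
[(np.float64(-0.1062), np.float64(-0.12)), (np.float64(-0.107), np.float64(0.1164))]
```

>>> servo_tool(moves=[[255,[-0.015,0.007,0],0],[255,[0,0,0],0],[255,[0,0,0.01],0],[255,[0,0,0.01],0],[255,[0,0,0.01],0],[255,[0,0,0.006],0],[255,[0,0,0],0],[255,[0,0,0],0]])

```text
time: 39.75
tool_pos: [0.6386, 0.1961, 0.1688]
tcp_rot: [0.064, -3.138, 0.015]
wrist_force: [0.3, 1.3, -0.7]
width: 0.251
```

```bash
python3 -c "
from h import *
tgt([.647,.2035,.146],93)
"
```

```text
{'time': 39.75, 'q': [0.2649, 0.3174, 1.7019, -0.0096, 1.1277, -1.3425], 'tool_pos': [0.6386, 0.1961, 0.1688], 'tcp_rot': [0.0638, -3.1377, 0.0153], 'wrist_force': [0.3309, 1.3114, -0.6668], 'width': 0.2509}
tool x [-0.999 -0.041  0.003] y [-0.041  0.999 -0.01 ] z [-0.003 -0.01  -1.   ]
tool shift [-0.0088  0.0073  0.0227] y angle 92.33
turn about tool z -0.0117
shift after turn [-0.0089  0.0072  0.0227]
```

>>> servo_tool(moves=[[255,[-0.009,0.007,0],0],[255,[0,0,0],0],[255,[0,0,0],0],[255,[0,0,0.005],0],[255,[0,0,0.004],0],[255,[0,0,0.003],0],[255,[0,0,0],0],[255,[0,0,0],0]])

```text
time: 40.42
tool_pos: [0.6492, 0.2046, 0.1568]
tcp_rot: [0.064, -3.14, 0.014]
wrist_force: [0.5, 0.6, -0.5]
width: 0.254
```

```bash
python3 -c "
from h import *
tgt([.647,.2035,.146],93)
c=cam('scene');save(c,'s25.png')
a=cv2.imread('pics/s25.png')[170:370,310:550]; cv2.imwrite('pics/s25z.png',cv2.resize(a,(720,600),interpolation=2))
"
```

```text
{'time': 40.4167, 'q': [0.2729, 0.3488, 1.6838, -0.0097, 1.112, -1.3346], 'tool_pos': [0.6492, 0.2046, 0.1568], 'tcp_rot': [0.0644, -3.1402, 0.0143], 'wrist_force': [0.4763, 0.5853, -0.5068], 'width': 0.2539}
tool x [-0.999 -0.041  0.001] y [-0.041  0.999 -0.009] z [-0.001 -0.009 -1.   ]
tool shift [ 0.0022 -0.001   0.0108] y angle 92.35
turn about tool z -0.0113
shift after turn [ 0.0022 -0.0009  0.0108]
```

View pics/s25z.png

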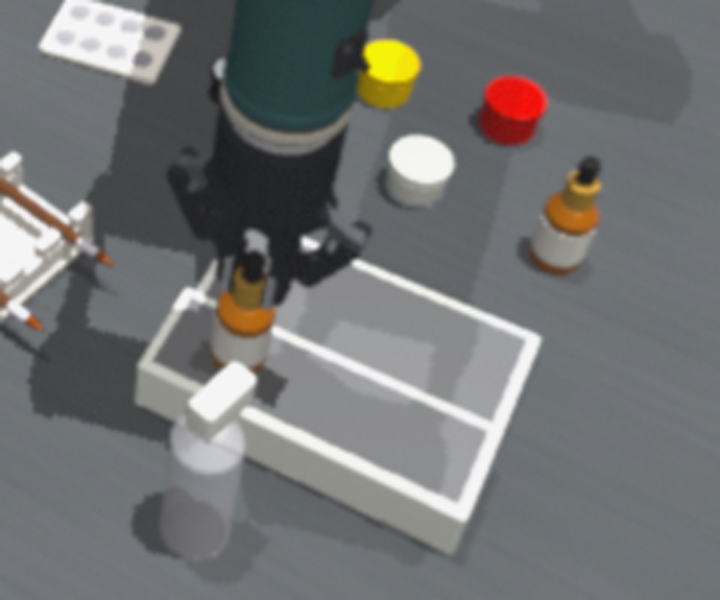

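>>> servo_tool(moves=[[255,[0.002,0,0],0],[255,[0,0,0.003],0],[255,[0,0,0.003],0],[255,[0,0,0.002],0],[255,[0,0,0.001],0],[255,[0,0,0],0],[255,[0,0,0],0],[255,[0,0,0],0]])

```text
time: 41.13
tool_pos: [0.6467, 0.2043, 0.1469]
tcp_rot: [0.064, -3.14, 0.014]
wrist_force: [0.0, 0.6, -0.5]
width: 0.252
```

```bash
python3 -c "
from h import *
tgt([.647,.2035,.146],93)
"
```

```text
{'time': 41.1333, 'q': [0.2733, 0.3533, 1.6972, -0.0097, 1.0942, -1.3339], 'tool_pos': [0.6467, 0.2043, 0.1469], 'tcp_rot': [0.0642, -3.14, 0.0144], 'wrist_force': [0.0157, 0.6329, -0.4729], 'width': 0.2519}
tool x [-0.999 -0.041  0.001] y [-0.041  0.999 -0.009] z [-0.001 -0.009 -1.   ]
tool shift [-0.0003 -0.0008  0.0009] y angle 92.34
turn about tool z -0.0115
shift after turn [-0.0003 -0.0008  0.0009]
```

>>> servo_tool(moves=[[255,[0,0,0.001],0],[255,[0,0,0.001],0],[255,[0,0,0],0],[255,[0,0,0],0],[255,[0,0,0],0],[255,[0,0,0],0],[255,[0,0,0],0],[255,[0,0,0],0]])

```text
time: 41.8
tool_pos: [0.6471, 0.2044, 0.1453]
tcp_rot: [-0.064, 3.141, -0.014]
wrist_force: [-0.3, -0.1, -1.3]
width: 0.253
```

```bash
python3 -c "
from h import *
tgt([.647,.2035,.146],93)
"
```

```text
{'time': 41.8, 'q': [0.2733, 0.355, 1.6982, -0.0098, 1.0906, -1.3338], 'tool_pos': [0.6471, 0.2044, 0.1453], 'tcp_rot': [-0.0642, 3.1409, -0.014], 'wrist_force': [-0.2644, -0.0828, -1.2698], 'width': 0.2532}
tool x [-0.999 -0.041  0.   ] y [-0.041  0.999 -0.009] z [ 0.    -0.009 -1.   ]
tool shift [ 0.0001 -0.0009 -0.0007] y angle 92.34
turn about tool z -0.0115
shift after turn [ 0.0001 -0.0009 -0.0007]
```

>>> servo_tool(moves=[[255,[0,0,0.001],0],[255,[0,0,0],0],[255,[0,0,0.001],0],[255,[0,0,0],0],[255,[0,0,0],0],[255,[0,0,0],0],[255,[0,0,0],0],[255,[0,0,0],0]])

```text
time: 42.47
tool_pos: [0.6482, 0.2045, 0.145]
tcp_rot: [-0.064, 3.138, -0.013]
wrist_force: [-0.6, -0.5, 0.8]
width: 0.256
```

```bash
python3 -c "
from h import *
tgt([.647,.2035,.146],93)
"
```

```text
{'time': 42.4667, 'q': [0.2732, 0.3555, 1.698, -0.0099, 1.0874, -1.3338], 'tool_pos': [0.6482, 0.2045, 0.145], 'tcp_rot': [-0.0641, 3.138, -0.0131], 'wrist_force': [-0.599, -0.479, 0.7937], 'width': 0.2559}
tool x [-0.999 -0.041 -0.003] y [-0.041  0.999 -0.008] z [ 0.003 -0.008 -1.   ]
tool shift [ 0.0012 -0.001  -0.0009] y angle 92.34
turn about tool z -0.0115
shift after turn [ 0.0012 -0.001  -0.0009]
```

In contact: z has stalled at 0.145 and the tilt is creeping a little. I'll release slowly and lift.

>>> servo_tool(moves=[[200,[0,0,0],0],[180,[0,0,0],0],[160,[0,0,0],0],[140,[0,0,0],0],[120,[0,0,0],0],[120,[0,0,0],0],[120,[0,0,-0.01],0],[120,[0,0,-0.02],0]])

```text
time: 43.13
tool_pos: [0.6444, 0.2038, 0.1697]
tcp_rot: [0.064, -3.133, 0.017]
wrist_force: [-1.1, 0.2, 0.7]
width: 0.528
```

>>> servo_tool(moves=[[120,[0,0,-0.03],0],[120,[0,0,-0.03],0],[100,[0,0,-0.02],0],[60,[0.03,0.01,0],0],[60,[0.035,0.015,0],0],[60,[0.035,0.015,0],0],[60,[0,0,0],0],[60,[0,0,0],0]])

```text
time: 43.8
tool_pos: [0.5437, 0.2418, 0.2653]
tcp_rot: [-0.06, 3.136, -0.01]
wrist_force: [-0.3, -0.4, -0.3]
width: 0.765
```

```bash
python3 -c "
from h import *
tgt([.392,.353,.2],93)
c=cam('wrist');save(c,'w26.png');np.savez('w26.npz',**c)
c=cam('scene');save(c,'s26.png');np.savez('s26.npz',**c)
"
```

```text
{'time': 43.8, 'q': [0.381, 0.1069, 1.7718, -0.0084, 1.2603, -1.2253], 'tool_pos': [0.5437, 0.2418, 0.2653], 'tcp_rot': [-0.0597, 3.1357, -0.0102], 'wrist_force': [-0.322, -0.4185, -0.3139], 'width': 0.7648}
tool x [-0.999 -0.038 -0.005] y [-0.038  0.999 -0.007] z [ 0.005 -0.006 -1.   ]
tool shift [0.1477 0.1173 0.0637] y angle 92.18
turn about tool z -0.0143
shift after turn [0.146  0.1194 0.0637]
```

View pics/w26.png

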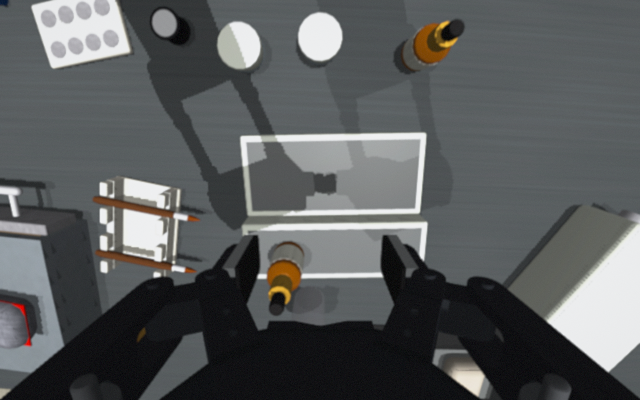

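View pics/s26.png

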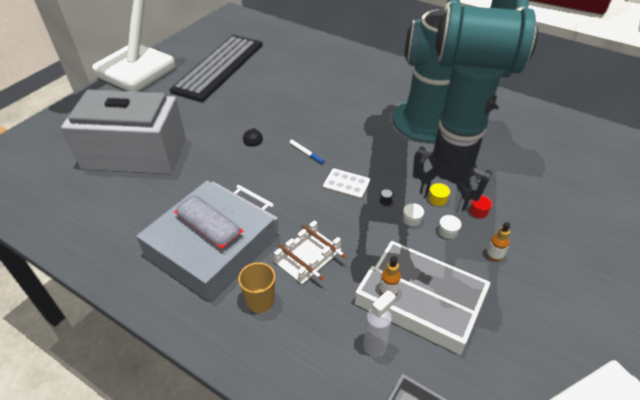

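>>> servo_tool(moves=[[80,[0.03,0.024,0],0],[80,[0.03,0.024,0],0],[80,[0.03,0.024,0],0],[80,[0.03,0.024,0],0],[80,[0.028,0.022,0],0],[80,[0,0,0],0],[80,[0,0,0.02],0],[80,[0,0,0.02],0]])

```text
time: 44.57
tool_pos: [0.4005, 0.3596, 0.2285]
tcp_rot: [-0.043, 3.124, 0.0]
wrist_force: [1.1, 0.1, -0.5]
width: 0.683
```

```bash
python3 -c "
from h import *
tgt([.392,.354,.14],93)
c=cam('wrist');save(c,'w27.png');np.savez('w27.npz',**c)
"
```

```text
{'time': 44.5667, 'q': [0.6919, 0.0167, 1.9365, -0.0118, 1.1745, -0.9017], 'tool_pos': [0.4005, 0.3596, 0.2285], 'tcp_rot': [-0.0426, 3.1236, 0.0003], 'wrist_force': [1.1302, 0.0503, -0.4585], 'width': 0.6833}
tool x [-0.999 -0.027 -0.018] y [-0.027  1.    -0.   ] z [ 0.018  0.    -1.   ]
tool shift [ 0.0102 -0.0054  0.0883] y angle 91.56
turn about tool z -0.0251
shift after turn [ 0.0104 -0.0051  0.0883]
```

View pics/w27.png

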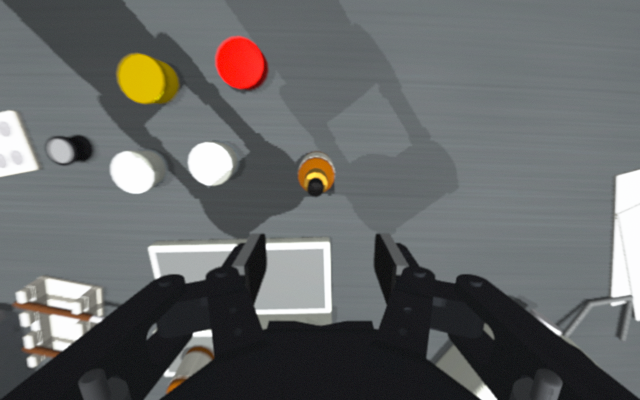

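```bash
python3 -c "
from h import *
c=dict(np.load('w27.npz'))
print('bulb',plane(c,[(316,186)],.112).round(4),'collar',plane(c,[(316.5,180)],.09).round(4))
print('jars',plane(c,[(138,171),(212,163)],.036).round(4))
"
```

```text
bulb [[0.3906 0.3553 0.112 ]] collar [[0.3905 0.3554 0.09  ]]
jars [[0.3982 0.1509 0.036 ]
 [0.3869 0.2372 0.036 ]]
```

>>> servo_tool(moves=[[100,[0.011,-0.005,0],-0.02],[100,[0,0,0],0],[100,[0,0,0.02],0],[100,[0,0,0.02],0],[100,[0,0,0.02],0],[100,[0,0,0.02],0],[100,[0,0,0],0],[100,[0,0,0],0]])

```text
time: 45.28
tool_pos: [0.4015, 0.3524, 0.145]
tcp_rot: [-0.058, 3.122, -0.004]
wrist_force: [0.8, 0.9, 0.1]
width: 0.607
```

```bash
python3 -c "
from h import *
tgt([.392,.354,.095],93)
c=cam('wrist');save(c,'w28.png');np.savez('w28.npz',**c)
"
```

```text
{'time': 45.2833, 'q': [0.6821, 0.0894, 2.0252, -0.0162, 1.0136, -0.9177], 'tool_pos': [0.4015, 0.3524, 0.145], 'tcp_rot': [-0.0585, 3.122, -0.004], 'wrist_force': [0.7743, 0.939, 0.1399], 'width': 0.6066}
tool x [-0.999 -0.037 -0.019] y [-0.037  0.999 -0.003] z [ 0.019 -0.002 -1.   ]
tool shift [0.0104 0.0021 0.0498] y angle 92.15
turn about tool z -0.0149
shift after turn [0.0104 0.0022 0.0498]
```

View pics/w28.png

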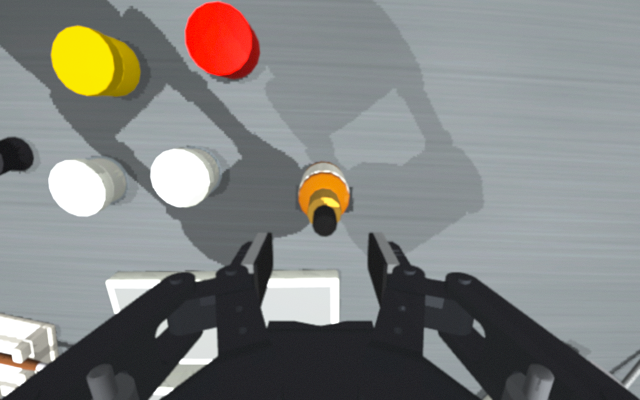

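>>> servo_tool(moves=[[110,[0.012,0.003,0],0],[120,[0,0,0],0],[120,[0,0,0.01],0],[120,[0,0,0.01],0],[120,[0,0,0.01],0],[120,[0,0,0.01],0],[120,[0,0,0],0],[120,[0,0,0],0]])

```text
time: 46.0
tool_pos: [0.3924, 0.3577, 0.1067]
tcp_rot: [-0.058, 3.115, 0.005]
wrist_force: [-0.8, -0.1, 0.6]
width: 0.532
```

```bash
python3 -c "
from h import *
tgt([.391,.355,.0945],93)
c=cam('wrist');save(c,'w29.png');np.savez('w29.npz',**c)
"
```

```text
{'time': 46.0, 'q': [0.7009, 0.1246, 2.0671, -0.0177, 0.9273, -0.8965], 'tool_pos': [0.3924, 0.3577, 0.1067], 'tcp_rot': [-0.0576, 3.1146, 0.0051], 'wrist_force': [-0.7972, -0.1201, 0.5513], 'width': 0.5319}
tool x [-0.999 -0.037 -0.027] y [-0.037  0.999  0.003] z [ 0.026  0.004 -1.   ]
tool shift [ 0.0019 -0.0027  0.0121] y angle 92.12
turn about tool z -0.0153
shift after turn [ 0.0019 -0.0027  0.0121]
```

View pics/w29.png

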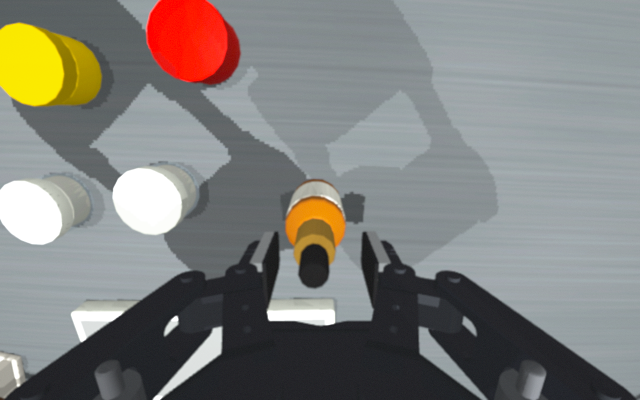

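>>> servo_tool(moves=[[120,[0.002,-0.003,0.005],0],[120,[0,0,0.005],0],[160,[0,0,0],0],[190,[0,0,0],0],[220,[0,0,0],0],[255,[0,0,0],0],[255,[0,0,0],0],[255,[0,0,0],0]])

```text
time: 46.72
tool_pos: [0.3908, 0.3542, 0.0958]
tcp_rot: [-0.057, 3.115, 0.005]
wrist_force: [0.3, 0.2, -1.6]
width: 0.25
```

```bash
python3 -c "
from h import *
tgt([.391,.355,.0945],93)
"
```

```text
{'time': 46.7167, 'q': [0.6977, 0.1327, 2.0819, -0.018, 0.9047, -0.8988], 'tool_pos': [0.3908, 0.3542, 0.0958], 'tcp_rot': [-0.0571, 3.1147, 0.0049], 'wrist_force': [0.2527, 0.1529, -1.603], 'width': 0.2502}
tool x [-0.999 -0.037 -0.026] y [-0.037  0.999  0.003] z [ 0.026  0.004 -1.   ]
tool shift [-0.0002  0.0008  0.0013] y angle 92.1
turn about tool z -0.0157
shift after turn [-0.0002  0.0008  0.0013]
```

>>> servo_tool(moves=[[255,[0,0,-0.01],0],[255,[0,0,-0.025],0],[255,[0,0,-0.03],0],[255,[0,0,-0.03],0],[255,[0,0,-0.02],0],[255,[0,0,0],0],[255,[-0.015,-0.002,0],0],[255,[-0.028,-0.005,0],0]])

```text
time: 47.38
tool_pos: [0.426, 0.3476, 0.2183]
tcp_rot: [-0.063, 3.12, 0.002]
wrist_force: [-0.1, 0.3, -1.7]
width: 0.255
```

>>> servo_tool(moves=[[255,[-0.032,-0.005,0],0],[255,[-0.032,-0.005,0],0],[255,[-0.032,-0.005,0],0],[255,[-0.032,-0.005,0],0],[255,[-0.03,-0.005,0],0],[255,[-0.02,-0.005,0],0],[255,[-0.01,0,0],0],[255,[0,0,0],0]])

```text
time: 48.05
tool_pos: [0.6238, 0.3214, 0.214]
tcp_rot: [-0.063, 3.125, -0.003]
wrist_force: [-0.0, 0.1, -0.9]
width: 0.25
```

```bash
python3 -c "
from h import *
tgt([.6408,.3229,.17],93)
"
```

```text
{'time': 48.05, 'q': [0.444, 0.3319, 1.596, -0.0088, 1.1995, -1.1639], 'tool_pos': [0.6238, 0.3214, 0.214], 'tcp_rot': [-0.0629, 3.1247, -0.0025], 'wrist_force': [-0.0404, 0.1308, -0.9132], 'width': 0.2499}
tool x [-0.999 -0.04  -0.016] y [-0.04   0.999 -0.002] z [ 0.016 -0.001 -1.   ]
tool shift [-0.0163  0.0009  0.0442] y angle 92.31
turn about tool z -0.0121
shift after turn [-0.0163  0.0007  0.0442]
```

>>> servo_tool(moves=[[255,[-0.01,0.001,0],0],[255,[-0.007,0,0],0],[255,[0,0,0],0],[255,[0,0,0.012],0],[255,[0,0,0.012],0],[255,[0,0,0.012],0],[255,[0,0,0],0],[255,[0,0,0],0]])

```text
time: 48.72
tool_pos: [0.6355, 0.325, 0.1713]
tcp_rot: [-0.069, 3.132, -0.005]
wrist_force: [-0.6, 0.2, -0.3]
width: 0.253
```

```bash
python3 -c "
from h import *
tgt([.6408,.3229,.146],93)
c=cam('wrist');save(c,'w30.png');np.savez('w30.npz',**c)
"
```

```text
{'time': 48.7167, 'q': [0.4408, 0.3898, 1.5995, -0.0071, 1.146, -1.1713], 'tool_pos': [0.6355, 0.325, 0.1713], 'tcp_rot': [-0.0692, 3.1324, -0.0052], 'wrist_force': [-0.5561, 0.222, -0.3043], 'width': 0.2533}
tool x [-0.999 -0.044 -0.008] y [-0.044  0.999 -0.004] z [ 0.008 -0.003 -1.   ]
tool shift [-0.005  -0.0022  0.0254] y angle 92.53
turn about tool z -0.0082
shift after turn [-0.005  -0.0023  0.0254]
```

View pics/w30.png

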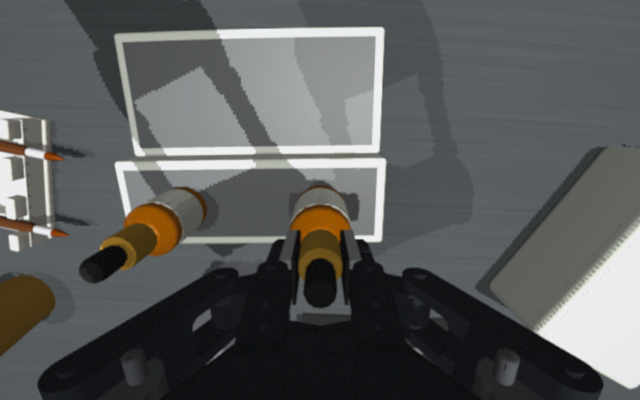

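>>> servo_tool(moves=[[255,[-0.005,-0.002,0],0],[255,[0,0,0],0],[255,[0,0,0.005],0],[255,[0,0,0.005],0],[255,[0,0,0.005],0],[255,[0,0,0.003],0],[255,[0,0,0],0],[255,[0,0,0],0]])

```text
time: 49.43
tool_pos: [0.6417, 0.323, 0.1527]
tcp_rot: [-0.069, 3.131, -0.004]
wrist_force: [0.4, 0.7, -0.8]
width: 0.251
```

```bash
python3 -c "
from h import *
tgt([.6408,.3229,.146],93)
"
```

```text
{'time': 49.4333, 'q': [0.4345, 0.4125, 1.6043, -0.0072, 1.117, -1.1771], 'tool_pos': [0.6417, 0.323, 0.1527], 'tcp_rot': [-0.0688, 3.1311, -0.0043], 'wrist_force': [0.4389, 0.706, -0.7713], 'width': 0.251}
tool x [-0.999 -0.044 -0.01 ] y [-0.044  0.999 -0.003] z [ 0.01  -0.003 -1.   ]
tool shift [0.0009 0.     0.0066] y angle 92.52
turn about tool z -0.0084
shift after turn [0.0009 0.     0.0066]
```

>>> servo_tool(moves=[[255,[0,0,0.002],0],[255,[0,0,0.002],0],[255,[0,0,0.001],0],[255,[0,0,0.001],0],[255,[0,0,0.001],0],[255,[0,0,0],0],[255,[0,0,0],0],[255,[0,0,0],0]])

```text
time: 50.1
tool_pos: [0.6423, 0.3233, 0.1463]
tcp_rot: [-0.069, 3.129, -0.003]
wrist_force: [-1.0, -0.5, -1.0]
width: 0.256
```

```bash
python3 -c "
from h import *
tgt([.6408,.3229,.146],93)
"
```

```text
{'time': 50.1, 'q': [0.4346, 0.4182, 1.6088, -0.0072, 1.105, -1.177], 'tool_pos': [0.6423, 0.3233, 0.1463], 'tcp_rot': [-0.0688, 3.1294, -0.0031], 'wrist_force': [-0.9891, -0.4612, -1.0333], 'width': 0.256}
tool x [-0.999 -0.044 -0.011] y [-0.044  0.999 -0.002] z [ 0.011 -0.002 -1.   ]
tool shift [ 0.0015 -0.0003  0.0003] y angle 92.52
turn about tool z -0.0084
shift after turn [ 0.0015 -0.0003  0.0003]
```

>>> servo_tool(moves=[[255,[0,0,0.001],0],[255,[0,0,0],0],[255,[0,0,0.001],0],[255,[0,0,0],0],[255,[0,0,0],0],[255,[0,0,0],0],[255,[0,0,0],0],[255,[0,0,0],0]])

```text
time: 50.77
tool_pos: [0.6431, 0.3237, 0.1459]
tcp_rot: [-0.069, 3.127, -0.002]
wrist_force: [-0.5, -0.4, 1.1]
width: 0.255
```

>>> servo_tool(moves=[[200,[0,0,0],0],[180,[0,0,0],0],[160,[0,0,0],0],[140,[0,0,0],0],[120,[0,0,0],0],[120,[0,0,0],0],[120,[0,0,-0.01],0],[120,[0,0,-0.02],0]])

```text
time: 51.43
tool_pos: [0.6396, 0.3222, 0.1706]
tcp_rot: [-0.069, 3.137, -0.008]
wrist_force: [0.5, 0.2, -0.7]
width: 0.531
```

>>> servo_tool(moves=[[120,[0,0,-0.03],0],[120,[0,0,-0.03],0],[100,[0,0,-0.02],0],[60,[0.03,-0.01,0],0],[40,[0.035,-0.015,0],0],[40,[0.035,-0.015,0],0],[40,[0,0,0],0],[40,[0,0,0],0]])

```text
time: 52.1
tool_pos: [0.5388, 0.2773, 0.2626]
tcp_rot: [-0.069, 3.128, -0.002]
wrist_force: [0.6, -0.6, 0.7]
width: 0.842
```

```bash
python3 -c "
from h import *
tgt([.387,.236,.2],93)
c=cam('wrist');save(c,'w31.png');np.savez('w31.npz',**c)
c=cam('scene');save(c,'s31.png');np.savez('s31.npz',**c)
"
```

```text
{'time': 52.1, 'q': [0.4376, 0.1243, 1.7575, -0.0067, 1.2491, -1.175], 'tool_pos': [0.5388, 0.2773, 0.2626], 'tcp_rot': [-0.0686, 3.1285, -0.0023], 'wrist_force': [0.5673, -0.5937, 0.7276], 'width': 0.8423}
tool x [-0.999 -0.044 -0.012] y [-0.044  0.999 -0.002] z [ 0.012 -0.001 -1.   ]
tool shift [ 0.1542 -0.0345  0.0607] y angle 92.51
turn about tool z -0.0085
shift after turn [ 0.1545 -0.0332  0.0607]
```

View pics/w31.png

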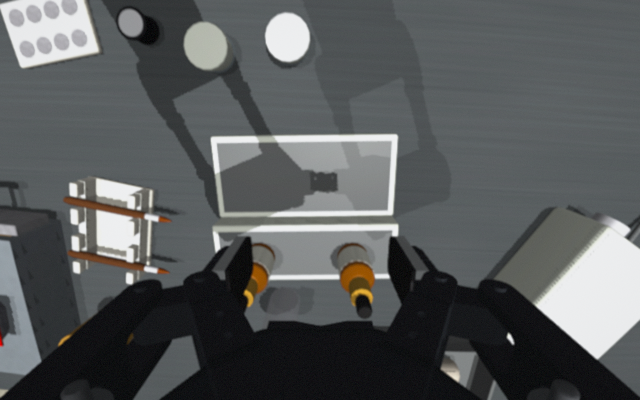

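View pics/s31.png

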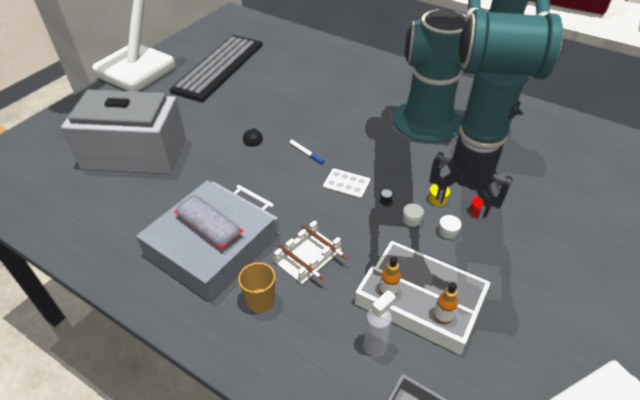

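>>> servo_tool(moves=[[30,[0.032,-0.007,0],0],[30,[0.032,-0.007,0],0],[30,[0.032,-0.007,0],0],[30,[0.032,-0.007,0],0],[30,[0.028,-0.006,0],0],[30,[0,0,0],0],[30,[0,0,0.025],0],[30,[0,0,0.025],0]])

```text
time: 52.87
tool_pos: [0.3955, 0.243, 0.2184]
tcp_rot: [-0.067, 3.11, 0.012]
wrist_force: [-0.6, 0.2, -0.5]
width: 0.885
```

```bash
python3 -c "
from h import *
tgt([.387,.236,.1],93)
c=cam('wrist');save(c,'w32.png');np.savez('w32.npz',**c)
"
```

```text
{'time': 52.8667, 'q': [0.502, -0.1347, 2.0986, -0.0077, 1.147, -1.1085], 'tool_pos': [0.3955, 0.243, 0.2184], 'tcp_rot': [-0.0666, 3.1104, 0.0125], 'wrist_force': [-0.644, 0.158, -0.4738], 'width': 0.885}
tool x [-0.999 -0.043 -0.031] y [-0.043  0.999  0.007] z [ 0.03   0.009 -1.   ]
tool shift [ 0.0124 -0.0075  0.1181] y angle 92.46
turn about tool z -0.0094
shift after turn [ 0.0125 -0.0073  0.1181]
```

View pics/w32.png

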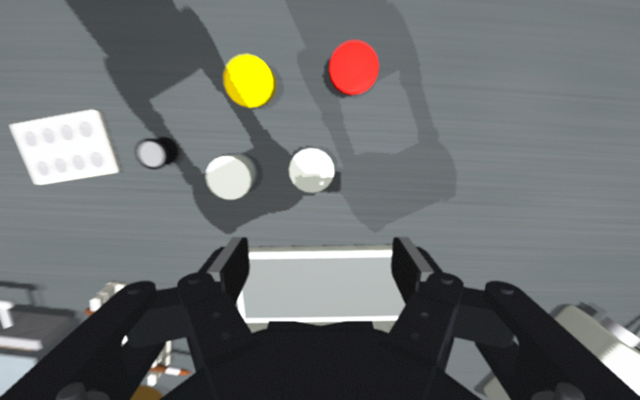

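```bash
python3 -c "
from h import *
c=dict(np.load('w32.npz'))
print('jars',plane(c,[(312,169.5),(231,176.5)],.036).round(4))
"
```

```text
jars [[0.3867 0.2347 0.036 ]
 [0.3982 0.1461 0.036 ]]
```

>>> servo_tool(moves=[[30,[0.013,-0.007,0],0],[30,[0,0,0],0],[30,[0,0,0.02],0],[30,[0,0,0.02],0],[30,[0,0,0.02],0],[30,[0,0,0.02],0],[30,[0,0,0],0],[30,[0,0,0],0]])

```text
time: 53.58
tool_pos: [0.3973, 0.2416, 0.1383]
tcp_rot: [-0.065, 3.105, 0.016]
wrist_force: [0.4, 0.0, -0.2]
width: 0.88
```

```bash
python3 -c "
from h import *
tgt([.387,.236,.06],93)
c=cam('wrist');save(c,'w33.png');np.savez('w33.npz',**c)
"
```

```text
{'time': 53.5833, 'q': [0.4977, -0.0508, 2.1825, -0.0087, 0.9736, -1.11], 'tool_pos': [0.3973, 0.2416, 0.1383], 'tcp_rot': [-0.0648, 3.1053, 0.016], 'wrist_force': [0.3512, 0.0382, -0.2305], 'width': 0.8804}
tool x [-0.998 -0.041 -0.036] y [-0.042  0.999  0.01 ] z [ 0.035  0.011 -0.999]
tool shift [ 0.0133 -0.0059  0.0778] y angle 92.4
turn about tool z -0.0105
shift after turn [ 0.0134 -0.0057  0.0778]
```

View pics/w33.png

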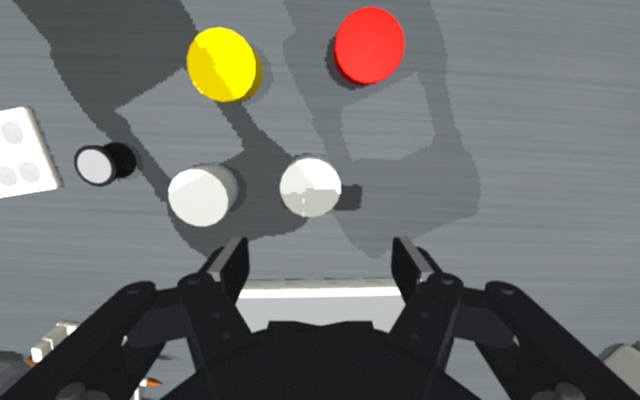

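>>> servo_tool(moves=[[30,[0.014,-0.006,0],0],[30,[0,0,0],0],[30,[0,0,0.012],0],[30,[0,0,0.012],0],[30,[0,0,0.012],0],[30,[0,0,0.012],0],[30,[0,0,0],0],[30,[0,0,0],0]])

```text
time: 54.3
tool_pos: [0.3972, 0.2417, 0.0973]
tcp_rot: [-0.064, 3.085, 0.031]
wrist_force: [0.5, -0.3, -0.4]
width: 0.885
```

```bash
python3 -c "
from h import *
tgt([.387,.2355,.037],93)
c=cam('wrist');save(c,'w34.png');np.savez('w34.npz',**c)
"
```

```text
{'time': 54.3, 'q': [0.4981, -0.0076, 2.2297, -0.0097, 0.8611, -1.108], 'tool_pos': [0.3972, 0.2417, 0.0973], 'tcp_rot': [-0.064, 3.0855, 0.0314], 'wrist_force': [0.4714, -0.2775, -0.4095], 'width': 0.8851}
tool x [-0.998 -0.041 -0.056] y [-0.042  0.999  0.019] z [ 0.055  0.021 -0.998]
tool shift [ 0.0138 -0.0069  0.0595] y angle 92.41
turn about tool z -0.0104
shift after turn [ 0.0138 -0.0067  0.0595]
```

View pics/w34.png

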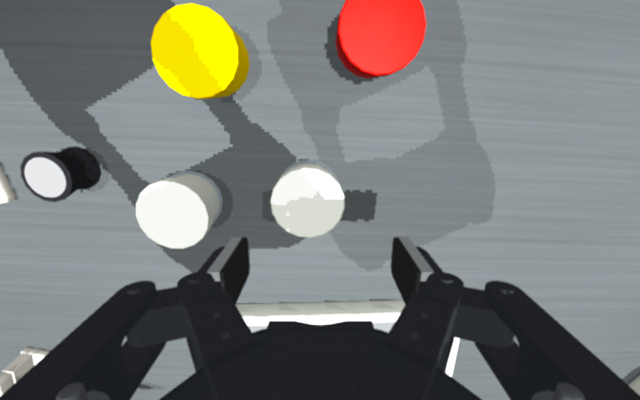

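>>> servo_tool(moves=[[30,[0,0,-0.025],0],[30,[0,0,-0.025],0],[30,[0,0,0],0],[30,[0,0,0],0],[30,[0.012,-0.007,0],-0.01],[30,[0,0,0],0],[30,[0,0,0],0],[30,[0,0,0],0]])

```text
time: 55.02
tool_pos: [0.3851, 0.2343, 0.1506]
tcp_rot: [-0.079, 3.08, 0.035]
wrist_force: [-0.0, 0.7, -0.3]
width: 0.887
```

```bash
python3 -c "
from h import *
tgt([.387,.2355,.037],93)
"
```

```text
{'time': 55.0167, 'q': [0.4965, -0.1133, 2.215, -0.0087, 0.9761, -1.1209], 'tool_pos': [0.3851, 0.2343, 0.1506], 'tcp_rot': [-0.0789, 3.0803, 0.0347], 'wrist_force': [-0.0065, 0.7044, -0.3327], 'width': 0.8868}
tool x [-0.997 -0.05  -0.061] y [-0.052  0.998  0.021] z [ 0.059  0.024 -0.998]
tool shift [ 0.005  -0.0013  0.1135] y angle 92.97
turn about tool z -0.0005
shift after turn [ 0.005  -0.0013  0.1135]
```

>>> servo_tool(moves=[[30,[0.004,-0.001,0.006],0],[30,[0,0,0.008],0],[30,[0,0,0.008],0],[30,[0,0,0.008],0],[30,[0,0,0.008],0],[30,[0,0,0.008],0],[30,[0,0,0.008],0],[30,[0,0,0.004],0]])

```text
time: 55.68
tool_pos: [0.3845, 0.2346, 0.0845]
tcp_rot: [-0.078, 3.083, 0.033]
wrist_force: [-0.5, -0.5, -0.2]
width: 0.885
```

```bash
python3 -c "
from h import *
tgt([.387,.2355,.037],93)
"
```

```text
{'time': 55.6833, 'q': [0.4978, -0.018, 2.2689, -0.0098, 0.8297, -1.1175], 'tool_pos': [0.3845, 0.2346, 0.0845], 'tcp_rot': [-0.0783, 3.0828, 0.0329], 'wrist_force': [-0.5474, -0.468, -0.2146], 'width': 0.8854}
tool x [-0.997 -0.05  -0.058] y [-0.051  0.998  0.02 ] z [ 0.057  0.023 -0.998]
tool shift [ 0.0002 -0.0002  0.0475] y angle 92.94
turn about tool z -0.001
shift after turn [ 0.0002 -0.0002  0.0475]
```

>>> servo_tool(moves=[[30,[0,0,0.005],0],[30,[0,0,0.005],0],[30,[0,0,0.005],0],[30,[0,0,0.005],0],[30,[0,0,0.003],0],[30,[0,0,0],0],[30,[0,0,0],0],[30,[0,0,0],0]])

```text
time: 56.35
tool_pos: [0.3856, 0.2349, 0.0576]
tcp_rot: [-0.078, 3.085, 0.031]
wrist_force: [-0.1, 0.1, -0.6]
width: 0.883
```

```bash
python3 -c "
from h import *
tgt([.387,.2355,.037],93)
c=cam('wrist');save(c,'w35.png');np.savez('w35.npz',**c)
"
```

```text
{'time': 56.35, 'q': [0.4972, 0.0306, 2.2826, -0.0103, 0.7695, -1.1171], 'tool_pos': [0.3856, 0.2349, 0.0576], 'tcp_rot': [-0.0782, 3.0846, 0.0315], 'wrist_force': [-0.1187, 0.0996, -0.6335], 'width': 0.8831}
tool x [-0.997 -0.05  -0.056] y [-0.051  0.999  0.019] z [ 0.055  0.022 -0.998]
tool shift [-0.0003  0.0001  0.0207] y angle 92.93
turn about tool z -0.0011
shift after turn [-0.0003  0.0001  0.0207]
```

View pics/w35.png

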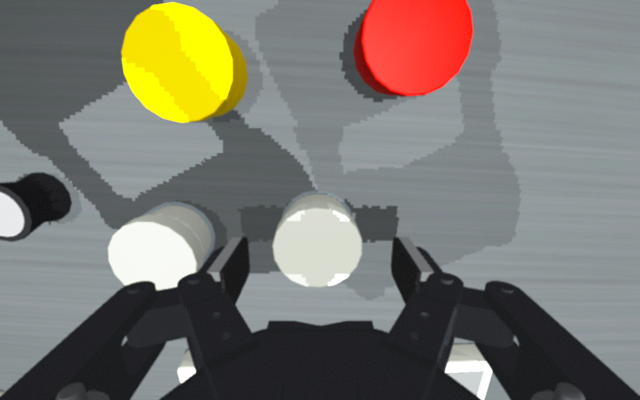

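>>> servo_tool(moves=[[50,[0,0,0],0],[50,[0,0,0.005],0],[50,[0,0,0.005],0],[50,[0,0,0.005],0],[50,[0,0,0.003],0],[50,[0,0,0],0],[50,[0,0,0],0],[50,[0,0,0],0]])

```text
time: 57.07
tool_pos: [0.3873, 0.2357, 0.0385]
tcp_rot: [-0.078, 3.083, 0.033]
wrist_force: [-0.1, -0.5, -0.5]
width: 0.805
```

```bash
python3 -c "
from h import *
tgt([.387,.2355,.037],93)
"
```

```text
{'time': 57.0667, 'q': [0.4969, 0.0675, 2.2903, -0.0109, 0.7229, -1.1167], 'tool_pos': [0.3873, 0.2357, 0.0385], 'tcp_rot': [-0.0782, 3.083, 0.0327], 'wrist_force': [-0.0959, -0.5421, -0.4931], 'width': 0.8053}
tool x [-0.997 -0.05  -0.058] y [-0.051  0.998  0.02 ] z [ 0.057  0.023 -0.998]
tool shift [ 0.0004 -0.0002  0.0015] y angle 92.94
turn about tool z -0.001
shift after turn [ 0.0004 -0.0002  0.0015]
```

>>> servo_tool(moves=[[90,[0,0,0.001],0],[110,[0,0,0],0],[130,[0,0,0],0],[170,[0,0,0],0],[255,[0,0,0],0],[255,[0,0,0],0],[255,[0,0,0],0],[255,[0,0,0],0]], newtons=35)

```text
time: 57.73
tool_pos: [0.3876, 0.2358, 0.0378]
tcp_rot: [-0.078, 3.082, 0.033]
wrist_force: [0.6, 0.3, -0.6]
width: 0.569
```

```bash
python3 -c "
from h import *
tgt([.387,.2355,.037],93)
"
```

```text
{'time': 57.7333, 'q': [0.4969, 0.069, 2.2906, -0.0109, 0.7206, -1.1167], 'tool_pos': [0.3876, 0.2358, 0.0378], 'tcp_rot': [-0.0783, 3.0824, 0.0332], 'wrist_force': [0.6322, 0.3479, -0.6494], 'width': 0.5694}
tool x [-0.997 -0.05  -0.059] y [-0.051  0.998  0.02 ] z [ 0.057  0.023 -0.998]
tool shift [ 0.0006 -0.0003  0.0008] y angle 92.94
turn about tool z -0.001
shift after turn [ 0.0006 -0.0003  0.0008]
```

>>> servo_tool(moves=[[255,[0,0,-0.01],0],[255,[0,0,-0.02],0],[255,[0,0,-0.02],0],[255,[0,0,-0.02],0],[255,[0,0,-0.02],0],[255,[0,0,-0.01],0],[255,[-0.01,0.004,0],0],[255,[-0.02,0.008,0],0]])

```text
time: 58.4
tool_pos: [0.407, 0.2451, 0.1461]
tcp_rot: [-0.079, 3.088, 0.029]
wrist_force: [-0.4, -0.1, -2.1]
width: 0.569
```

>>> servo_tool(moves=[[255,[-0.022,0.009,0],0],[255,[-0.022,0.009,0],0],[255,[-0.022,0.009,0],0],[255,[-0.022,0.009,0],0],[255,[-0.015,0.006,0],0],[255,[-0.01,0.004,0],0],[255,[0,0,0],0],[255,[0,0,0],0]])

```text
time: 59.07
tool_pos: [0.5296, 0.3021, 0.1531]
tcp_rot: [-0.079, 3.082, 0.033]
wrist_force: [-0.3, -0.8, -0.9]
width: 0.566
```

```bash
python3 -c "
from h import *
tgt([.5465,.3081,.08],93)
c=cam('wrist');save(c,'w36.png');np.savez('w36.npz',**c)
"
```

```text
{'time': 59.0667, 'q': [0.4809, 0.1902, 1.894, -0.0075, 0.9955, -1.137], 'tool_pos': [0.5296, 0.3021, 0.1531], 'tcp_rot': [-0.0785, 3.0821, 0.0332], 'wrist_force': [-0.2782, -0.7643, -0.9258], 'width': 0.5656}
tool x [-0.997 -0.05  -0.059] y [-0.052  0.998  0.02 ] z [ 0.058  0.023 -0.998]
tool shift [-0.0129  0.0036  0.0741] y angle 92.95
turn about tool z -0.0008
shift after turn [-0.0129  0.0036  0.0741]
```

View pics/w36.png

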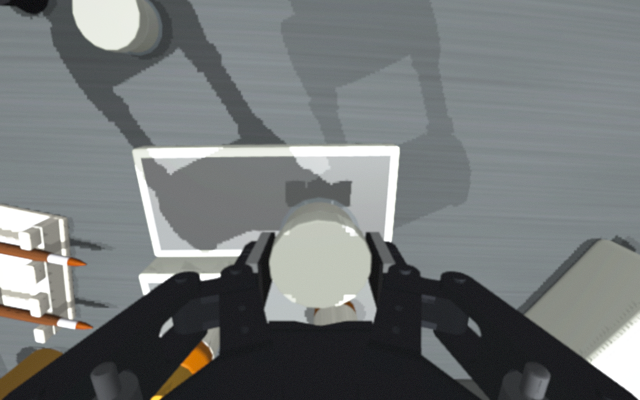

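>>> servo_tool(moves=[[255,[-0.007,0.002,0],0],[255,[-0.006,0.002,0],0],[255,[0,0,0.008],0],[255,[0,0,0.01],0],[255,[0,0,0.01],0],[255,[0,0,0.01],0],[255,[0,0,0.01],0],[255,[0,0,0],0]])

```text
time: 59.78
tool_pos: [0.5423, 0.3064, 0.0997]
tcp_rot: [-0.079, 3.086, 0.031]
wrist_force: [-0.3, -0.4, -1.2]
width: 0.569
```

```bash
python3 -c "
from h import *
tgt([.5465,.3081,.0578],93)
"
```

```text
{'time': 59.7833, 'q': [0.4774, 0.2742, 1.9008, -0.0076, 0.9087, -1.1402], 'tool_pos': [0.5423, 0.3064, 0.0997], 'tcp_rot': [-0.0791, 3.0856, 0.0308], 'wrist_force': [-0.2795, -0.3976, -1.2399], 'width': 0.5693}
tool x [-0.997 -0.051 -0.055] y [-0.052  0.998  0.018] z [ 0.054  0.021 -0.998]
tool shift [-0.0019  0.0007  0.0421] y angle 92.97
turn about tool z -0.0006
shift after turn [-0.0019  0.0007  0.0421]
```

>>> servo_tool(moves=[[255,[-0.002,0,0.004],0],[255,[0,0,0.006],0],[255,[0,0,0.006],0],[255,[0,0,0.006],0],[255,[0,0,0.006],0],[255,[0,0,0.003],0],[255,[0,0,0],0],[255,[0,0,0],0]])

```text
time: 60.45
tool_pos: [0.5455, 0.3069, 0.0639]
tcp_rot: [-0.079, 3.088, 0.029]
wrist_force: [0.5, -0.4, 0.3]
width: 0.571
```

```bash
python3 -c "
from h import *
tgt([.5465,.3081,.0578],93)
c=cam('scene');save(c,'s37.png')
a=cv2.imread('pics/s37.png')[170:370,310:550]; cv2.imwrite('pics/s37z.png',cv2.resize(a,(720,600),interpolation=2))
"
```

```text
{'time': 60.45, 'q': [0.4756, 0.3246, 1.9123, -0.0079, 0.8493, -1.1415], 'tool_pos': [0.5455, 0.3069, 0.0639], 'tcp_rot': [-0.0793, 3.0879, 0.0291], 'wrist_force': [0.5057, -0.4277, 0.309], 'width': 0.5713}
tool x [-0.997 -0.051 -0.053] y [-0.052  0.999  0.017] z [ 0.052  0.02  -0.998]
tool shift [-0.0007  0.0011  0.0062] y angle 92.97
turn about tool z -0.0006
shift after turn [-0.0007  0.0011  0.0062]
```

View pics/s37z.png

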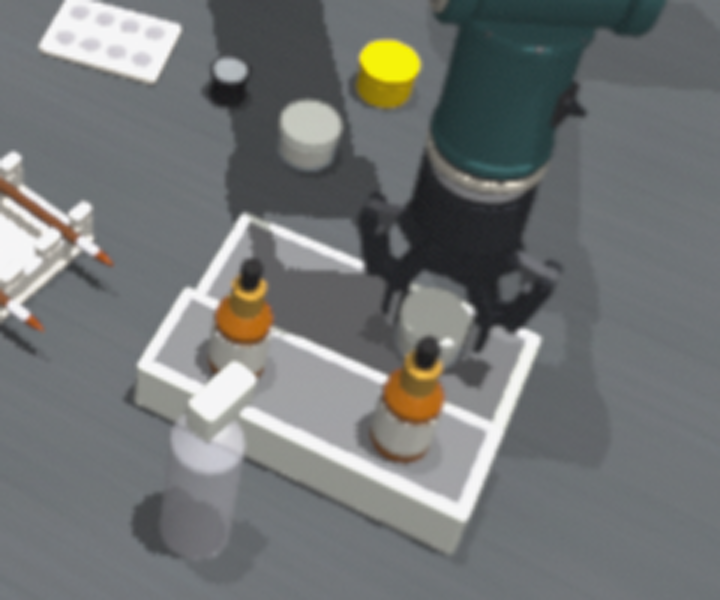

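>>> servo_tool(moves=[[255,[0,0,0.002],0],[255,[0,0,0.002],0],[255,[0,0,0.001],0],[255,[0,0,0.001],0],[255,[0,0,0],0],[255,[0,0,0.001],0],[255,[0,0,0],0],[255,[0,0,0],0]])

```text
time: 61.17
tool_pos: [0.5471, 0.3077, 0.0583]
tcp_rot: [-0.079, 3.085, 0.031]
wrist_force: [-0.3, 0.5, -1.3]
width: 0.57
```

```bash
python3 -c "
from h import *
tgt([.5465,.3081,.0578],93)
"
```

```text
{'time': 61.1667, 'q': [0.4757, 0.3331, 1.9135, -0.0079, 0.836, -1.1414], 'tool_pos': [0.5471, 0.3077, 0.0583], 'tcp_rot': [-0.0793, 3.0848, 0.0314], 'wrist_force': [-0.3207, 0.477, -1.2908], 'width': 0.5704}
tool x [-0.997 -0.051 -0.056] y [-0.052  0.998  0.019] z [ 0.055  0.022 -0.998]
tool shift [0.0006 0.0004 0.0004] y angle 92.97
turn about tool z -0.0004
shift after turn [0.0006 0.0004 0.0004]
```

Touching, or within about 0.5 mm. One more small step, then release.

>>> servo_tool(moves=[[255,[0,0,0.001],0],[255,[0,0,0],0],[130,[0,0,0],0],[115,[0,0,0],0],[100,[0,0,0],0],[80,[0,0,0],0],[60,[0,0,0],0],[60,[0,0,0],0]])

```text
time: 61.83
tool_pos: [0.5478, 0.308, 0.0581]
tcp_rot: [-0.079, 3.083, 0.032]
wrist_force: [-0.2, -0.4, -0.2]
width: 0.766
```

>>> servo_tool(moves=[[60,[0,0,-0.01],0],[60,[0,0,-0.02],0],[60,[0,0,-0.025],0],[60,[0,0,-0.03],0],[30,[0,0,-0.03],0],[30,[0.025,-0.015,0],0],[30,[0.025,-0.02,0],0],[30,[0,0,0],0]])

```text
time: 62.5
tool_pos: [0.4922, 0.2674, 0.1791]
tcp_rot: [-0.081, 3.082, 0.033]
wrist_force: [-0.8, 0.4, -1.3]
width: 0.882
```

```bash
python3 -c "
from h import *
tgt([.3985,.144,.15],93)
c=cam('wrist');save(c,'w38.png');np.savez('w38.npz',**c)
c=cam('scene');save(c,'s38.png');np.savez('s38.npz',**c)
"
```

```text
{'time': 62.5, 'q': [0.456, 0.0735, 1.9745, -0.0056, 1.0322, -1.1644], 'tool_pos': [0.4922, 0.2674, 0.1791], 'tcp_rot': [-0.0806, 3.0825, 0.0327], 'wrist_force': [-0.7736, 0.4377, -1.2872], 'width': 0.8817}
tool x [-0.997 -0.052 -0.058] y [-0.053  0.998  0.02 ] z [ 0.057  0.023 -0.998]
tool shift [ 0.1015 -0.1189  0.0208] y angle 93.03
turn about tool z 0.0005
shift after turn [ 0.1015 -0.1189  0.0208]
```

View pics/w38.png

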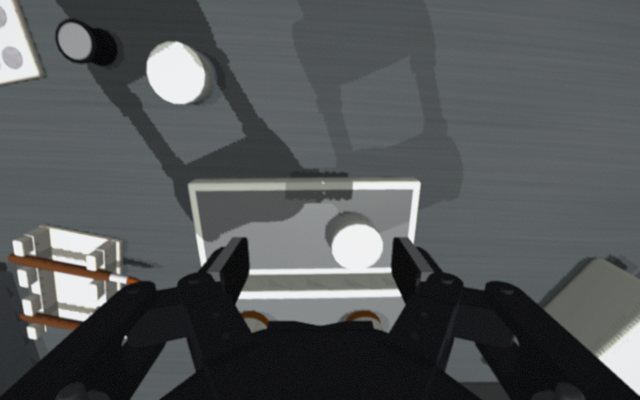

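View pics/s38.png

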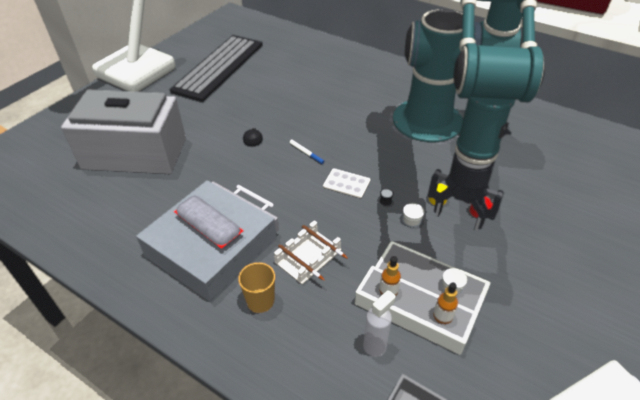

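```bash
python3 -c "
from h import *
c=dict(np.load('w38.npz'))
print('jars',plane(c,[(177,72)],.036).round(4),plane(c,[(357,245)],.056).round(4))
"
```

```text
jars [[0.3997 0.1432 0.036 ]] [[0.5461 0.3078 0.056 ]]
```

>>> servo_tool(moves=[[30,[0.022,-0.025,0],0],[30,[0.022,-0.025,0],0],[30,[0.022,-0.025,0],0],[30,[0.02,-0.025,0],0],[30,[0.012,-0.014,0],0],[30,[0.004,-0.005,0],0],[30,[0,0,0],0],[30,[0,0,0],0]])

```text
time: 63.27
tool_pos: [0.4048, 0.1464, 0.1728]
tcp_rot: [-0.082, 3.07, 0.043]
wrist_force: [0.1, 0.7, -0.6]
width: 0.879
```

```bash
python3 -c "
from h import *
tgt([.3985,.144,.1],93)
c=cam('wrist');save(c,'w39.png');np.savez('w39.npz',**c)
"
```

```text
{'time': 63.2667, 'q': [0.2819, -0.1924, 2.2375, 0.0112, 1.0211, -1.348], 'tool_pos': [0.4048, 0.1464, 0.1728], 'tcp_rot': [-0.0822, 3.0695, 0.0435], 'wrist_force': [0.0532, 0.6531, -0.6185], 'width': 0.8794}
tool x [-0.996 -0.052 -0.071] y [-0.054  0.998  0.026] z [ 0.07   0.03  -0.997]
tool shift [ 0.0116 -0.0039  0.072 ] y angle 93.12
turn about tool z 0.0022
shift after turn [ 0.0116 -0.0039  0.072 ]
```

View pics/w39.png

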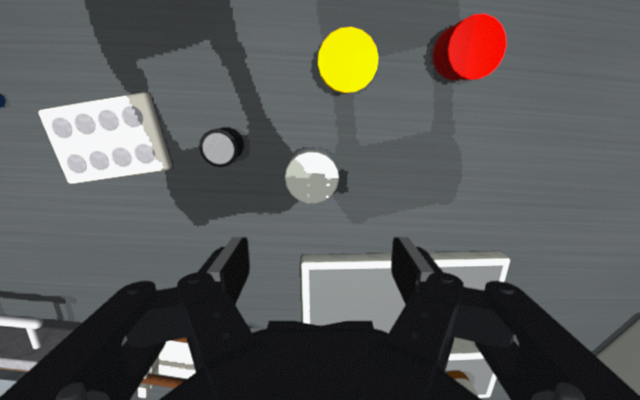

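```bash
python3 -c "
from h import *
c=dict(np.load('w39.npz'))
X=plane(c,[(312,178)],.036)[0];print(X.round(4))
tgt([X[0],X[1],.08],93)
"
```

```text
[0.3997 0.1417 0.036 ]
{'time': 63.3167, 'q': [0.2823, -0.1919, 2.2368, 0.0112, 1.0209, -1.348], 'tool_pos': [0.4051, 0.1466, 0.1729], 'tcp_rot': [-0.083, 3.0692, 0.0436], 'wrist_force': [-1.063, 0.1453, 0.3897], 'width': 0.8788}
tool x [-0.996 -0.053 -0.072] y [-0.055  0.998  0.026] z [ 0.07   0.03  -0.997]
tool shift [ 0.0123 -0.007   0.0921] y angle 93.15
turn about tool z 0.0027
shift after turn [ 0.0122 -0.0071  0.0921]
```

>>> servo_tool(moves=[[40,[0.006,-0.003,0],0],[40,[0.006,-0.004,0],0],[40,[0,0,0.008],0],[40,[0,0,0.008],0],[40,[0,0,0.008],0],[40,[0,0,0.008],0],[40,[0,0,0.008],0],[40,[0,0,0.008],0]])

```text
time: 63.98
tool_pos: [0.4005, 0.1436, 0.1216]
tcp_rot: [-0.088, 3.065, 0.047]
wrist_force: [0.2, -0.3, -0.2]
width: 0.837
```

```bash
python3 -c "
from h import *
tgt([.3985,.142,.07],93)
"
```

```text
{'time': 63.9833, 'q': [0.2773, -0.1402, 2.2996, 0.0139, 0.9018, -1.3591], 'tool_pos': [0.4005, 0.1436, 0.1216], 'tcp_rot': [-0.088, 3.0647, 0.0466], 'wrist_force': [0.1738, -0.2585, -0.2189], 'width': 0.8369}
tool x [-0.996 -0.056 -0.076] y [-0.058  0.998  0.028] z [ 0.074  0.033 -0.997]
tool shift [ 0.006  -0.0029  0.0512] y angle 93.35
turn about tool z 0.0062
shift after turn [ 0.006  -0.003   0.0512]
```

>>> servo_tool(moves=[[40,[0.005,-0.003,0.003],0],[40,[0,0,0.006],0],[40,[0,0,0.006],0],[40,[0,0,0.006],0],[40,[0,0,0.006],0],[40,[0,0,0.006],0],[40,[0,0,0.006],0],[40,[0,0,0.003],0]])

```text
time: 64.65
tool_pos: [0.3971, 0.141, 0.0724]
tcp_rot: [-0.088, 3.069, 0.045]
wrist_force: [1.5, -0.9, -0.2]
width: 0.84
```

```bash
python3 -c "
from h import *
tgt([.399,.142,.038],93)
c=cam('wrist');save(c,'w40.png');np.savez('w40.npz',**c)
"
```

```text
{'time': 64.65, 'q': [0.2734, -0.0665, 2.3436, 0.0158, 0.7881, -1.3654], 'tool_pos': [0.3971, 0.141, 0.0724], 'tcp_rot': [-0.0879, 3.0686, 0.0452], 'wrist_force': [1.5329, -0.8751, -0.2497], 'width': 0.8396}
tool x [-0.996 -0.056 -0.072] y [-0.058  0.998  0.027] z [ 0.07   0.031 -0.997]
tool shift [ 0.0005 -0.      0.0344] y angle 93.34
turn about tool z 0.0059
shift after turn [ 0.0005 -0.      0.0344]
```

View pics/w40.png

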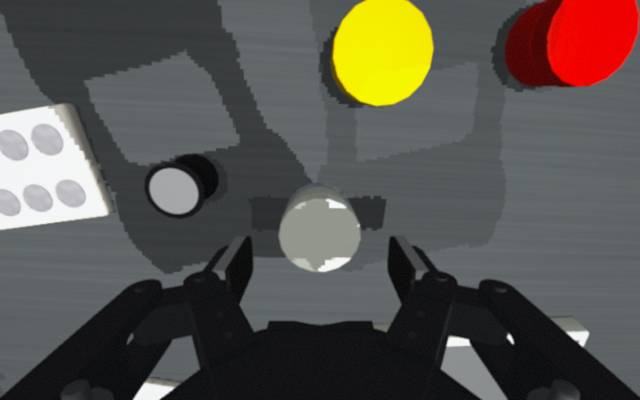

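Aligned on the jar at column 319. I'll descend 34 mm slowly.

>>> servo_tool(moves=[[50,[0,0,0.005],0],[50,[0,0,0.005],0],[50,[0,0,0.005],0],[50,[0,0,0.005],0],[50,[0,0,0.005],0],[50,[0,0,0.004],0],[50,[0,0,0],0],[50,[0,0,0],0]])

```text
time: 65.37
tool_pos: [0.3997, 0.1421, 0.0402]
tcp_rot: [-0.088, 3.069, 0.045]
wrist_force: [-0.2, -0.4, -0.5]
width: 0.808
```

```bash
python3 -c "
from h import *
tgt([.399,.142,.038],93)
"
```

```text
{'time': 65.3667, 'q': [0.2744, -0.0004, 2.3579, 0.0172, 0.7077, -1.3664], 'tool_pos': [0.3997, 0.1421, 0.0402], 'tcp_rot': [-0.0879, 3.0686, 0.0452], 'wrist_force': [-0.1519, -0.405, -0.4965], 'width': 0.8078}
tool x [-0.996 -0.056 -0.072] y [-0.058  0.998  0.027] z [ 0.07   0.031 -0.997]
tool shift [ 0.0009 -0.0001  0.0021] y angle 93.34
turn about tool z 0.0059
shift after turn [ 0.0009 -0.0002  0.0021]
```

>>> servo_tool(moves=[[90,[0,0,0.002],0],[110,[0,0,0],0],[130,[0,0,0],0],[170,[0,0,0],0],[255,[0,0,0],0],[255,[0,0,0],0],[255,[0,0,0],0],[255,[0,0,0],0]])

```text
time: 66.03
tool_pos: [0.4001, 0.1423, 0.0385]
tcp_rot: [-0.088, 3.068, 0.046]
wrist_force: [0.3, -1.0, -0.5]
width: 0.568
```

```bash
python3 -c "
from h import *
tgt([.399,.142,.038],93)
"
```

```text
{'time': 66.0333, 'q': [0.2745, 0.0031, 2.3585, 0.0173, 0.7026, -1.3664], 'tool_pos': [0.4001, 0.1423, 0.0385], 'tcp_rot': [-0.088, 3.0677, 0.0456], 'wrist_force': [0.2822, -0.9593, -0.527], 'width': 0.5682}
tool x [-0.996 -0.056 -0.073] y [-0.058  0.998  0.028] z [ 0.071  0.032 -0.997]
tool shift [ 0.0012 -0.0002  0.0005] y angle 93.34
turn about tool z 0.006
shift after turn [ 0.0012 -0.0002  0.0005]
```

>>> servo_tool(moves=[[255,[0,0,-0.01],0],[255,[0,0,-0.015],0],[255,[0,0,-0.02],0],[255,[0,0,-0.02],0],[255,[0,0,-0.02],0],[255,[0,0,-0.01],0],[255,[-0.01,0.004,0],0],[255,[-0.02,0.007,0],0]])

```text
time: 66.7
tool_pos: [0.4182, 0.1506, 0.142]
tcp_rot: [-0.087, 3.073, 0.043]
wrist_force: [2.1, 0.4, -1.2]
width: 0.57
```

>>> servo_tool(moves=[[255,[-0.022,0.008,0],0],[255,[-0.022,0.008,0],0],[255,[-0.022,0.008,0],0],[255,[-0.022,0.008,0],0],[255,[-0.012,0.005,0],0],[255,[-0.008,0.003,0],0],[255,[0,0,0],0],[255,[0,0,0],0]])

```text
time: 67.37
tool_pos: [0.5348, 0.2017, 0.1512]
tcp_rot: [-0.087, 3.067, 0.046]
wrist_force: [-0.1, -0.2, -1.1]
width: 0.565
```

```bash
python3 -c "
from h import *
tgt([.5516,.2083,.1],93)
c=cam('wrist');save(c,'w41.png');np.savez('w41.npz',**c)
"
```

```text
{'time': 67.3667, 'q': [0.3124, 0.1137, 1.9875, 0.0102, 0.9624, -1.3208], 'tool_pos': [0.5348, 0.2017, 0.1512], 'tcp_rot': [-0.0872, 3.0674, 0.046], 'wrist_force': [-0.0605, -0.2021, -1.1117], 'width': 0.565}
tool x [-0.996 -0.056 -0.073] y [-0.058  0.998  0.028] z [ 0.072  0.032 -0.997]
tool shift [-0.0133  0.0041  0.0524] y angle 93.31
turn about tool z 0.0055
shift after turn [-0.0133  0.0042  0.0524]
```

View pics/w41.png

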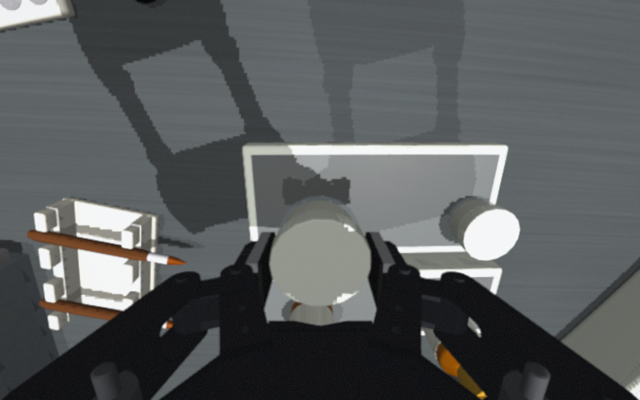

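>>> servo_tool(moves=[[255,[-0.006,0.002,0],0],[255,[-0.006,0.002,0],0],[255,[0,0,0.008],0],[255,[0,0,0.008],0],[255,[0,0,0.008],0],[255,[0,0,0.008],0],[255,[0,0,0.008],0],[255,[0,0,0],0]])

```text
time: 68.08
tool_pos: [0.5463, 0.2063, 0.1069]
tcp_rot: [-0.086, 3.071, 0.044]
wrist_force: [-0.5, 0.4, -1.2]
width: 0.572
```

```bash
python3 -c "
from h import *
tgt([.5516,.2083,.0585],93)
"
```

```text
{'time': 68.0833, 'q': [0.314, 0.1894, 1.9924, 0.0105, 0.8854, -1.3194], 'tool_pos': [0.5463, 0.2063, 0.1069], 'tcp_rot': [-0.0864, 3.071, 0.0442], 'wrist_force': [-0.5441, 0.4056, -1.2111], 'width': 0.5724}
tool x [-0.996 -0.055 -0.07 ] y [-0.057  0.998  0.027] z [ 0.068  0.031 -0.997]
tool shift [-0.002   0.0004  0.0487] y angle 93.28
turn about tool z 0.0049
shift after turn [-0.002   0.0004  0.0487]
```

>>> servo_tool(moves=[[255,[-0.002,0,0.005],0],[255,[0,0,0.007],0],[255,[0,0,0.007],0],[255,[0,0,0.007],0],[255,[0,0,0.007],0],[255,[0,0,0.004],0],[255,[0,0,0],0],[255,[0,0,0],0]])

```text
time: 68.75
tool_pos: [0.5504, 0.2074, 0.0644]
tcp_rot: [-0.086, 3.074, 0.043]
wrist_force: [0.5, -0.8, -1.4]
width: 0.57
```

```bash
python3 -c "
from h import *
tgt([.5516,.2083,.0585],93)
"
```

```text
{'time': 68.75, 'q': [0.3135, 0.2533, 2.0067, 0.0113, 0.8099, -1.321], 'tool_pos': [0.5504, 0.2074, 0.0644], 'tcp_rot': [-0.0863, 3.0736, 0.0432], 'wrist_force': [0.4716, -0.78, -1.4298], 'width': 0.5704}
tool x [-0.996 -0.055 -0.067] y [-0.057  0.998  0.026] z [ 0.066  0.03  -0.997]
tool shift [-0.0009  0.0007  0.006 ] y angle 93.27
turn about tool z 0.0047
shift after turn [-0.0009  0.0007  0.006 ]
```

>>> servo_tool(moves=[[255,[0,0,0.002],0],[255,[0,0,0.002],0],[255,[0,0,0.001],0],[255,[0,0,0.001],0],[255,[0,0,0],0],[255,[0,0,0.001],0],[255,[0,0,0],0],[255,[0,0,0],0]])

```text
time: 69.42
tool_pos: [0.5523, 0.2081, 0.0587]
tcp_rot: [-0.086, 3.07, 0.045]
wrist_force: [-1.2, -0.9, -1.0]
width: 0.57
```

```bash
python3 -c "
from h import *
tgt([.5516,.2083,.0585],93)
"
```

```text
{'time': 69.4167, 'q': [0.3137, 0.2629, 2.0076, 0.0114, 0.7958, -1.3211], 'tool_pos': [0.5523, 0.2081, 0.0587], 'tcp_rot': [-0.0864, 3.0702, 0.0446], 'wrist_force': [-1.1636, -0.865, -0.9741], 'width': 0.5701}
tool x [-0.996 -0.055 -0.071] y [-0.057  0.998  0.027] z [ 0.069  0.031 -0.997]
tool shift [0.0007 0.0002 0.0002] y angle 93.28
turn about tool z 0.0048
shift after turn [0.0007 0.0002 0.0002]
```

>>> servo_tool(moves=[[255,[0,0,0.001],0],[255,[0,0,0],0],[130,[0,0,0],0],[115,[0,0,0],0],[100,[0,0,0],0],[80,[0,0,0],0],[60,[0,0,0],0],[60,[0,0,0],0]])

```text
time: 70.08
tool_pos: [0.5532, 0.2084, 0.0588]
tcp_rot: [-0.086, 3.068, 0.045]
wrist_force: [-0.0, 0.7, 0.6]
width: 0.763
```

>>> servo_tool(moves=[[60,[0,0,-0.01],0],[60,[0,0,-0.02],0],[60,[0,0,-0.025],0],[60,[0,0,-0.03],0],[60,[0,0,-0.03],0],[60,[0.02,-0.03,0],0],[60,[0.02,-0.03,0],0],[60,[0.02,-0.03,0],0]])

```text
time: 70.75
tool_pos: [0.4935, 0.1139, 0.1786]
tcp_rot: [-0.097, 3.06, 0.048]
wrist_force: [0.7, -0.9, -0.0]
width: 0.766
```

>>> servo_tool(moves=[[60,[0,-0.03,0],0],[60,[0,-0.03,0],0],[60,[0,-0.03,0],0],[60,[0,-0.03,0],0],[60,[0,-0.03,0],0],[60,[0,-0.03,0],0],[60,[0,-0.03,0],0],[60,[0,0,0],0]])

```text
time: 71.42
tool_pos: [0.5034, -0.1086, 0.1815]
tcp_rot: [-0.099, 3.049, 0.042]
wrist_force: [0.1, -0.3, 0.5]
width: 0.766
```

```bash
python3 -c "
from h import *
st()
for n in('top','scene','wrist'):
  c=cam(n);save(c,n+'_f.png');np.savez(n+'_f.npz',**c)
"
```

```text
{'time': 71.4167, 'q': [-0.2955, -0.0275, 2.0746, 0.0649, 1.0184, -1.963], 'tool_pos': [0.5034, -0.1086, 0.1815], 'tcp_rot': [-0.0988, 3.0491, 0.0421], 'wrist_force': [0.122, -0.2921, 0.4921], 'width': 0.7663}
tool x [-0.994 -0.063 -0.091] y [-0.066  0.998  0.025] z [ 0.09   0.03  -0.996]
```

View pics/top_f.png

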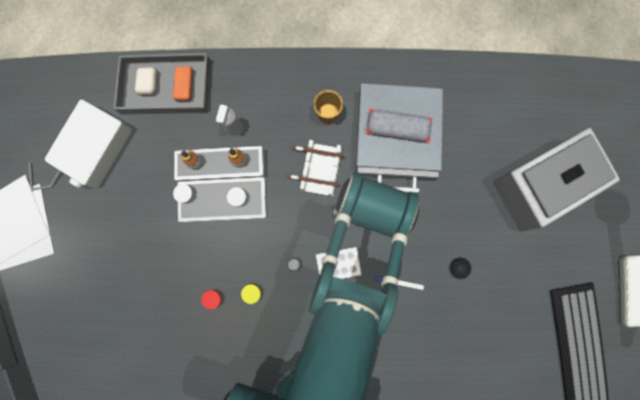

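View pics/scene_f.png

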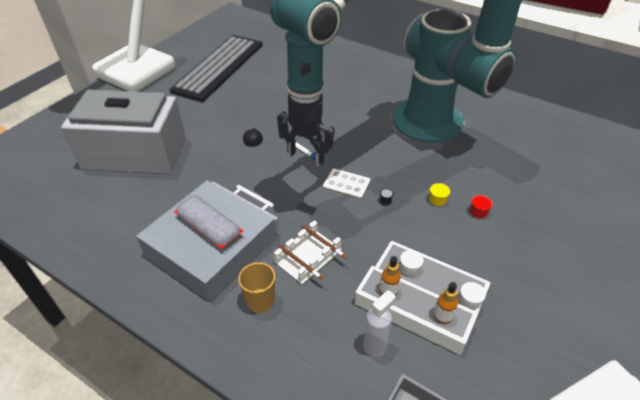

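The left jar has been knocked aside to top-view pixel (183,193), at the step's left edge, so it needs mending. I'll measure everything now.

```bash
cat > fin.py <<'E'
from h import *
import sys
c=dict(np.load(sys.argv[1])); P=cloud(c)
O=np.array([.604,.261]);a=np.radians(2.93);x=np.array([np.cos(a),np.sin(a)]);y=np.array([-x[1],x[0]])
f=lambda p:((p[:2]-O)@x*1000).round(1).tolist().__str__()+','+str(((p[:2]-O)@y*1000).round(1))
def blob(t,lo,hi,box):
    m=((P[...,2]>lo)&(P[...,2]<hi)&(P[...,0]>box[0])&(P[...,0]<box[1])&(P[...,1]>box[2])&(P[...,1]<box[3])).astype(np.uint8)
    k,l,s,ce=cv2.connectedComponentsWithStats(m)
    for i in range(1,k):
        if s[i,4]>15:
            q=P[l==i]; r=cv2.minAreaRect(q[:,:2].astype(np.float32)); print(t,np.round(r[0],4),np.round(r[1],3),'z',np.median(q[:,2]).round(4),np.percentile(q[:,2],[5,95]).round(3),'riser',f(np.array(r[0])),s[i].tolist())
blob('jar',.048,.075,(.45,.603,.1,.45))
blob('bulb',.15,.18,(.6,.68,.15,.42))
E
python3 fin.py top_f.npz; python3 fin.py scene_f.npz
python3 -c "
import cv2
a=cv2.imread('pics/top_f.png')[130:240,160:290]; cv2.imwrite('pics/top_fz.png',cv2.resize(a,(709,600),interpolation=2))
a=cv2.imread('pics/scene_f.png')[210:360,230:500]; cv2.imwrite('pics/scene_fz.png',cv2.resize(a,(800,444),interpolation=2))"
```

```text
jar [0.6    0.3677] [0.024 0.005] z 0.0513 [0.049 0.056] riser 1.4,106.8 [175, 177, 9, 3, 17]
jar [0.6016 0.3198] [0.005 0.053] z 0.0509 [0.049 0.056] riser 0.6,58.9 [187, 177, 20, 3, 29]
jar [0.5587 0.3554] [0.048 0.049] z 0.057 [0.052 0.061] riser -40.4,96.6 [174, 184, 19, 19, 272]
jar [0.5498 0.2092] [0.049 0.048] z 0.0569 [0.052 0.061] riser -56.8,-49.0 [227, 188, 20, 19, 286]
bulb [0.6482 0.204 ] [0.013 0.012] z 0.1618 [0.152 0.165] riser 41.2,-59.2 [229, 148, 7, 7, 36]
bulb [0.6434 0.325 ] [0.012 0.012] z 0.1602 [0.152 0.165] riser 42.6,61.9 [181, 150, 7, 7, 33]
jar [0.5527 0.2066] [0.05  0.049] z 0.0548 [0.05  0.057] riser -54.0,-51.7 [400, 250, 23, 20, 352]
jar [0.5626 0.3531] [0.048 0.05 ] z 0.0549 [0.05  0.058] riser -36.6,94.1 [460, 282, 25, 23, 418]
bulb [0.6516 0.2026] [0.014 0.014] z 0.1595 [0.152 0.162] riser 44.5,-60.7 [390, 256, 8, 9, 55]
bulb [0.6465 0.3232] [0.013 0.015] z 0.1595 [0.152 0.162] riser 45.7,60.0 [448, 282, 9, 9, 67]
```

View pics/scene_fz.png

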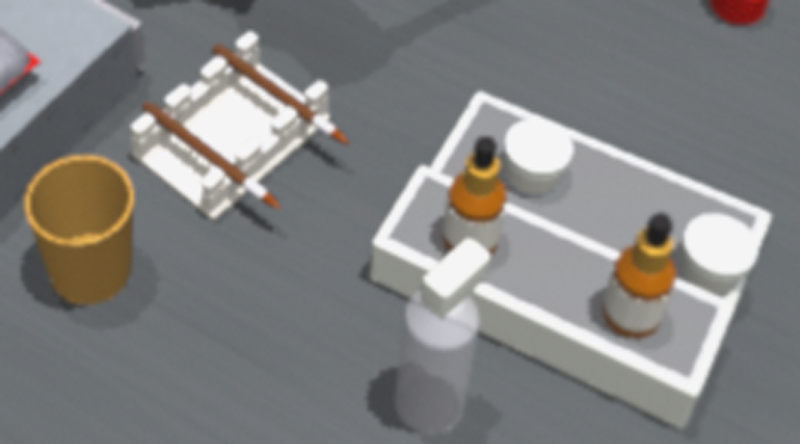

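>>> servo_tool(moves=[[60,[0,0.035,-0.005],0],[60,[0,0.035,-0.005],0],[60,[0,0.035,-0.003],0],[60,[0,0.035,0],0],[60,[0,0.035,0],0],[60,[0,0.035,0],0],[60,[0,0.035,0],0],[60,[0,0.035,0],0]])

```text
time: 72.23
tool_pos: [0.4779, 0.1892, 0.2047]
tcp_rot: [-0.101, 3.048, 0.05]
wrist_force: [1.3, 0.6, -0.1]
width: 0.765
```

>>> servo_tool(moves=[[50,[0,0.035,0],0],[50,[0,0.035,0],0],[50,[0,0.033,0],0],[50,[-0.01,0.03,0],0],[50,[-0.02,0.03,0],0],[40,[-0.02,0.015,0],0],[40,[-0.02,0.01,0],0],[40,[0,0,0],0]])

```text
time: 72.9
tool_pos: [0.5175, 0.412, 0.2192]
tcp_rot: [-0.145, 3.048, 0.06]
wrist_force: [0.7, -0.4, 0.0]
width: 0.845
```

```bash
python3 -c "
from h import *
tgt([.5605,.354,.1],93)
c=cam('wrist');save(c,'w50.png');np.savez('w50.npz',**c)
"
```

```text
{'time': 72.9, 'q': [0.6433, 0.2072, 1.7458, -0.0199, 1.0924, -1.0145], 'tool_pos': [0.5175, 0.412, 0.2192], 'tcp_rot': [-0.1453, 3.0479, 0.0602], 'wrist_force': [0.6978, -0.3573, 0.0153], 'width': 0.8448}
tool x [-0.991 -0.093 -0.091] y [-0.097  0.995  0.035] z [ 0.087  0.044 -0.995]
tool shift [-0.0264 -0.066   0.1199] y angle 95.55
turn about tool z 0.0445
shift after turn [-0.0293 -0.0648  0.1199]
```

View pics/w50.png

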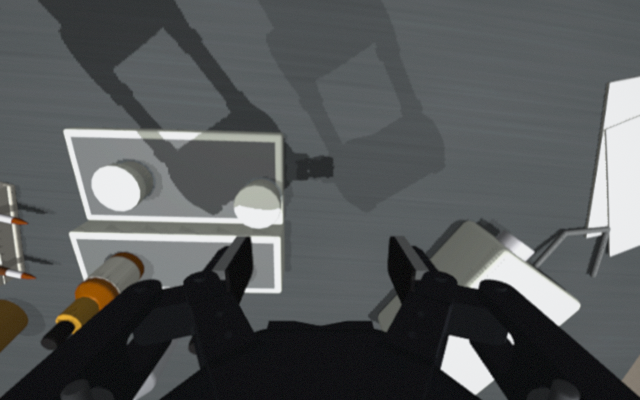

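```bash
python3 -c "
from h import *
c=dict(np.load('w50.npz'))
print(plane(c,[(257,203),(119,186)],.056).round(4))
"
```

```text
[[0.5558 0.3541 0.056 ]
 [0.5489 0.2123 0.056 ]]
```

>>> servo_tool(moves=[[40,[0,0,0],0.04],[40,[-0.008,-0.017,0],0],[40,[-0.008,-0.017,0],0],[40,[-0.008,-0.017,0],0],[40,[-0.005,-0.01,0],0],[40,[0,-0.004,0],0],[40,[0,0,0],0],[40,[0,0,0],0]])

```text
time: 73.62
tool_pos: [0.5363, 0.3488, 0.2165]
tcp_rot: [-0.097, 3.064, 0.058]
wrist_force: [0.2, 0.4, 0.5]
width: 0.84
```

```bash
python3 -c "
from h import *
tgt([.5605,.354,.1],93)
c=cam('wrist');save(c,'w51.png');np.savez('w51.npz',**c)
"
```

```text
{'time': 73.6167, 'q': [0.5397, 0.1757, 1.7876, -0.0045, 1.0939, -1.0928], 'tool_pos': [0.5363, 0.3488, 0.2165], 'tcp_rot': [-0.0974, 3.0638, 0.0576], 'wrist_force': [0.1631, 0.3875, 0.5408], 'width': 0.8402}
tool x [-0.995 -0.062 -0.077] y [-0.065  0.997  0.035] z [ 0.074  0.04  -0.996]
tool shift [-0.0155 -0.0005  0.1181] y angle 93.72
turn about tool z 0.0126
shift after turn [-0.0155 -0.0003  0.1181]
```

View pics/w51.png

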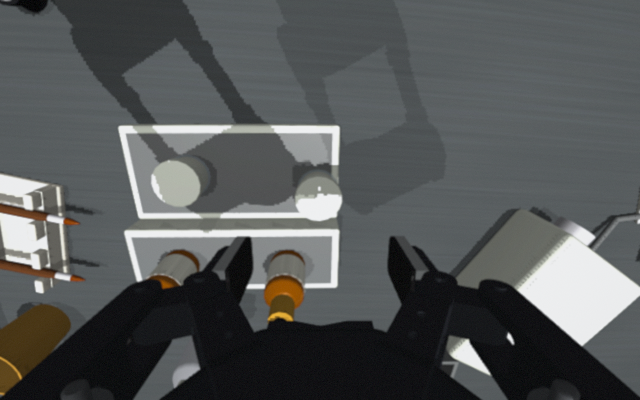

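>>> servo_tool(moves=[[40,[-0.007,0,0],0],[40,[-0.006,0,0],0],[40,[0,0,0.01],0],[40,[0,0,0.01],0],[40,[0,0,0.01],0],[40,[0,0,0.01],0],[40,[0,0,0.01],0],[40,[0,0,0.01],0]])

```text
time: 74.33
tool_pos: [0.5553, 0.3559, 0.1538]
tcp_rot: [-0.102, 3.061, 0.062]
wrist_force: [-0.1, 0.5, -0.1]
width: 0.843
```

```bash
python3 -c "
from h import *
tgt([.559,.354,.0585],93)
"
```

```text
{'time': 74.3333, 'q': [0.5333, 0.2639, 1.803, -0.0028, 0.9867, -1.1026], 'tool_pos': [0.5553, 0.3559, 0.1538], 'tcp_rot': [-0.102, 3.061, 0.0615], 'wrist_force': [-0.0644, 0.5151, -0.1232], 'width': 0.8429}
tool x [-0.995 -0.065 -0.079] y [-0.068  0.997  0.037] z [ 0.077  0.043 -0.996]
tool shift [ 0.0041 -0.0057  0.0952] y angle 93.9
turn about tool z 0.0157
shift after turn [ 0.004  -0.0058  0.0952]
```

>>> servo_tool(moves=[[40,[0.004,-0.006,0],0],[40,[0,0,0],0],[40,[0,0,0.008],0],[40,[0,0,0.008],0],[40,[0,0,0.008],0],[40,[0,0,0.008],0],[40,[0,0,0.008],0],[40,[0,0,0.006],0]])

```text
time: 75.0
tool_pos: [0.5538, 0.3501, 0.1001]
tcp_rot: [-0.102, 3.064, 0.059]
wrist_force: [-0.0, 0.5, -0.7]
width: 0.843
```

```bash
python3 -c "
from h import *
tgt([.559,.354,.0585],93)
c=cam('wrist');save(c,'w52.png');np.savez('w52.npz',**c)
c=cam('scene');save(c,'s52.png')
a=cv2.imread('pics/s52.png')[170:370,310:550]; cv2.imwrite('pics/s52z.png',cv2.resize(a,(720,600),interpolation=2))
"
```

```text
{'time': 75.0, 'q': [0.5266, 0.3146, 1.8481, -0.0022, 0.8946, -1.1091], 'tool_pos': [0.5538, 0.3501, 0.1001], 'tcp_rot': [-0.1016, 3.0642, 0.059], 'wrist_force': [-0.002, 0.5124, -0.6663], 'width': 0.8432}
tool x [-0.995 -0.065 -0.076] y [-0.068  0.997  0.036] z [ 0.074  0.041 -0.996]
tool shift [-0.0023  0.002   0.042 ] y angle 93.88
turn about tool z 0.0153
shift after turn [-0.0023  0.0021  0.042 ]
```

View pics/w52.png

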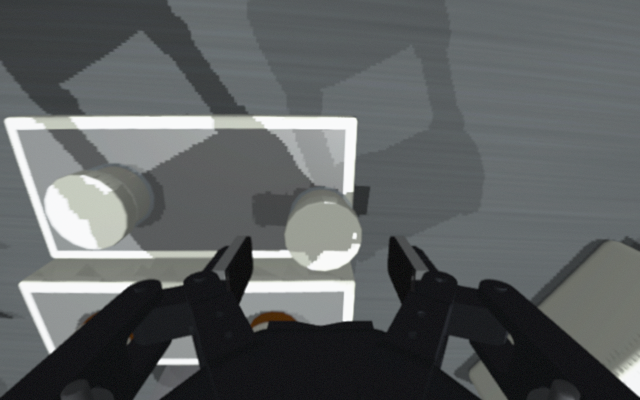

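View pics/s52z.png

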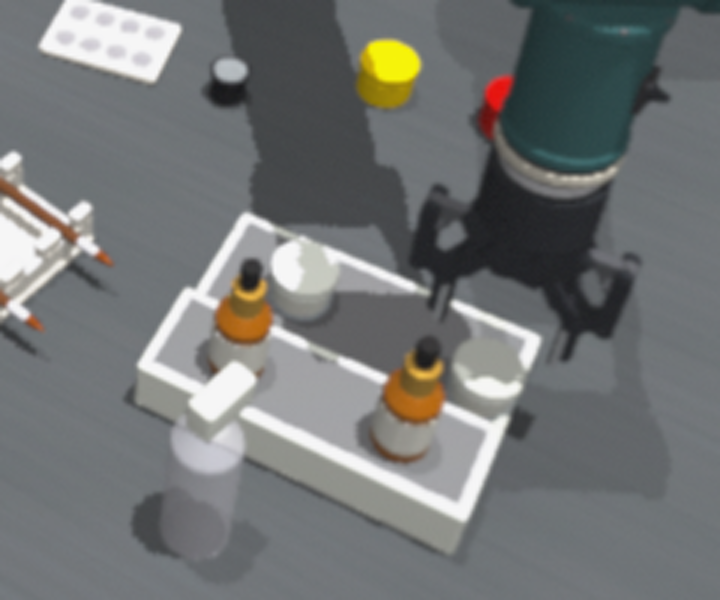

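>>> servo_tool(moves=[[45,[-0.003,0.002,0.004],0],[45,[0,0,0.006],0],[45,[0,0,0.006],0],[45,[0,0,0.006],0],[45,[0,0,0.006],0],[45,[0,0,0.005],0],[45,[0,0,0.002],0],[45,[0,0,0],0]])

```text
time: 75.77
tool_pos: [0.5599, 0.3544, 0.0619]
tcp_rot: [-0.102, 3.065, 0.059]
wrist_force: [0.1, 0.4, 0.0]
width: 0.823
```

```bash
python3 -c "
from h import *
tgt([.559,.354,.0585],93)
"
```

```text
{'time': 75.7667, 'q': [0.5276, 0.3726, 1.8515, -0.0025, 0.8335, -1.1082], 'tool_pos': [0.5599, 0.3544, 0.0619], 'tcp_rot': [-0.102, 3.0645, 0.0587], 'wrist_force': [0.0891, 0.4272, 0.0107], 'width': 0.8226}
tool x [-0.995 -0.065 -0.076] y [-0.068  0.997  0.036] z [ 0.073  0.041 -0.996]
tool shift [ 0.0012 -0.0004  0.0033] y angle 93.89
turn about tool z 0.0155
shift after turn [ 0.0012 -0.0004  0.0033]
```

>>> servo_tool(moves=[[90,[0,0,0.002],0],[110,[0,0,0],0],[130,[0,0,0],0],[170,[0,0,0],0],[255,[0,0,0],0],[255,[0,0,0],0],[255,[0,0,0],0],[255,[0,0,0],0]])

```text
time: 76.43
tool_pos: [0.5602, 0.3545, 0.0603]
tcp_rot: [-0.102, 3.064, 0.059]
wrist_force: [0.5, 0.4, -0.4]
width: 0.573
```

```bash
python3 -c "
from h import *
tgt([.5465,.3081,.06],93)
"
```

```text
{'time': 76.4333, 'q': [0.5275, 0.3747, 1.852, -0.0024, 0.8301, -1.1082], 'tool_pos': [0.5602, 0.3545, 0.0603], 'tcp_rot': [-0.1019, 3.0639, 0.0592], 'wrist_force': [0.4664, 0.4249, -0.3914], 'width': 0.5734}
tool x [-0.995 -0.065 -0.077] y [-0.068  0.997  0.036] z [ 0.074  0.041 -0.996]
tool shift [ 0.0167 -0.0454 -0.0026] y angle 93.89
turn about tool z 0.0155
shift after turn [ 0.016  -0.0456 -0.0026]
```

>>> servo_tool(moves=[[255,[0,0,-0.006],0],[255,[0,0,-0.008],0],[255,[0,0,-0.005],0],[255,[0.004,-0.011,0],0],[255,[0.004,-0.012,0],0],[255,[0.004,-0.012,0],0],[255,[0.003,-0.008,0],0],[255,[0,0,0],0]])

```text
time: 77.1
tool_pos: [0.5453, 0.3053, 0.0792]
tcp_rot: [-0.103, 3.063, 0.059]
wrist_force: [0.6, -0.6, -0.9]
width: 0.57
```

```bash
python3 -c "
from h import *
tgt([.5465,.3081,.06],93)
"
```

```text
{'time': 77.1, 'q': [0.4691, 0.2883, 1.9284, 0.0036, 0.8394, -1.1714], 'tool_pos': [0.5453, 0.3053, 0.0792], 'tcp_rot': [-0.1033, 3.0629, 0.059], 'wrist_force': [0.5743, -0.6432, -0.9404], 'width': 0.5699}
tool x [-0.995 -0.066 -0.078] y [-0.069  0.997  0.036] z [ 0.075  0.041 -0.996]
tool shift [0.0001 0.0021 0.0193] y angle 93.94
turn about tool z 0.0165
shift after turn [0.0002 0.0021 0.0193]
```

>>> servo_tool(moves=[[255,[0,0.001,0.004],0],[255,[0,0,0.004],0],[255,[0,0,0.004],0],[255,[0,0,0.002],0],[255,[0,0,0.001],0],[255,[0,0,0.001],0],[255,[0,0,0],0],[255,[0,0,0],0]])

```text
time: 77.77
tool_pos: [0.5459, 0.3063, 0.0598]
tcp_rot: [-0.101, 3.065, 0.058]
wrist_force: [0.4, 0.3, -0.0]
width: 0.568
```

```bash
python3 -c "
from h import *
tgt([.5465,.3081,.0603],93)
"
```

```text
{'time': 77.7667, 'q': [0.4699, 0.3159, 1.9348, 0.0043, 0.8075, -1.1697], 'tool_pos': [0.5459, 0.3063, 0.0598], 'tcp_rot': [-0.1012, 3.0651, 0.0585], 'wrist_force': [0.3668, 0.295, -0.0312], 'width': 0.5683}
tool x [-0.995 -0.064 -0.075] y [-0.067  0.997  0.036] z [ 0.073  0.04  -0.997]
tool shift [-0.0008  0.0018 -0.0003] y angle 93.86
turn about tool z 0.015
shift after turn [-0.0008  0.0018 -0.0003]
```

It's down. I'll release and retreat clear, then check.

>>> servo_tool(moves=[[255,[0,0,0],0],[135,[0,0,0],0],[125,[0,0,0],0],[110,[0,0,0],0],[95,[0,0,0],0],[80,[0,0,0],0],[60,[0,0,0],0],[60,[0,0,0],0]])

```text
time: 78.43
tool_pos: [0.5469, 0.3072, 0.0612]
tcp_rot: [-0.102, 3.063, 0.06]
wrist_force: [-0.6, -0.2, -0.7]
width: 0.762
```

>>> servo_tool(moves=[[60,[0,0,-0.01],0],[60,[0,0,-0.02],0],[60,[0,0,-0.025],0],[60,[0,0,-0.03],0],[60,[0,0,-0.03],0],[60,[0,0,-0.03],0],[60,[0.02,-0.025,0],0],[60,[0.02,-0.03,0],0]])

```text
time: 79.1
tool_pos: [0.5012, 0.2461, 0.2124]
tcp_rot: [-0.107, 3.059, 0.064]
wrist_force: [-1.0, -1.0, -1.4]
width: 0.765
```

>>> servo_tool(moves=[[60,[0.01,-0.035,0],0],[60,[0,-0.035,0],0],[60,[0,-0.035,0],0],[60,[0,-0.035,0],0],[60,[0,-0.035,0],0],[60,[0,-0.035,0],0],[60,[0,-0.035,0],0],[60,[0,-0.035,0],0]])

```text
time: 79.77
tool_pos: [0.5094, -0.042, 0.2121]
tcp_rot: [-0.122, 3.041, 0.067]
wrist_force: [1.3, 0.9, -0.2]
width: 0.764
```

>>> servo_tool(moves=[[60,[0,-0.035,0],0],[60,[0,-0.035,0],0],[60,[0,-0.035,0],0],[60,[0,0,0],0],[60,[0,0,0],0],[60,[0,0,0],0],[60,[0,0,0],0],[60,[0,0,0],0]])

```text
time: 80.43
tool_pos: [0.5176, -0.1579, 0.2145]
tcp_rot: [-0.11, 3.034, 0.06]
wrist_force: [0.6, 0.7, 0.2]
width: 0.765
```

```bash
python3 -c "
from h import *
st()
for n in('top','scene','wrist'):
  c=cam(n);save(c,n+'_g.png');np.savez(n+'_g.npz',**c)
a=cv2.imread('pics/scene_g.png')[170:370,130:510]; cv2.imwrite('pics/scene_gz.png',cv2.resize(a,(798,420),interpolation=2))
"; python3 fin.py top_g.npz; python3 fin.py scene_g.npz
```

```text
{'time': 80.4333, 'q': [-0.3895, -0.0095, 1.9935, 0.0899, 1.0795, -2.0722], 'tool_pos': [0.5176, -0.1579, 0.2145], 'tcp_rot': [-0.1101, 3.0337, 0.0598], 'wrist_force': [0.617, 0.6841, 0.2463], 'width': 0.7654}
tool x [-0.992 -0.07  -0.106] y [-0.074  0.997  0.035] z [ 0.104  0.043 -0.994]
jar [0.6001 0.3442] [0.006 0.07 ] z 0.0512 [0.049 0.055] riser 0.3,83.3 [175, 177, 26, 3, 40]
jar [0.5453 0.3093] [0.047 0.049] z 0.0568 [0.052 0.061] riser -56.1,51.3 [190, 189, 19, 19, 270]
jar [0.5492 0.2096] [0.049 0.048] z 0.0566 [0.052 0.061] riser -57.3,-48.5 [227, 188, 20, 19, 287]
bulb [0.6483 0.2044] [0.013 0.012] z 0.1607 [0.154 0.165] riser 41.4,-58.8 [229, 148, 7, 7, 34]
bulb [0.6441 0.3256] [0.012 0.014] z 0.1617 [0.153 0.166] riser 43.4,62.4 [181, 150, 7, 7, 32]
jar [0.5528 0.2077] [0.049 0.05 ] z 0.055 [0.051 0.058] riser -53.8,-50.6 [400, 250, 23, 20, 346]
jar [0.5469 0.3051] [0.048 0.049] z 0.055 [0.051 0.058] riser -54.7,46.9 [442, 268, 24, 21, 336]
bulb [0.6523 0.2024] [0.016 0.014] z 0.1598 [0.153 0.164] riser 45.2,-61.0 [390, 256, 8, 9, 57]
bulb [0.6464 0.3228] [0.014 0.015] z 0.1592 [0.151 0.162] riser 45.5,59.6 [448, 282, 9, 10, 67]
```

View pics/scene_gz.png

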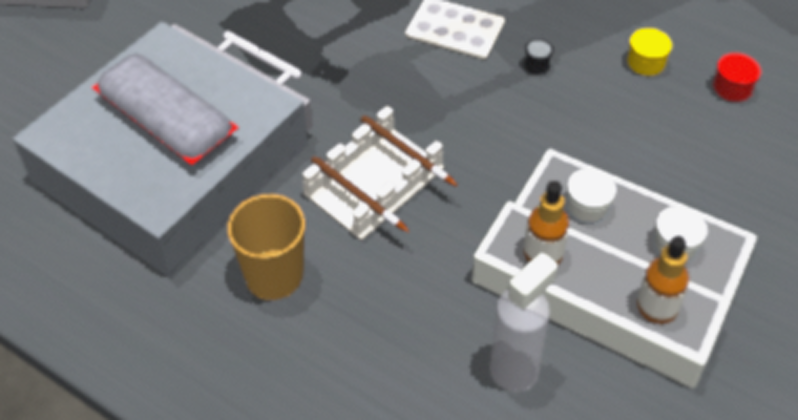

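View pics/top_g.png

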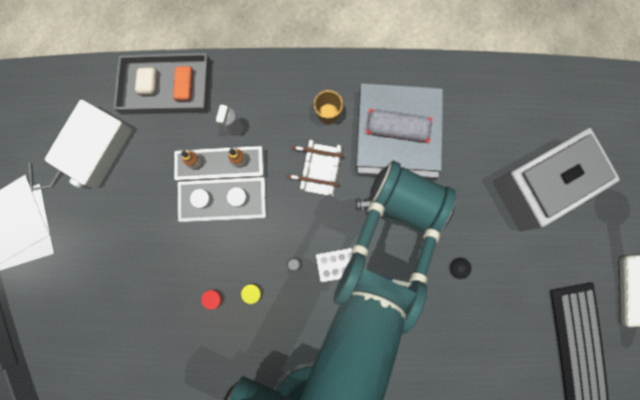

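```bash
python3 - <<'E'
from h import *
def hx(f):
    c=dict(np.load(f));P=cloud(c);m=(abs(P[...,2]-.045)<.008)&(P[...,0]<.6)&(P[...,0]>.5)&(P[...,1]<-.15)&(P[...,1]>-.28); 
    hsv=cv2.cvtColor(c['pixels'],cv2.COLOR_RGB2HSV); m&=(hsv[...,2]>150)&(hsv[...,1]<60)
    q=P[m]; print(f,len(q),np.median(q,0).round(4) if len(q) else '')
for f in('scene0.npz','scene_g.npz','scene_f.npz'): hx(f)
c=dict(np.load('scene_g.npz'));P=cloud(c);hsv=cv2.cvtColor(c['pixels'],cv2.COLOR_RGB2HSV)
m=((hsv[...,1]>90)&(hsv[...,2]<170)&(P[...,2]>.02)&(P[...,2]<.055)&(P[...,0]>.55)&(P[...,0]<.73)&(P[...,1]>-.1)&(P[...,1]<.09)).astype(np.uint8)
k,l,s,ce=cv2.connectedComponentsWithStats(m)
C=np.array([.6375,-.0135]);a=np.radians(-9.85);x=np.array([np.cos(a),np.sin(a)]);y=np.array([-x[1],x[0]])
for i in range(1,k):
    if s[i,4]>20:
        q=P[l==i]; L=np.c_[(q[:,:2]-C)@x,(q[:,:2]-C)@y,q[:,2]]; f=np.polyfit(L[:,1],L[:,2],1); g=np.polyfit(L[:,1],L[:,0],1)
        print(s[i,4],'x',np.median(L[:,0]).round(4),'y',L[:,1].min().round(4),L[:,1].max().round(4),'ztop',np.median(L[:,2]).round(4),'slope z',f[0].round(3),'yaw',g[0].round(3))
E
```

```text
scene0.npz 193 [ 0.5814 -0.2154  0.0444]
scene_g.npz 196 [ 0.5812 -0.2148  0.0446]
scene_f.npz 196 [ 0.5814 -0.2145  0.0441]
105 x -0.0375 y -0.0543 0.05 ztop 0.0368 slope z -0.017 yaw 0.005
117 x 0.0428 y -0.0519 0.0528 ztop 0.037 slope z 0.0 yaw 0.001
```

```bash
python3 -c "
from workcell import bot
print(bot.finish_job())"
```

```text
the job is handed in; nothing more can be done
None
```

I handed the job in at about 81 s of the 210 s limit; the hand-in gives no verdict. My last camera checks put everything within the limits.

- **Drawer and brushes:** I pulled the drawer fully open and laid both brushes in the outer notches (x ≈ ±40 mm) of both combs. They are level within about 0.02 rad, with the handles centred within about 2 mm. I then pushed the drawer shut; the handle sits within 0.5 mm of where it was at the start.
- **Bottles and jars:** There were two of each. The bottles stand on the high step at about (42–45, ±60) mm in the riser's frame, and the jars on the low step at about (-55, ±49) mm.
- **Knocked jar:** The first jar was shifted about 5 cm after I placed it, leaving its base almost over the step's side edge. I gripped it again, put it back near its place and rechecked it.
- **Disagreements:** The top and scene cameras differed by up to about 4 mm on the bottle and jar positions, well inside the tolerances. The tool drifted up to about 0.1 rad off vertical during the run, but everything set down stood level after release.
- **Other things on the desk:** I saw nothing else shifted, but judged this by eye and did not measure it. The gripper was clear of everything at the end.

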